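# Strip a reed block, turn it foot up in the vise and hang its plates to drip

### The job

Lay every loose reed plate, those on the beech reed block and those on the felt pad, inside the wire basket. With the block bare, slide the vise's jaw well open, turn the block onto its side in the middle of the vise so that its slotted foot faces straight up, resting flat on the bed, and close the jaw to clamp it squarely against the fixed jaw. The basket, with all the plates in it, must end up hanging by its handle on the hook of the drip stand, clear of the table; leave the canister, jar, key cover and clip standing where they are.

Things in the scene. Friction and masses are not known exactly. Their poses are not given: they have to be found in the camera images.
- vise: Dark steel slide-jaw vise, screwed down. Origin: on the table under the bed; x across the bed, y along the slide, z up. Its bed is 50 wide (x), runs from y -67 to +137 and its flat top is 32 above the table. The fixed jaw stands on the bed at -y: inner face at y = -22, 24 thick, 50 wide, 16 high above the bed. Screw ears at the two ends are only 8 high.
- jaw (a joint): Sliding jaw of the vise (50 wide, 24 thick, top 16.5 above the bed): the value is the gap between the two jaw faces in m, 0 to 0.070; the sliding jaw's face is at vise y = -22 mm + gap and it opens towards +y. It slides stiffly (about 5 N) and stays where it is left.
- jaw_knob (a point): Centre of the top of the upright brass knob (18 diameter, 17 high, on a carriage plate 34 wide, top 7.5 above the bed) that moves with the sliding jaw; 52 behind the jaw's face in the vise's +y, on its centre line, top 24.5 above the bed. Pinch it from above across the vise's x.
- block: Beech reed block, 66 x 44 x 30 (x, y, z), about 80 g, origin at its middle. +z: face with three open reed chambers in a row along x. +y: the foot, with small dark air slots. -y and -z are plain. Starts on the bed, +z up, x along the vise's x, between the jaws (fixed jaw on its -y side); its ends stand 8 out past the bed and jaws, so it can be held end to end.
- plate1: Aluminium reed plate with two steel tongues and brass rivets, 14 x 50 x 4 (x, y, z), about 16 g, origin at the centre of its underside. Up to three plates lie loose on the block's chamber face, y along the block's y, ends overhanging the block by 3 each side, in places 21.5 apart along the block. Three to five plates in all; None if absent.
- plate2: Another such reed plate, which starts on the block; None if absent.
- plate3: Another such reed plate, which starts on the block; None if absent.
- plate4: Another such reed plate, which starts on the felt pad, its length along the pad's y; None if absent.
- plate5: Another such reed plate, which starts on the felt pad, its length along the pad's y; None if absent.
- felt: Grey felt pad, 72 x 100 x 3 (x, y, z), fixed to the table beyond the vise. Origin under its centre. Up to two reed plates lie on it, 28 apart along its x.
- basket: Shallow wire basket, 150 x 120 x 26 high (x, y, z), walls 3, floor 2 thick, about 240 g. Origin: centre of its underside. A rigid handle of 9 diameter bar arches over x = 0 in the y-z plane: its centre line rises from y +-58.5, height 50, over +-38, height 73.5, to a level middle, y +-13, height 83.5. Plates go on the floor to either side of the handle.
- bail (a point): Middle of the basket's handle, centre of the 9 mm bar, 83.5 above the basket's underside.
- stand: Steel drip stand, fixed. Origin: on the table below the hook's seat. The hook, an 8 diameter bar, comes from a post at x = +108 (top 184 high), falls gently along -x to the seat at x = 0 and ends in an upturned tip at x = -36, top 188 high. Base plate 10 high, x 0 to 130, y -50 to 50. Bring the basket on from -x, its x along the stand's x (either way round).
- seat (a point): Top of the hook bar at its lowest place, 174 above the table, where the handle should hang; the handle may hang anywhere between tip and 25 behind the seat.
- canister: Screw-top aluminium canister, 51 diameter, 96 high; leave it alone. Origin under its centre.
- jar: Squat brown glass jar with tin lid, 66 diameter, 55 high; leave it alone. Origin under its centre.
- key_cover: Ruby celluloid key cover, 62 x 19 x 12; leave it alone. Origin under its centre.
- grille_clip: Chrome grille clip, 34 x 12 x 15; leave it alone. Origin under its centre.

How it is judged:
By the outcome, as a careful person would: the job done as asked, in the order asked, and still so for the second after the job is handed in, with the robot touching nothing.
Of plate1, plate2, plate3, plate4, plate5 only 3 to 5 are there at a start; the rules pass over those that are not, and their reading is None.
At some moment in a run one of basket may be knocked a few centimetres aside while the robot is not near it.
Once in a run the grip may slacken for a moment while it holds something.
It also fails if it takes over 210 s, if anything falls off the work surface, if the arm or the gripper's body presses on something with over 40 N, if the wrist force passes 120 N, or if a joint passes its speed limit or range.

### The arm

A 6-joint arm with a two-finger parallel gripper is mounted at the origin on the work surface. World frame = base frame: x ahead of the robot, y to its left, z up, the work surface at z = 0. Lengths are in m, angles in rad, forces in N, time in s.
With the tool pointing down it reaches from about 0.325 to 0.85 m from the base axis. Payload 4.4 kg.
Tool frame: the origin (TCP) lies on the front face of the gripper's body, between the roots of the fingers; the fingertips stand tips_ahead ahead of it and the grasp point (between the pads) lies 78 mm ahead of it (tips_ahead is the distance from the TCP to the fingertips, in m); z points along the fingers, y is the direction in which the jaws open and shut (so a half turn about z gives the same grasp; the last joint's range is limited). The gripper opens to 94 mm and grips with 3 to 60 N. Pads are 16 mm wide; open, the fingers measure 119 mm over their backs; the gripper's body (75 mm by 177 mm) begins 78 mm behind the grasp point.
Start: joints at [1.062, 0.207, 1.542, -0, 1.393, -0.15], TCP at [0.201, 0.539, 0.303] pointing down, gripper open.
Joint ranges: [-2.73, 2.73], [-0.86, 2.22], [0.23, 2.46], [-1.11, 4.25], [0.08, 2.63], [-2.82, 2.82]. Speed limits (rad/s): [2.79, 2.79, 3.14, 3.14, 3.14, 3.14].

### API

Orientations are given as a unit quaternion [w, x, y, z].
In Python, from rig import state, capture, camera_model, job_done, search_frame, masks_of, place_of, tips_ahead gives the robot as it stands. The module is installed in compiled form; this text tells all that it offers.
- The arm moves only by the shell command python3 -m jog 'ROWS' [OPENING]. ROWS is JSON, a list of rows, each a list of 4 numbers: the shift along the world's x, y, z in units of 30 mm (1.0 is 30 mm), then the turn about the world's z in units of 6 degrees (1.0 is 6 degrees). A call has 1 to 20 rows; each row shifts and turns the pose as measured when the row begins; what a row does not reach is not made up. A row lasts 1/12 s, in which the tool goes at most 41.7 mm and 7.16 degrees, less where a joint would pass 70% of its speed; a pose out of reach is approached as far as the arm can. A call is refused whole if a number of a shift passes 1 or a number of a turn 1, either way. A call with a gripper value outside its range is refused whole. OPENING is the closure, from 0 (fully open) to 1 (shut), set as the call begins (- or left out, the last holds). The fingers move at their own pace and stop on an object; the grip force is fixed at half the most. Time passes only in rows, so rows that do not move let the fingers close. It gives the time, the measured TCP pose, the force and the opening at its end, in the units of the state.
- state(): the state, without advancing time (a new reading comes with each control period).
- capture(name): name is "side" or "top" or "wrist"; returns the picture (420x560x3 uint8, blue, green, red); there is no depth.
- camera_model(name): a dict with "fx", "fy", "cx", "cy" (pixels), "k1" (the pictures are not rectified: a ray, as slopes to the right and down, at radius r is drawn at 1 + k1 r^2 times it, then the intrinsics apply), "rvec" (rotation vector, rad) and "tvec" (3), from world to camera coordinates, as OpenCV has them. Camera axes: x right, y down, z forward; pixel columns grow to the right and rows downward; lengths in m; the calibration is good to about 2 mm. A picture is of the moment at which its call begins: read the wrist's pose just before it. camera_model takes no time and is no camera call; for the wrist camera it gives the pose at the moment of the call.
- job_done(): hands the job in, once; it reports no verdict.
Trained networks look in the newest picture that a camera, given by its name, has taken for a name from the list of things; names that differ only in an ending like _2 or _b are one class to them, and where a whole thing is asked for, a point or a joint stands for the part that bears it (a point fixed in the world has none). Each returns a list of dicts, best first, with "score" (0 to 1); they miss things now and then, are a little off and sometimes report something else, mostly with a low value. They report only what shows in the picture. A call takes as long as a camera call.
- search_frame(name, camera): "uv" ([column, row] in pixels, amid what is visible of it).
- masks_of(name, camera): "region" (420x560 bool, what is visible of it) and "uv" ([column, row] in pixels, amid what is visible of it).
- place_of(name, camera): "uv" ([column, row] in pixels: a listed point, or the origin of a listed thing).
The state is a dict: "time": time; "q": joint angles; "qvel": joint speeds; "effort": joint torques, N m; "tcp_pos": TCP position; "tcp_rot": TCP orientation; "wrist_force": force on the tool from outside, world axes, zero at the start; "ft_torque": the same for the moment, N m; "grip_width": finger opening in m.
Only numpy, scipy, OpenCV 4.12 (cv2) and the standard library are available. Lean on these libraries where they do the work, as an engineer would, in place of code of your own. Each camera call takes 0.05 s, during which the arm holds its last target.

## Working session

There is one attempt and no reset: what is moved stays moved. The work goes in short steps, Python scripts to look and compute and a shell command to move; the robot and the scene stay as the last step left them, time stands still between calls to the robot, and variables do not carry over. Pictures are saved under pics/ and viewed, and the job is handed in when it is done.

```bash
mkdir -p pics; ls; python3 - <<'E'
from rig import *
import cv2,numpy as np
s=state(); print(s); print(tips_ahead() if callable(tips_ahead) else tips_ahead)
for c in ("side","top","wrist"):
    m=camera_model(c); print(c,{k:np.round(v,4).tolist() for k,v in m.items()})
    cv2.imwrite(f"pics/{c}0.png",capture(c))
E
```

```text
pics
{'time': 0.0, 'q': array([ 1.06248776e+00,  2.07407030e-01,  1.54291471e+00, -1.67018779e-05,
        1.39347706e+00, -1.50496804e-01]), 'qvel': array([-0.0011375 , -0.00114138, -0.00041093, -0.0005249 , -0.0005487 ,
       -0.00038702]), 'effort': array([ 6.79868608e-04, -3.70878088e+01, -2.81413472e+01,  6.98915636e-02,
        3.62693646e-02, -1.61753337e-04]), 'tcp_pos': array([0.20111035, 0.5380718 , 0.30151654]), 'tcp_rot': array([-3.49043149e-04,  1.77951458e-01,  9.84038649e-01, -1.04642537e-03]), 'wrist_force': array([ 0.00289392,  0.16408961, -0.53223958]), 'ft_torque': array([-0.03448885,  0.03787798, -0.01598807]), 'grip_width': 0.09410295209330533}
0.0972
side {'fx': 383.2752, 'fy': 383.2752, 'cx': 278.6993, 'cy': 217.2833, 'k1': 0.0337, 'rvec': [2.3817, -0.5251, 0.1915], 'tvec': [-0.4969, 0.2738, 0.7701]}
top {'fx': 467.8021, 'fy': 467.8021, 'cx': 280.9934, 'cy': 207.5537, 'k1': -0.0582, 'rvec': [2.1912, -2.1651, 0.0547], 'tvec': [0.0064, 0.5349, 1.2403]}
wrist {'fx': 356.226, 'fy': 356.226, 'cx': 276.7472, 'cy': 204.8088, 'k1': -0.0213, 'rvec': [-2.3921, -1.6611, -0.2229], 'tvec': [-0.5738, -0.0279, 0.3917]}
```

View pics/top0.png

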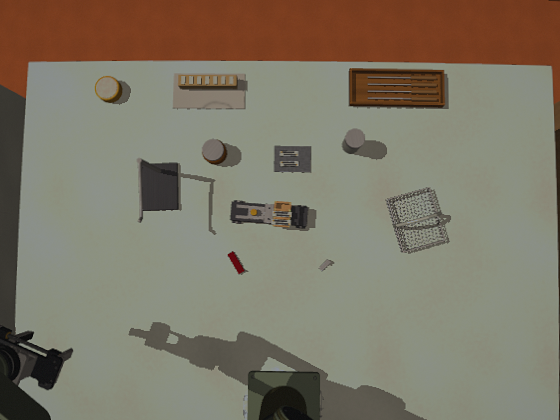

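View pics/side0.png

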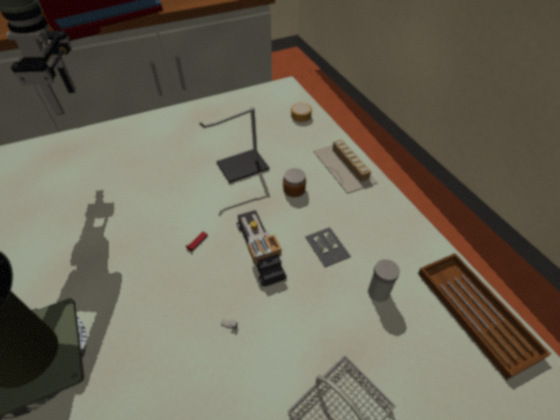

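View pics/wrist0.png

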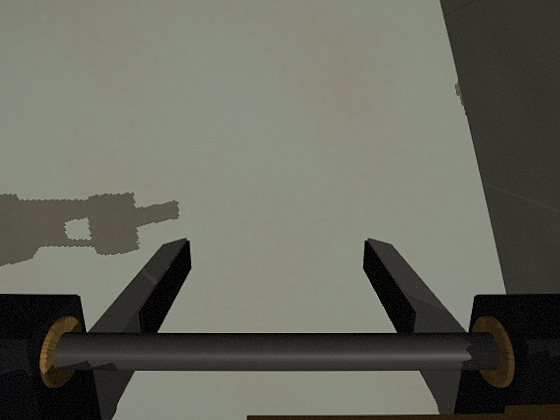

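```bash
cat > h.py <<'E'
from rig import *
import cv2,numpy as np
def cam(c):
    m=camera_model(c);R=cv2.Rodrigues(np.array(m["rvec"],float))[0];return m,R,np.array(m["tvec"],float)
def ray(c,uv,mm=None):
    m,R,t=mm or cam(c)
    d=np.array([(uv[0]-m["cx"])/m["fx"],(uv[1]-m["cy"])/m["fy"]]);s=d.copy()
    for _ in range(30): s=d/(1+m["k1"]*(s@s))
    return -R.T@t, R.T@np.array([s[0],s[1],1.])
def atz(c,uv,z,mm=None):
    o,d=ray(c,uv,mm);return o+d*(z-o[2])/d[2]
def tri(c1,uv1,c2,uv2):
    o1,d1=ray(c1,uv1);o2,d2=ray(c2,uv2)
    A=np.stack([d1,-d2],1);k=np.linalg.lstsq(A,o2-o1,rcond=None)[0]
    p,q=o1+k[0]*d1,o2+k[1]*d2
    return (p+q)/2,np.linalg.norm(p-q)
def proj(c,p,mm=None):
    m,R,t=mm or cam(c);x=R@np.asarray(p,float)+t;s=x[:2]/x[2];s=s*(1+m["k1"]*(s@s))
    return np.array([s[0]*m["fx"]+m["cx"],s[1]*m["fy"]+m["cy"]])
def yaw():
    w,x,y,z=state()["tcp_rot"]  # tool y axis in world
    v=np.array([2*(x*y-w*z),1-2*(x*x+z*z),2*(y*z+w*x)])
    return np.degrees(np.arctan2(v[1],v[0])),v
def crop(c,name,box=None,k=3,img=None):
    im=capture(c) if img is None else img
    if box: u0,v0,u1,v1=box; im=im[v0:v1,u0:u1]
    cv2.imwrite("pics/"+name,cv2.resize(im,None,fx=k,fy=k,interpolation=cv2.INTER_CUBIC))
E
python3 - <<'E'
from h import *
img=capture("top"); capture("side")
Z=dict(vise=0,jaw_knob=.0565,block=.047,plate1=.062,plate2=.062,plate3=.062,plate4=.003,plate5=.003,felt=0,basket=0,bail=.0835,stand=0,seat=.174,canister=0,jar=0,key_cover=0,grille_clip=0,jaw=.04)
for n,z in Z.items():
    r=[]
    for c in("top","side"):
        try:
            L=place_of(n,c)
            for e in L[:3]: print(n,c,round(e["score"],2),np.round(e["uv"],1),np.round(atz(c,e["uv"],z)[:2],4))
        except Exception as ex: print(n,c,ex)
crop("top","t1.png",(130,130,330,280),4,img)
crop("top","t2.png",(300,130,500,280),4,img)
E
```

```text
vise top 0.73 [283.  216.1] [0.5128 0.0074]
vise side 0.74 [264.5 258.2] [0.517  0.0154]
jaw_knob top 0.82 [252.6 213.2] [0.5166 0.086 ]
jaw_knob side 0.5 [251.5 221.5] [0.5171 0.0898]
jaw_knob side 0.39 [197.2 241.1] [0.3816 0.0878]
block side 0.95 [267.4 244.9] [0.5263 0.0162]
plate1 top 0.62 [281.5 222.8] [0.4923 0.0102]
plate1 top 0.54 [280.4 211.1] [0.5226 0.0134]
plate1 top 0.54 [289.1 152.1] [ 0.6777 -0.0074]
plate1 side 0.7 [264.1 242.3] [0.5182 0.0158]
plate1 side 0.63 [256.8 249.6] [0.4953 0.0039]
plate1 side 0.62 [329.2 239.2] [ 0.6571 -0.0389]
plate2 top 0.62 [281.5 222.8] [0.4923 0.0102]
plate2 top 0.54 [280.4 211.1] [0.5226 0.0134]
plate2 top 0.54 [289.1 152.1] [ 0.6777 -0.0074]
plate2 side 0.7 [264.1 242.3] [0.5182 0.0158]
plate2 side 0.63 [256.8 249.6] [0.4953 0.0039]
plate2 side 0.62 [329.2 239.2] [ 0.6571 -0.0389]
plate3 top 0.62 [281.5 222.8] [0.4923 0.0102]
plate3 top 0.54 [280.4 211.1] [0.5226 0.0134]
plate3 top 0.54 [289.1 152.1] [ 0.6777 -0.0074]
plate3 side 0.7 [264.1 242.3] [0.5182 0.0158]
plate3 side 0.63 [256.8 249.6] [0.4953 0.0039]
plate3 side 0.62 [329.2
[... 1309 characters left out ...]
.5] [ 0.6688 -0.0088]
canister top 0.68 [350.  144.3] [ 0.7128 -0.1747]
canister side 0.75 [377.5 290.8] [ 0.7117 -0.1721]
jar top 0.76 [214.5 148.9] [0.6966 0.1991]
jar side 0.61 [291.9 188.8] [0.68   0.1987]
key_cover top 0.64 [157.6 210.9] [0.523  0.3527]
key_cover top 0.58 [237.4 259.6] [0.393  0.1298]
key_cover top 0.17 [291.  164.2] [ 0.6557 -0.0128]
key_cover side 0.45 [196.1 240.5] [0.3839 0.1361]
grille_clip top 0.61 [325.8 265.5] [ 0.3803 -0.1101]
jaw top it knows: bail, basket, block, canister, felt, grille_clip, jar, jaw_knob, key_cover, plate, seat, stand, vise
jaw side it knows: bail, basket, block, canister, felt, grille_clip, jar, jaw_knob, key_cover, plate, seat, stand, vise
```

View pics/t1.png

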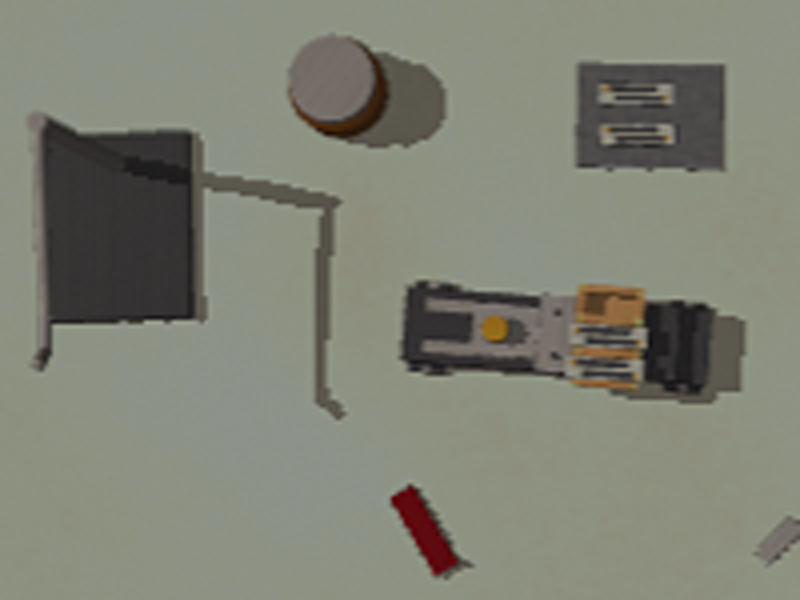

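View pics/t2.png

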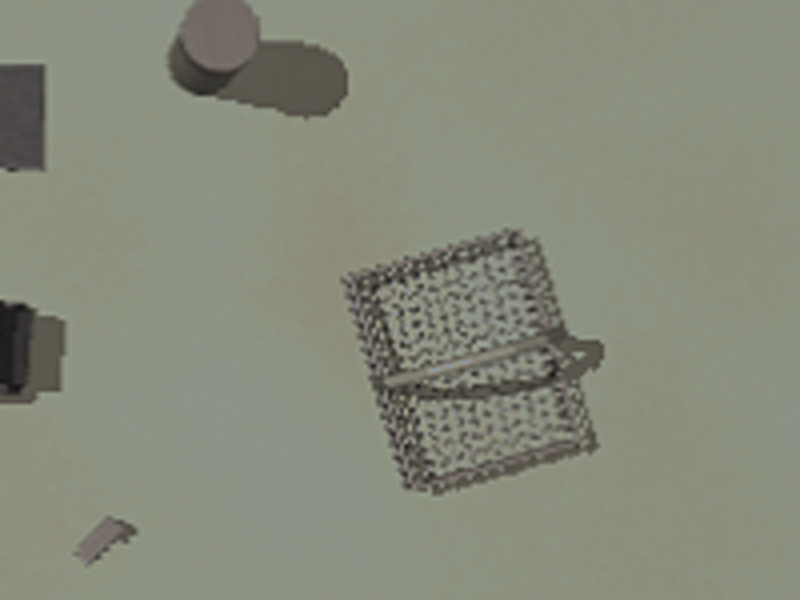

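```bash
python3 - <<'E'
from h import *
o,d=ray("wrist",(277,205)); s=state()
print(o-s["tcp_pos"],d,yaw())
img=capture("top"); 
for c in("top","side"):
  if c=="side": capture(c)
  for n in("vise","block","plate","felt","basket","stand"):
    try:
      for e in masks_of(n if n!="plate" else "plate1",c)[:5]:
        r=e["region"].astype(np.uint8);cs=max(cv2.findContours(r,0,1)[0],key=cv2.contourArea)
        (a,b,g)=cv2.minAreaRect(cs); print(c,n,round(e["score"],2),r.sum(),np.round(a,1),np.round(b,1),round(g,1))
    except Exception as ex: print(ex)
E
```

```text
[-0.07260578  0.02664828  0.082816  ] [ 0.24971274 -0.09139903 -0.96399718] (np.float64(69.49945024261368), array([ 3.50216369e-01,  9.36668829e-01, -1.15885822e-06]))
top vise 0.89 1103 [251.5 211. ] [22. 41.] 90.0
top block 0.62 203 [281.2 206. ] [17.9  9.7] 5.7
top block 0.24 104 [281.  213.5] [ 5. 18.] 90.0
top plate 0.64 72 [289. 163.] [ 4. 16.] 90.0
top plate 0.56 98 [288. 153.] [ 6. 18.] 90.0
top plate 0.48 101 [280.  221.5] [ 5. 18.] 90.0
top plate 0.45 101 [281.  213.5] [ 5. 18.] 90.0
top felt 0.71 762 [291.5 158.5] [27. 35.] 90.0
top felt 0.37 352 [261.  212.5] [19. 24.] 90.0
top basket 0.83 857 [416.2 219.3] [55.2 49.3] 73.7
top basket 0.24 562 [214.3 151.2] [27.6 24. ] 45.0
top stand 0.63 1966 [157.7 189.2] [63.  40.4] 89.0
side vise 0.68 1227 [269.4 270.8] [27.3 26.2] 74.1
side vise 0.5 117 [263.8 245.1] [17.9  6.7] 63.4
side block 0.91 216 [273.3 245.3] [18.5  9.6] 70.0
side plate 0.57 93 [330.2 240.2] [17.8  5.5] 56.3
side plate 0.51 141 [263.4 244.8] [19.7  7.2] 63.4
side plate 0.42 109 [254.7 247.4] [18.3  6.3] 63.4
side plate 0.31 262 [256.3 229.5] [18.2 19.8] 79.7
side felt 0.72 672 [327.6 246.3] [37.4 27.4] 59.0
side basket 0.73 1093 [339.2 408.2] [75.7 83.4] 45.0
side stand 0.72 1472 [235.6 146.2] [66.2 56. ] 73.9
```

```bash
python3 -m jog '[[1,-1,0,1],[1,-1,0,1],[1,-1,0,0.5],[1,-1,0,0],[1,-1,0,0],[1,-1,0,0],[1,-1,0,0],[0.5,-1,0,0],[0,-1,0,0],[0,-1,0,0],[0,-1,0,0],[0,-1,0,0],[0,-1,0,0],[0,-1,0,0],[0,-1,0,0],[0,-1,0,0],[0,0,0,0]]' 0.25
```

```text
time: 4.07
tcp_pos: [0.4258, 0.0439, 0.3058]
tcp_rot: [0.005, 0.037, 0.999, 0.002]
wrist_force: [-1.2, 0.3, -0.7]
grip_width: 0.0702
```

```bash
python3 - <<'E'
from h import *
print(state()["tcp_pos"],yaw()[0])
crop("wrist","w1.png",None,1.4)
mm=cam("wrist")
for n,z in dict(jaw_knob=.0565,block=.047,plate1=.062,felt=0,vise=0).items():
    for e in place_of(n,"wrist")[:4]: print(n,round(e["score"],2),np.round(e["uv"],1),np.round(atz("wrist",e["uv"],z,mm)[:2],4),np.round(atz("wrist",e["uv"],.003,mm)[:2],4))
E
```

```text
[0.42582101 0.04386621 0.30583606] 85.72340190135498
jaw_knob 0.91 [322.8 278.3] [0.5244 0.0874] [0.5529 0.0934]
jaw_knob 0.71 [249.7 272.3] [0.5118 0.013 ] [0.5383 0.0069]
block 0.84 [247.2 269.9] [0.5136 0.0096] [0.535  0.0043]
plate1 0.91 [247.6 277.9] [0.5152 0.0109] [0.5455 0.0038]
plate1 0.77 [248.2 257.3] [0.4927 0.0137] [0.5189 0.007 ]
```

View pics/w1.png

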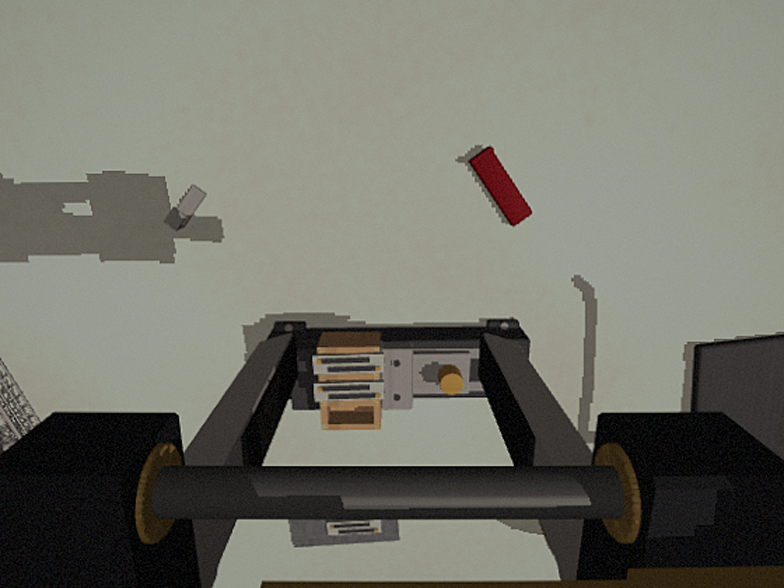

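```bash
python3 -m jog '[[1,0,0,0],[1,-0.5,0,0],[0.3,0,0,0],[0,0,0,0],[0,0,0,0]]'; python3 - <<'E'
from h import *
print(state()["tcp_pos"],yaw()[0])
im=capture("wrist"); crop("wrist","w2.png",(130,110,430,330),2.6,im)
mm=cam("wrist")
for n,z in dict(jaw_knob=.0565,block=.047,plate1=.062,felt=0,vise=0).items():
    for e in place_of(n,"wrist")[:4]: print(n,round(e["score"],2),np.round(e["uv"],1),np.round(atz("wrist",e["uv"],z,mm)[:2],4),np.round(atz("wrist",e["uv"],.003,mm)[:2],4))
E
```

```text
time: 4.78
tcp_pos: [0.495, 0.0404, 0.3039]
tcp_rot: [0.002, 0.028, 1.0, 0.004]
wrist_force: [0.5, 0.4, 0.1]
grip_width: 0.0706
[0.4950121  0.04036477 0.30385678] 86.79897911036105
jaw_knob 0.73 [323.5 212.9] [0.52   0.0865] [0.5367 0.0935]
block 0.71 [247.7 208.5] [0.5141 0.0127] [0.5267 0.0087]
plate1 0.91 [243.4 190. ] [0.4916 0.0115] [0.5052 0.0056]
plate1 0.89 [244.6 215.3] [0.5164 0.0106] [0.5344 0.0046]
plate1 0.81 [246.8 334.3] [0.6476 0.0024] [ 0.6896 -0.0051]
plate1 0.6 [244.7 312.8] [0.6217 0.0023] [ 0.6589 -0.0053]
felt 0.68 [237.  322.1] [ 0.6734 -0.0162] [ 0.6714 -0.0158]
felt 0.22 [545.1 194.4] [0.5304 0.3472] [0.5295 0.3449]
```

View pics/w2.png

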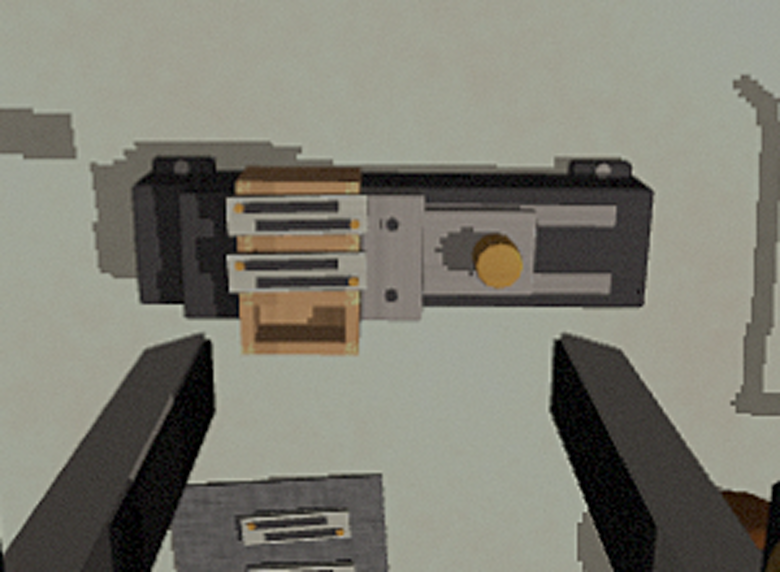

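```bash
cat >> h.py <<'E'
def pts(c,L,box,k,mm=None):
    mm=mm or cam(c)
    return [np.round(atz(c,(u/k+box[0],v/k+box[1]),z,mm)[:2],4) for u,v,z in L]
E
python3 - <<'E'
from h import *
b=(130,110);k=2.6
def ln(a):
    p=pts("wrist",a,b,k);d=p[1]-p[0];print(p[0],p[1],"ang",np.degrees(np.arctan2(d[1],d[0])),"mid",(p[0]+p[1])/2, np.linalg.norm(d))
print("jaw edge +x");ln([(187,315,.0483),(420,319,.0483)])
print("bed top +x");ln([(145,303,.032),(642,306,.032)])
print("block end +x");ln([(241,354,.062),(357,354,.062)])
print("block edge -y side");ln([(236,192,.062),(241,354,.062)])
print("block edge +y");ln([(361,192,.062),(358,354,.062)])
print("plate a");ln([(227,215,.066),(366,215,.066)])
print("plate b");ln([(227,275,.066),(366,275,.066)])
print("pad");ln([(240,530,.007),(350,528,.007)])
print("knob",pts("wrist",[(498,262,.0565)],b,k))
E
```

```text
jaw edge +x
[ 0.535  -0.0361] [0.5419 0.054 ] ang 85.62074661489471 mid [0.53845 0.00895] 0.09036382019370363
bed top +x
[ 0.5345 -0.0563] [0.5477 0.145 ] ang 86.24827092947403 mid [0.5411  0.04435] 0.2017323226456286
block end +x
[ 0.5469 -0.0143] [0.5494 0.0292] ang 86.71075732150824 mid [0.54815 0.00745] 0.043571779858068684
block edge -y side
[ 0.4847 -0.0101] [ 0.5469 -0.0143] ang -3.862982871505045 mid [ 0.5158 -0.0122] 0.06234163937530039
block edge +y
[0.4873 0.0346] [0.5495 0.0296] ang -4.595887691864773 mid [0.5184 0.0321] 0.062400641022348456
plate a
[ 0.492  -0.0134] [0.4949 0.036 ] ang 86.64033840851087 mid [0.49345 0.0113 ] 0.049485048246919995
plate b
[ 0.5143 -0.0157] [0.5173 0.0346] ang 86.5867999859553 mid [0.5158  0.00945] 0.05038938380254317
pad
[ 0.6568 -0.0332] [0.6589 0.0181] ang 87.65586752593018 mid [ 0.65785 -0.00755] 0.05134296446447166
knob [array([0.5181, 0.0838])]
```

```bash
python3 -m jog '[[0,-0.5,-0.5,0],[0,-0.5,-0.8,0],[0,0,-0.8,0],[0,0,-0.8,0],[0,0,-0.5,0],[0,0,0,0]]'
```

```text
time: 5.58
tcp_pos: [0.4936, 0.0088, 0.2034]
tcp_rot: [0.008, 0.028, 1.0, 0.003]
wrist_force: [-0.5, 0.2, -0.4]
grip_width: 0.0703
```

```bash
python3 -m jog '[[0,0.08,-0.8,0],[0,0,-0.6,0],[0,0,-0.3,0],[0,0,0,0]]'; python3 - <<'E'
from h import *
print(state()["tcp_pos"],yaw()[0])
crop("wrist","w3.png",(100,120,460,420),2.2)
E
```

```text
time: 5.92
tcp_pos: [0.4944, 0.0111, 0.1543]
tcp_rot: [0.011, 0.028, 1.0, 0.003]
wrist_force: [-0.2, 0.4, 0.3]
grip_width: 0.0703
[0.49442042 0.01111114 0.1542549 ] 86.75988911206731
```

View pics/w3.png

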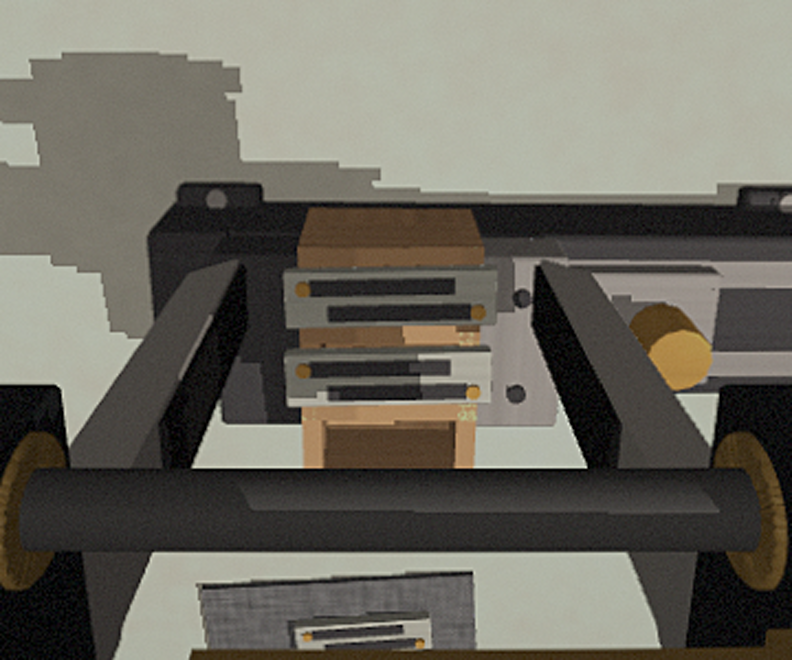

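```bash
python3 -m jog '[[0,0,-0.1,0],[0,0,0,0]]'; python3 -m jog '[[0,0,0,0],[0,0,0,0],[0,0,0,0],[0,0,0,0],[0,0,0,0]]' 0.6;  python3 -m jog '[[0,0,0.5,0],[0,0,0.8,0],[0,0,0.8,0],[0,0,0.5,0],[0,0,0,0]]'; python3 - <<'E'
from h import *
print(state()["tcp_pos"],yaw()[0])
crop("wrist","w4.png",(100,120,460,420),2)
crop("top","t3.png",(370,170,470,270),5)
m,=masks_of("basket","top")[:1]
for e in place_of("basket","top")[:2]: print(e["score"],atz("top",e["uv"],0))
for e in place_of("bail","top")[:2]: print(e["score"],atz("top",e["uv"],.0835))
E
```

```text
time: 6.13
tcp_pos: [0.4966, 0.0109, 0.1545]
tcp_rot: [0.013, 0.028, 1.0, 0.003]
wrist_force: [0.0, -0.1, 0.8]
grip_width: 0.0707
time: 6.55
tcp_pos: [0.4992, 0.0105, 0.1585]
tcp_rot: [0.017, 0.028, 0.999, 0.002]
wrist_force: [1.0, -1.4, 0.7]
grip_width: 0.0485
time: 6.97
tcp_pos: [0.4968, 0.0108, 0.2375]
tcp_rot: [0.014, 0.028, 0.999, 0.003]
wrist_force: [0.3, 0.1, -0.7]
grip_width: 0.0487
[0.49680478 0.01083747 0.23749362] 86.77028427801433
0.6 [ 0.50085331 -0.3594477   0.        ]
0.32 [ 0.68766596 -0.00753489  0.        ]
0.93 [ 0.50464805 -0.33966459  0.0835    ]
0.73 [ 0.5009555  -0.32812878  0.0835    ]
```

View pics/w4.png

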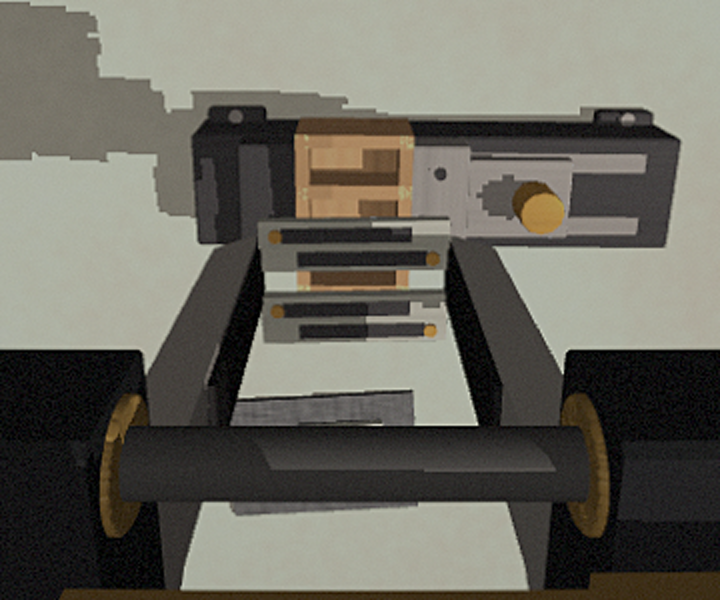

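View pics/t3.png

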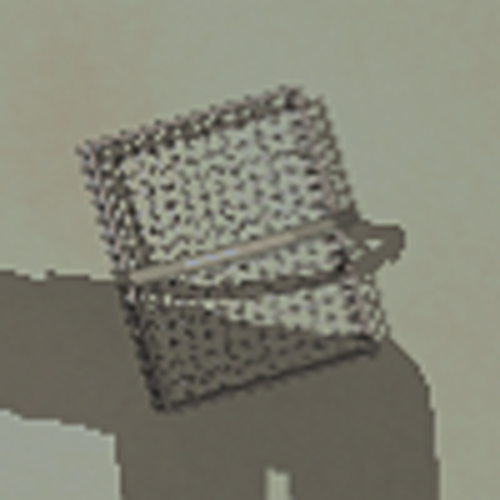

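```bash
python3 - <<'E'
from h import *
b=(370,170);k=5
P=pts("top",[(82,148,.026),(300,88,.026),(385,338,.026),(158,410,.026)],b,k);P=np.array(P);print(P,P.mean(0))
for i in range(4):
    d=P[(i+1)%4]-P[i];print(np.linalg.norm(d),np.degrees(np.arctan2(d[1],d[0])))
H=np.array(pts("top",[(155,266,.0785),(300,230,.0785)],b,k));d=H[1]-H[0];print(H.mean(0),np.degrees(np.arctan2(d[1],d[0])))
E
```

```text
[[ 0.5588 -0.269 ]
 [ 0.5925 -0.3865]
 [ 0.459  -0.431 ]
 [ 0.4196 -0.3092]] [ 0.507475 -0.348925]
0.1222372283717199 -73.99665805572319
0.14072135587749288 -161.565051177078
0.1280140617276087 107.92541480946599
0.14488850886112395 16.108352741146582
[ 0.5038 -0.3326] -75.56687775718781
```

```bash
python3 -m jog '[[0,-0.4,0,0],[0.1,-0.8,0,0.4],[0.1,-0.9,0,0.4],[0.1,-0.9,0,0.4],[0.1,-0.9,0,0.4],[0.1,-0.9,0,0.4],[0.1,-0.9,0,0.4],[0.1,-0.9,0,0.4],[0.1,-0.9,0,0.4],[0.1,-0.9,0,0],[0.1,-0.9,0,0],[0.1,-0.9,0,0],[0.1,-0.8,0,0],[0.1,-0.4,0,0],[0,0,0,0],[0,0,0,0]]'; python3 - <<'E'
from h import *
print(state()["tcp_pos"],yaw()[0])
crop("wrist","w5.png",None,1.4)
E
```

```text
time: 8.55
tcp_pos: [0.5176, -0.3556, 0.2095]
tcp_rot: [-0.008, -0.147, 0.989, 0.012]
wrist_force: [-0.4, 0.1, -0.5]
grip_width: 0.0483
[ 0.5176141  -0.35560808  0.2095013 ] 106.92257807215583
```

View pics/w5.png

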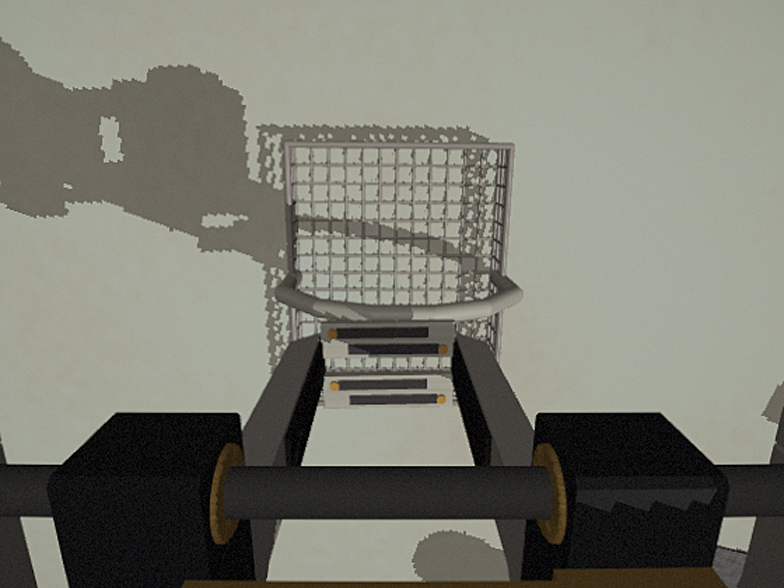

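```bash
python3 - <<'E'
from h import *
P=np.array(pts("wrist",[(286,145,.026),(514,145,.026)],(0,0),1.4));d=P[0]-P[1];a=np.arctan2(d[1],d[0]);print(P,np.linalg.norm(d),np.degrees(a))
e=np.array([-d[1],d[0]])/np.linalg.norm(d); m=P.mean(0)
print(e, m+.075*e, m-.075*e)
# handle
H=np.array(pts("wrist",[(400,314,.0835)],(0,0),1.4));print(H)
mm=cam("wrist")
for q in place_of("bail","wrist")[:2]+place_of("basket","wrist")[:2]: print(q["score"],atz("wrist",q["uv"],.0835,mm),atz("wrist",q["uv"],0,mm))
E
```

```text
[[ 0.4527 -0.4244]
 [ 0.4181 -0.3115]] 0.11808289461221722 -72.96148394418124
[0.956108  0.2930145] [ 0.5071081  -0.34597391] [ 0.3636919  -0.38992609]
[[ 0.5062 -0.3493]]
0.76 [ 0.50523631 -0.34771088  0.0835    ] [ 0.52926677 -0.33493182  0.        ]
0.95 [ 0.4918054  -0.35848926  0.0835    ] [ 5.10484478e-01 -3.50004719e-01  5.55111512e-17]
```

```bash
cat >> h.py <<'E'
def tip(d=.0972):
    s=state();w,x,y,z=s["tcp_rot"]
    zz=np.array([2*(x*z+w*y),2*(y*z-w*x),1-2*(x*x+y*y)]);return s["tcp_pos"]+d*zz
def rep(): print("tip",np.round(tip(),4),"yaw",round(yaw()[0],1),"w",round(state()["grip_width"],4),"t",state()["time"])
E
python3 -c "
from h import *;rep()"; python3 -m jog '[[0.6,0.6,0,0],[0,0,0,0]]'; python3 -c "
from h import *;rep()"
```

```text
tip [ 0.5163 -0.3518  0.113 ] yaw 107.0 w 0.0486 t 8.7
time: 8.87
tcp_pos: [0.5359, -0.3339, 0.21]
tcp_rot: [-0.008, -0.148, 0.989, 0.013]
wrist_force: [-0.2, 0.7, -1.0]
grip_width: 0.0485
tip [ 0.534  -0.3317  0.1129] yaw 107.0 w 0.0485 t 8.8667
```

```bash
python3 -m jog '[[0,-0.2,-0.5,0],[0,0,-0.8,0],[0,0,-0.8,0],[0,0,-0.6,0],[0,0,0,0]]'; python3 - <<'E'
from h import *
rep()
crop("wrist","w6.png",None,1.4)
E
```

```text
time: 9.28
tcp_pos: [0.5364, -0.337, 0.1263]
tcp_rot: [-0.007, -0.153, 0.988, 0.01]
wrist_force: [0.1, 0.4, -1.5]
grip_width: 0.0488
tip [ 0.5348 -0.3352  0.0291] yaw 107.5 w 0.0488 t 9.2833
```

View pics/w6.png

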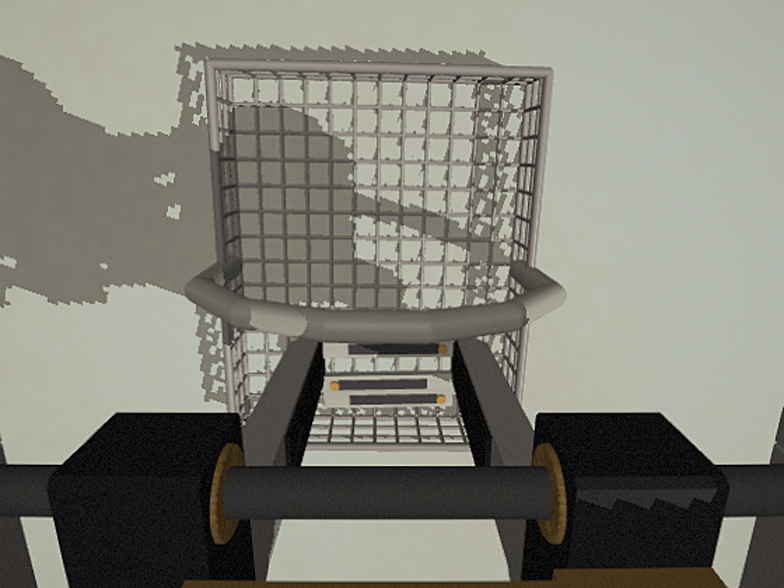

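```bash
python3 -m jog '[[0,0,-0.5,0],[0,0,-0.22,0],[0,0,0,0]]'; python3 -c "
from h import *;rep()"
```

```text
time: 9.58
tcp_pos: [0.5376, -0.3382, 0.1075]
tcp_rot: [-0.005, -0.153, 0.988, 0.008]
wrist_force: [-0.2, 0.0, -0.3]
grip_width: 0.0488
tip [ 0.5364 -0.3367  0.0103] yaw 107.6 w 0.0488 t 9.5833
```

```bash
python3 -m jog '[[0,0,-0.1,0],[0,0,0,0]]'; python3 -m jog '[[0,0,0,0],[0,0,0,0],[0,0,0,0]]' 0.3; python3 -m jog '[[0,0,0.5,0],[0,0,1,0],[0,0,1,0],[0,0,1,0],[-0.5,0,0.6,0],[0,0,0,0]]'; python3 - <<'E'
from h import *
rep()
crop("wrist","w7.png",None,1.4)
E
```

```text
time: 9.75
tcp_pos: [0.5381, -0.3388, 0.106]
tcp_rot: [-0.004, -0.153, 0.988, 0.008]
wrist_force: [-0.1, -0.1, -0.5]
grip_width: 0.0485
time: 10.0
tcp_pos: [0.5395, -0.3401, 0.109]
tcp_rot: [-0.003, -0.153, 0.988, 0.006]
wrist_force: [0.4, 0.0, 0.0]
grip_width: 0.0641
time: 10.5
tcp_pos: [0.5233, -0.339, 0.2374]
tcp_rot: [-0.003, -0.154, 0.988, 0.006]
wrist_force: [-0.0, -0.3, 0.2]
grip_width: 0.0662
tip [ 0.5225 -0.338   0.1402] yaw 107.7 w 0.0662 t 10.5
```

View pics/w7.png

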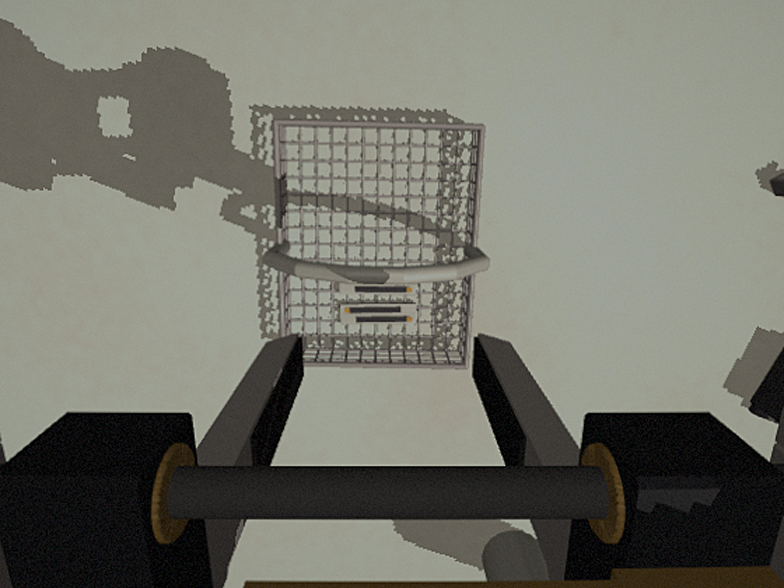

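```bash
python3 -m jog '[[0,0.5,0.2,0],[0.3,0.9,0.2,-0.4],[0.3,0.9,0.2,-0.4],[0.3,0.9,0.1,-0.4],[0.3,0.9,0.1,-0.4],[0.3,0.9,0.1,-0.4],[0.3,0.9,0.1,-0.4],[0.3,0.9,0.1,-0.4],[0.3,0.9,0.1,-0.4],[0.3,0.9,0,-0.1],[0.3,0.9,0,0],[0.3,0.8,0,0],[0.3,0.5,0,0],[0,0,0,0],[0,0,0,0]]'; python3 - <<'E'
from h import *
rep()
crop("wrist","w8.png",None,1.4)
mm=cam("wrist")
for e in place_of("plate4","wrist")[:4]+place_of("felt","wrist")[:1]: print(round(e["score"],2),np.round(e["uv"],1),np.round(atz("wrist",e["uv"],.003,mm)[:2],4))
E
```

```text
time: 11.8
tcp_pos: [0.632, 0.0052, 0.2493]
tcp_rot: [-0.013, 0.03, 0.999, 0.013]
wrist_force: [0.5, -1.1, -0.6]
grip_width: 0.0658
tip [0.6296 0.0078 0.1522] yaw 86.5 w 0.0658 t 11.8
0.98 [259.8 225.1] [ 0.6577 -0.0067]
0.86 [269.1 253. ] [6.871e-01 4.000e-04]
0.96 [251.4 239.4] [ 0.6717 -0.0159]
```

View pics/w8.png

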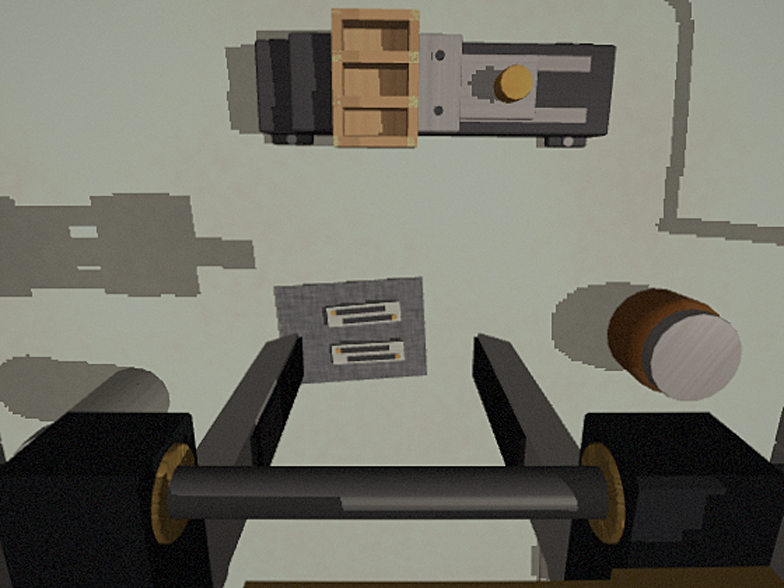

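```bash
python3 - <<'E'
from h import *
def ln(a):
    p=pts("wrist",a,(0,0),1.4);d=p[1]-p[0];print(p[0],p[1],"ang",np.degrees(np.arctan2(d[1],d[0])),"mid",(p[0]+p[1])/2, np.linalg.norm(d))
ln([(326,317,.007),(401,311,.007)])
ln([(331,354,.007),(404,350,.007)])
ln([(275,289,.003),(422,278,.003)])
ln([(303,383,.003),(427,374,.003)])
E
```

```text
[ 0.6566 -0.0342] [0.6559 0.0174] ang 90.7772206508781 mid [ 0.65625 -0.0084 ] 0.05160474784358509
[ 0.6838 -0.0333] [0.6845 0.0179] ang 89.21670806638987 mid [ 0.68415 -0.0077 ] 0.05120478493266035
[ 0.6355 -0.0676] [0.6346 0.0332] ang 90.51155586658699 mid [ 0.63505 -0.0172 ] 0.10080401777707078
[ 0.7061 -0.0557] [0.7056 0.0335] ang 90.32116131973599 mid [ 0.70585 -0.0111 ] 0.08920140133428398
```

```bash
python3 -m jog '[[0.45,-0.25,-0.5,0.6],[0.4,-0.25,-0.9,0],[0,0,-0.9,0],[0,0,-0.9,0],[0,0,-0.5,0],[0,0,0,0]]';  python3 -c "
from h import *;rep()
crop('wrist','w9.png',None,1.4)"
```

```text
time: 12.45
tcp_pos: [0.6585, -0.0215, 0.1389]
tcp_rot: [-0.008, 0.004, 1.0, 0.011]
wrist_force: [-0.2, 0.2, -0.5]
grip_width: 0.0656
tip [ 0.6569 -0.0193  0.0418] yaw 89.6 w 0.0656 t 12.45
```

View pics/w9.png

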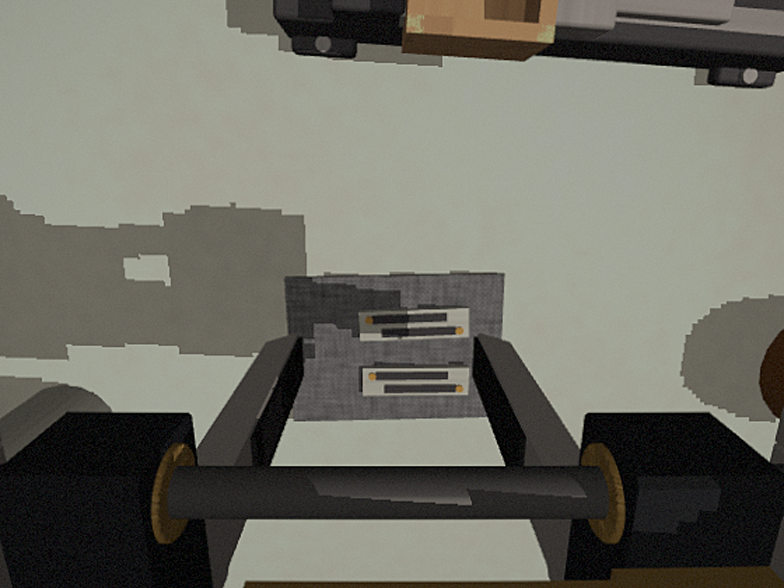

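```bash
python3 - <<'E'
from h import *
print(pts("wrist",[(414,324,.007),(416,380,.007)],(0,0),1.4))
E
python3 -m jog '[[0,0.38,-0.4,0.1],[0,0,-0.4,0],[0,0,-0.2,0],[0,0,0,0]]';  python3 -c "
from h import *;rep()
crop('wrist','w10.png',None,1.4)"
```

```text
[array([ 0.6568, -0.0067]), array([ 0.6848, -0.0055])]
time: 12.83
tcp_pos: [0.6611, -0.0114, 0.1123]
tcp_rot: [-0.004, -0.001, 1.0, 0.01]
wrist_force: [-0.3, 1.2, -0.7]
grip_width: 0.0655
tip [ 0.6603 -0.0095  0.0151] yaw 90.1 w 0.0655 t 12.8333
```

View pics/w10.png

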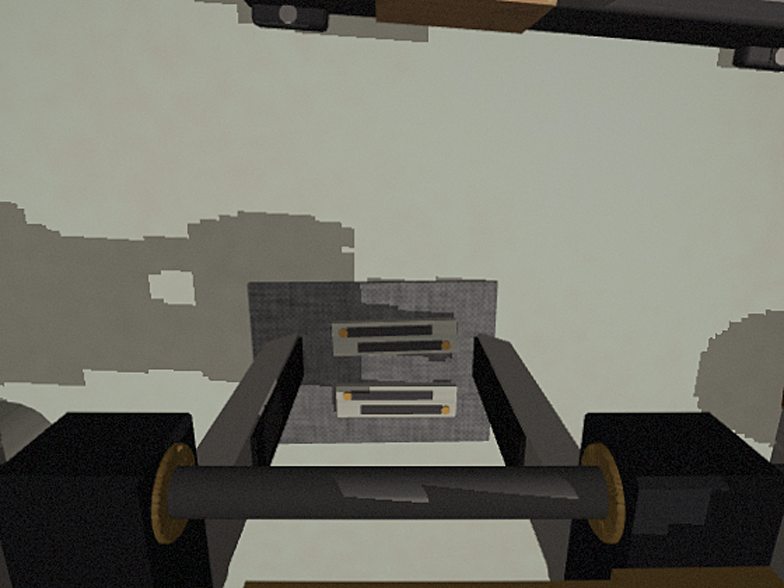

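```bash
python3 -m jog '[[-0.15,0.05,-0.3,0],[-0.02,0,-0.15,0],[0,0,0,0]]';  python3 -c "
from h import *;rep()"
```

```text
time: 13.13
tcp_pos: [0.6576, -0.0098, 0.1012]
tcp_rot: [-0.001, -0.001, 1.0, 0.01]
wrist_force: [-0.8, -1.3, 3.2]
grip_width: 0.0656
tip [ 0.6573 -0.0079  0.004 ] yaw 90.1 w 0.0656 t 13.1333
```

```bash
python3 -m jog '[[0,0,0,0],[0,0,0,0],[0,0,0,0],[0,0,0,0],[0,0,0,0]]' 0.6;  python3 -m jog '[[0,0,0.4,0],[0,0,0.8,0],[0,0,0.8,0],[0,0,0.5,0],[0,0,0,0]]'; python3 -c "
from h import *;rep()
crop('wrist','w11.png',None,1.4)"
```

```text
time: 13.55
tcp_pos: [0.6578, -0.0097, 0.1014]
tcp_rot: [-0.0, -0.001, 1.0, 0.01]
wrist_force: [-0.3, 0.1, 0.1]
grip_width: 0.0488
time: 13.97
tcp_pos: [0.656, -0.0096, 0.1796]
tcp_rot: [-0.003, -0.001, 1.0, 0.01]
wrist_force: [1.4, 0.4, 0.3]
grip_width: 0.0486
tip [ 0.6555 -0.0076  0.0824] yaw 90.1 w 0.0486 t 13.9667
```

View pics/w11.png

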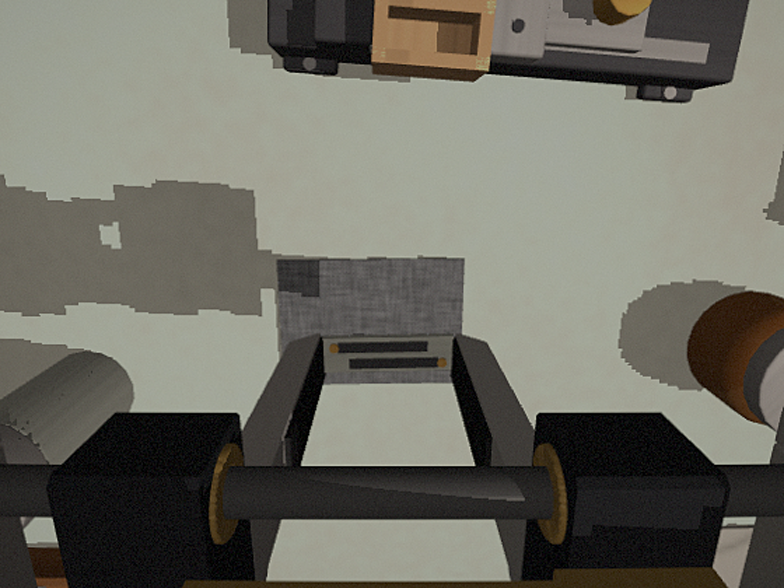

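```bash
python3 -m jog '[[-0.3,-0.3,0.8,0],[-0.5,-0.9,0.8,0],[-0.5,-0.9,0.6,0.3],[-0.5,-0.9,0.3,0.4],[-0.5,-0.9,0.1,0.4],[-0.5,-0.9,0.1,0.4],[-0.5,-0.9,0.1,0.4],[-0.5,-0.9,0.1,0.4],[-0.5,-0.9,0.1,0.4],[-0.5,-0.9,0,0.2],[-0.5,-0.9,0,0],[-0.5,-0.9,0,0],[-0.3,-0.6,0,0],[0,0,0,0],[0,0,0,0]]'; python3 - <<'E'
from h import *
rep()
crop("wrist","w12.png",None,1.4)
mm=cam("wrist")
for q in place_of("bail","wrist")[:2]: print(q["score"],atz("wrist",q["uv"],.0835,mm),atz("wrist",q["uv"],0,mm))
E
```

```text
time: 15.27
tcp_pos: [0.4554, -0.3422, 0.2576]
tcp_rot: [-0.014, -0.162, 0.987, 0.014]
wrist_force: [-0.2, -0.5, -0.1]
grip_width: 0.0489
tip [ 0.4524 -0.3399  0.1605] yaw 108.6 w 0.0489 t 15.2667
0.56 [ 0.50463028 -0.34971589  0.0835    ] [ 0.54336388 -0.3435814   0.        ]
```

View pics/w12.png

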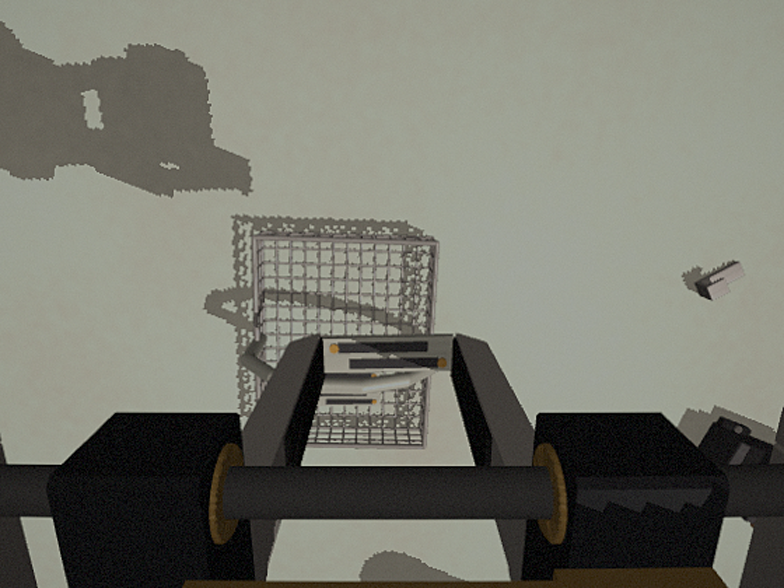

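```bash
python3 -m jog '[[0.5,-0.3,-0.2,-0.25],[0.35,-0.2,-0.6,0],[0,0,-0.8,0],[0,0,-0.5,0],[0,0,0,0]]'; python3 - <<'E'
from h import *
rep()
crop("wrist","w13.png",None,1.4)
E
```

```text
time: 15.78
tcp_pos: [0.4872, -0.3504, 0.1937]
tcp_rot: [-0.012, -0.154, 0.988, 0.014]
wrist_force: [-0.6, 0.6, -0.5]
grip_width: 0.0484
tip [ 0.4845 -0.3482  0.0965] yaw 107.7 w 0.0484 t 15.7833
```

View pics/w13.png

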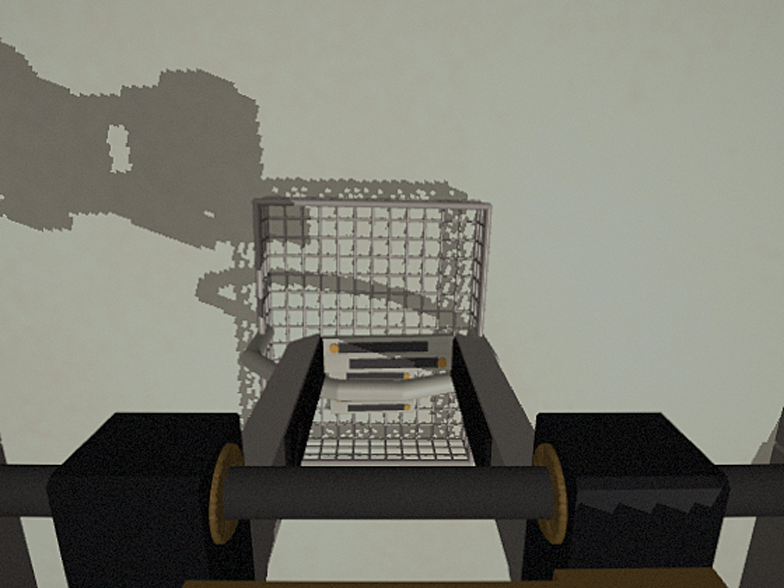

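```bash
python3 -m jog '[[-0.2,-0.25,0,-0.1],[0,0,-0.8,0],[0,0,-0.8,0],[0,0,-0.6,0],[0,0,-0.4,0],[0,0,0,0]]'; python3 - <<'E'
from h import *
rep()
crop("wrist","w14.png",None,1.4)
E
```

```text
time: 16.33
tcp_pos: [0.4855, -0.3603, 0.1238]
tcp_rot: [-0.007, -0.15, 0.989, 0.007]
wrist_force: [-0.6, -0.9, 1.0]
grip_width: 0.0491
tip [ 0.484  -0.3593  0.0266] yaw 107.3 w 0.0491 t 16.3333
```

View pics/w14.png

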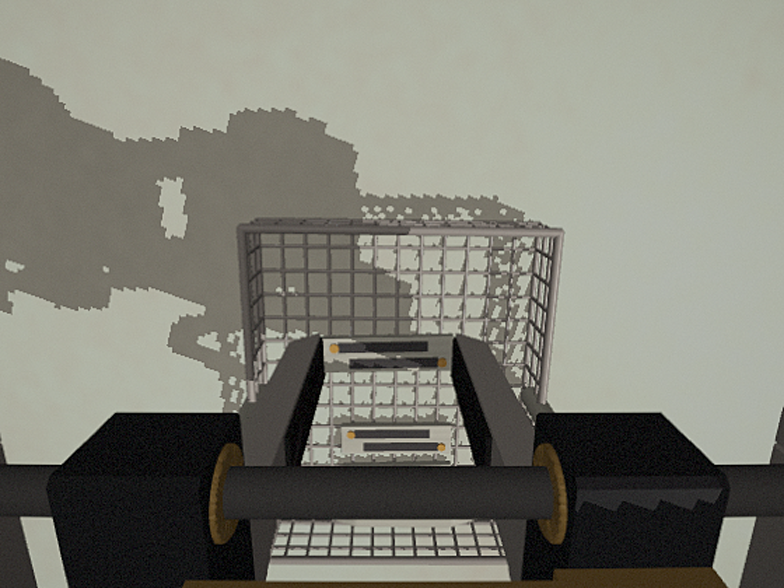

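```bash
python3 -m jog '[[-0.15,0.05,-0.4,0],[-0.05,0,-0.3,0],[0,0,-0.15,0],[0,0,0,0]]'; python3 -c "
from h import *;rep()"
```

```text
time: 16.72
tcp_pos: [0.4815, -0.3616, 0.1024]
tcp_rot: [-0.004, -0.15, 0.989, 0.002]
wrist_force: [-0.1, -0.3, -0.9]
grip_width: 0.0491
tip [ 0.4807 -0.3612  0.0052] yaw 107.3 w 0.0491 t 16.7167
```

```bash
python3 -m jog '[[0,0,0,0],[0,0,0,0],[0,0,0,0]]' 0.3; python3 -m jog '[[0,0,0.3,0],[0,0,0.8,0],[0,0,1,0],[0,0,1,0],[0,0,1,0],[0,0,0.6,0],[0,0,0,0]]'; python3 - <<'E'
from h import *
rep()
crop("wrist","w15.png",None,1.4)
E
```

```text
time: 16.97
tcp_pos: [0.4818, -0.362, 0.103]
tcp_rot: [-0.003, -0.15, 0.989, 0.002]
wrist_force: [0.7, -0.3, 0.8]
grip_width: 0.0644
time: 17.55
tcp_pos: [0.4807, -0.3605, 0.2536]
tcp_rot: [-0.003, -0.15, 0.989, 0.002]
wrist_force: [0.1, 0.3, 0.4]
grip_width: 0.0657
tip [ 0.4799 -0.3602  0.1564] yaw 107.3 w 0.0657 t 17.55
```

View pics/w15.png

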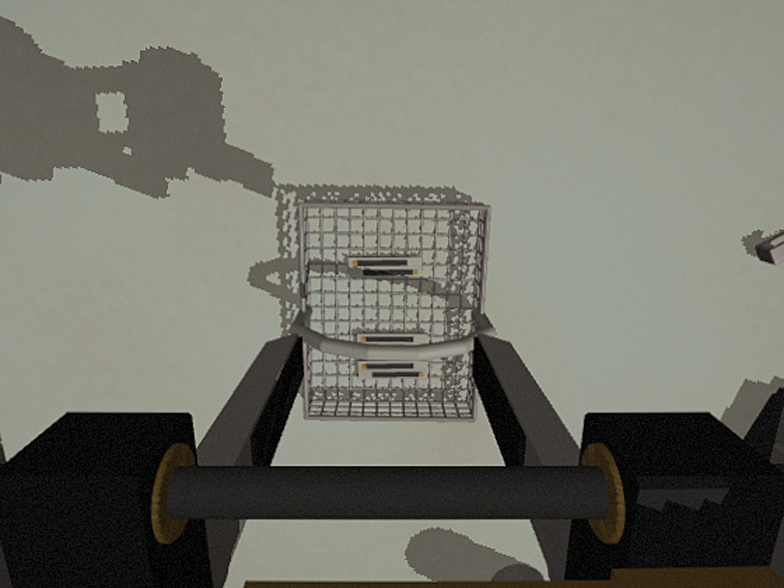

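```bash
python3 -m jog '[[0.2,0.5,0.2,0],[0.5,0.9,0.2,-0.4],[0.5,0.9,0.1,-0.4],[0.5,0.9,0.1,-0.4],[0.5,0.9,0.1,-0.4],[0.5,0.9,0.1,-0.4],[0.5,0.9,0.1,-0.4],[0.5,0.9,0,-0.3],[0.5,0.9,0,0],[0.5,0.9,-0.2,0],[0.5,0.9,-0.3,0],[0.5,0.9,-0.5,0],[0.5,0.8,-0.5,0],[0,0,-0.5,0],[0,0,0,0],[0,0,0,0]]'; python3 - <<'E'
from h import *
rep()
crop("wrist","w16.png",None,1.4)
mm=cam("wrist")
for e in place_of("plate4","wrist")[:4]: print(round(e["score"],2),np.round(e["uv"],1),np.round(atz("wrist",e["uv"],.003,mm)[:2],4))
E
```

```text
time: 18.93
tcp_pos: [0.6612, -0.0032, 0.1921]
tcp_rot: [-0.02, -0.0, 1.0, 0.009]
wrist_force: [0.3, -0.8, 0.3]
grip_width: 0.0657
tip [ 0.6574 -0.0014  0.095 ] yaw 90.0 w 0.0657 t 18.9333
0.9 [272.4 242.7] [ 0.6816 -0.0035]
```

View pics/w16.png

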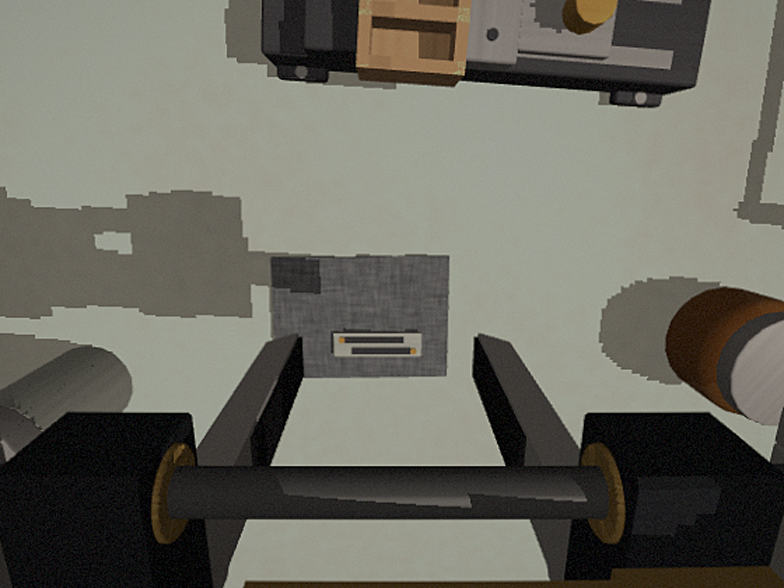

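```bash
python3 -m jog '[[0.45,-0.12,-0.3,0],[0.35,0,-0.6,0],[0,0,-0.8,0],[0,0,-0.6,0],[0,0,-0.2,0],[0,0,0,0]]'; python3 -c "
from h import *;rep()
print(pts('wrist',[(376,344,.007)],(0,0),1.4))
crop('wrist','w17.png',None,1.4)"
```

```text
time: 19.53
tcp_pos: [0.6889, -0.0158, 0.1247]
tcp_rot: [-0.012, 0.005, 1.0, 0.008]
wrist_force: [0.1, 0.5, -0.2]
grip_width: 0.0659
tip [ 0.6865 -0.0143  0.0276] yaw 89.4 w 0.0659 t 19.5333
[array([ 0.6893, -0.019 ])]
```

View pics/w17.png

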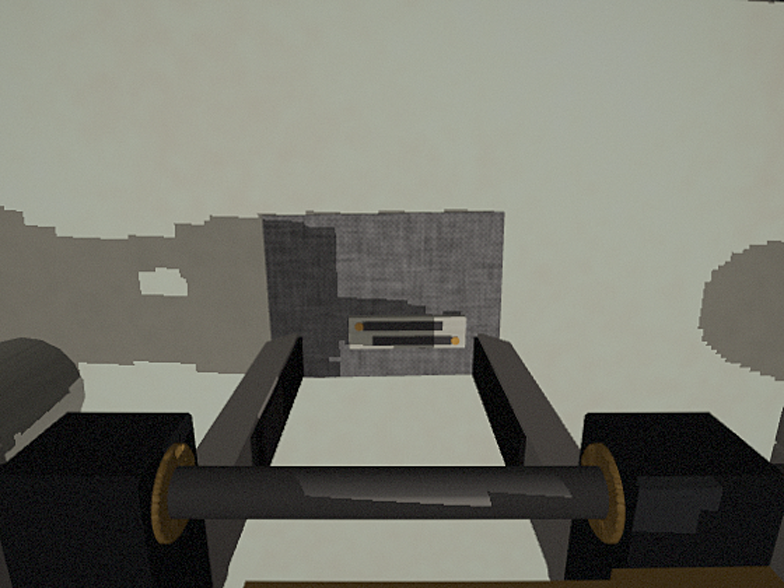

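```bash
python3 -c "
from h import *
print(pts('wrist',[(407,332,.007)],(0,0),1.4))"; python3 -m jog '[[-0.15,0.3,-0.4,0],[-0.08,0,-0.25,0],[0,0,-0.1,0],[0,0,0,0]]'; python3 -c "
from h import *;rep()
crop('wrist','w18.png',None,1.4)"
```

```text
[array([ 0.6846, -0.0058])]
time: 19.92
tcp_pos: [0.6836, -0.0073, 0.1064]
tcp_rot: [-0.008, 0.006, 1.0, 0.007]
wrist_force: [-1.0, 0.5, -0.6]
grip_width: 0.066
tip [ 0.6821 -0.0059  0.0092] yaw 89.3 w 0.066 t 19.9167
```

View pics/w18.png

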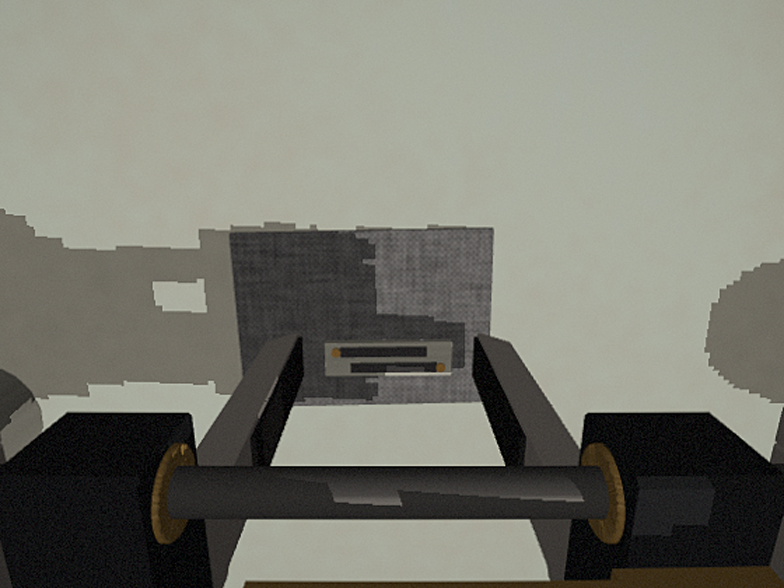

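Aligned; small drop, close, lift.

```bash
python3 -m jog '[[0.05,0,-0.18,0],[0,0,-0.05,0],[0,0,0,0]]'; python3 -c "
from h import *;rep()"; python3 -m jog '[[0,0,0,0],[0,0,0,0],[0,0,0,0],[0,0,0,0],[0,0,0,0]]' 0.6;  python3 -m jog '[[0,0,0.4,0],[0,0,0.8,0],[0,0,0.8,0],[0,0,0.8,0],[0,0,0.8,0],[0,0,0,0]]'; python3 -c "
from h import *;rep()
crop('wrist','w19.png',None,1.4)"
```

```text
time: 20.22
tcp_pos: [0.6865, -0.0072, 0.1011]
tcp_rot: [-0.006, 0.006, 1.0, 0.007]
wrist_force: [-0.6, 0.3, 1.2]
grip_width: 0.066
tip [ 0.6853 -0.0059  0.0039] yaw 89.4 w 0.066 t 20.2167
time: 20.63
tcp_pos: [0.6871, -0.0074, 0.1013]
tcp_rot: [-0.006, 0.006, 1.0, 0.007]
wrist_force: [-0.3, 0.2, -0.1]
grip_width: 0.0492
time: 21.13
tcp_pos: [0.6844, -0.0071, 0.2142]
tcp_rot: [-0.009, 0.006, 1.0, 0.007]
wrist_force: [1.7, -1.1, 1.1]
grip_width: 0.049
tip [ 0.6827 -0.0057  0.1171] yaw 89.3 w 0.049 t 21.1333
```

View pics/w19.png

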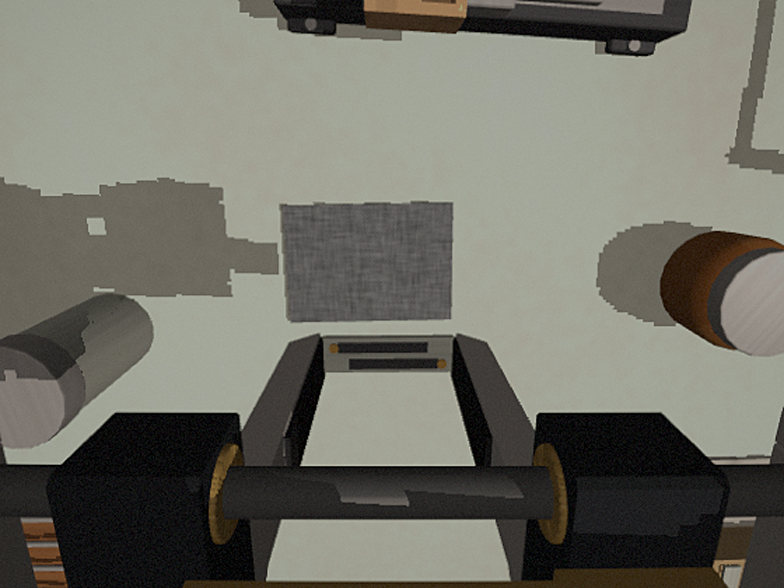

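```bash
python3 -m jog '[[-0.4,-0.3,0.8,0],[-0.6,-0.7,0.6,0],[-0.6,-0.9,0.4,0.3],[-0.6,-0.9,0.2,0.4],[-0.6,-0.9,0.1,0.4],[-0.6,-0.9,0.1,0.4],[-0.6,-0.9,0.1,0.4],[-0.6,-0.9,0.1,0.4],[-0.6,-0.9,0.1,0.4],[-0.6,-0.9,0,0.2],[-0.5,-0.9,0,0],[-0.4,-0.9,0,0],[-0.2,-0.8,0,0],[0,-0.6,0,0],[0,0,0,0],[0,0,0,0]]'; python3 - <<'E'
from h import *
rep()
crop("wrist","w20.png",None,1.4)
E
```

```text
time: 22.52
tcp_pos: [0.4539, -0.3555, 0.2656]
tcp_rot: [-0.026, -0.155, 0.987, 0.015]
wrist_force: [0.2, -0.6, 0.3]
grip_width: 0.049
tip [ 0.4485 -0.3533  0.1685] yaw 107.8 w 0.049 t 22.5167
```

View pics/w20.png

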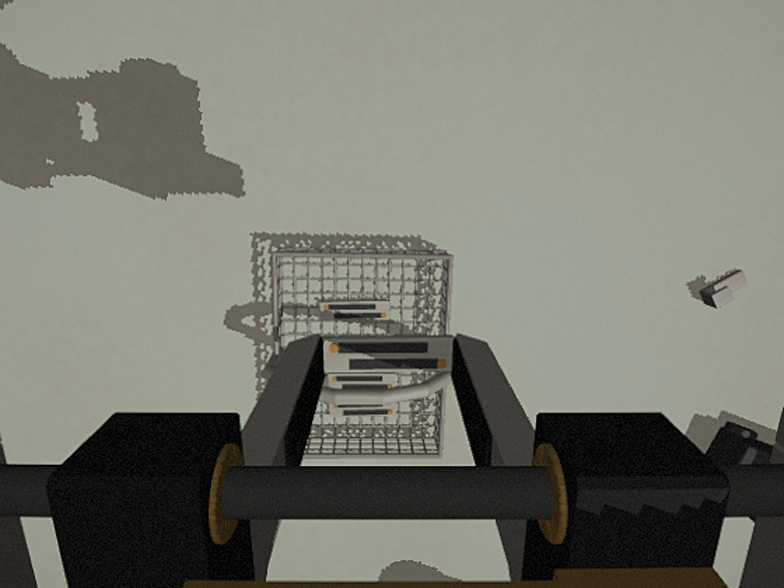

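```bash
python3 -c "
from h import *
print(pts('wrist',[(273,257,.026),(452,257,.026)],(0,0),1.4))"
python3 -m jog '[[0.2,-0.25,-0.3,0],[0,0,-0.7,0],[0,0,-0.8,0],[0,0,-0.8,0],[0,0,-0.5,0],[0,0,0,0]]'; python3 - <<'E'
from h import *
rep()
crop("wrist","w21.png",None,1.4)
E
```

```text
[array([ 0.4546, -0.4243]), array([ 0.4191, -0.3117])]
time: 23.07
tcp_pos: [0.4624, -0.3545, 0.1682]
tcp_rot: [-0.025, -0.16, 0.987, 0.016]
wrist_force: [-0.5, 0.5, -0.4]
grip_width: 0.0492
tip [ 0.457  -0.3522  0.0712] yaw 108.3 w 0.0492 t 23.0667
```

View pics/w21.png

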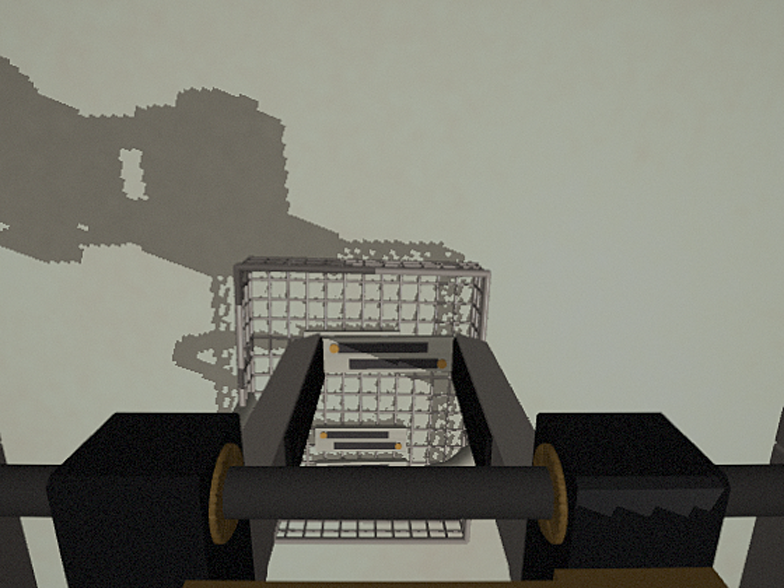

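```bash
python3 -m jog '[[0,-0.3,-0.4,-0.15],[0,0,-0.6,0],[0,0,-0.5,0],[0,0,-0.3,0],[0,0,0,0]]'; python3 - <<'E'
from h import *
rep()
crop("wrist","w22.png",None,1.4)
E
```

```text
time: 23.53
tcp_pos: [0.4673, -0.3622, 0.12]
tcp_rot: [-0.022, -0.155, 0.988, 0.013]
wrist_force: [-0.8, -0.7, -0.8]
grip_width: 0.0489
tip [ 0.4627 -0.3604  0.023 ] yaw 107.8 w 0.0489 t 23.5333
```

View pics/w22.png

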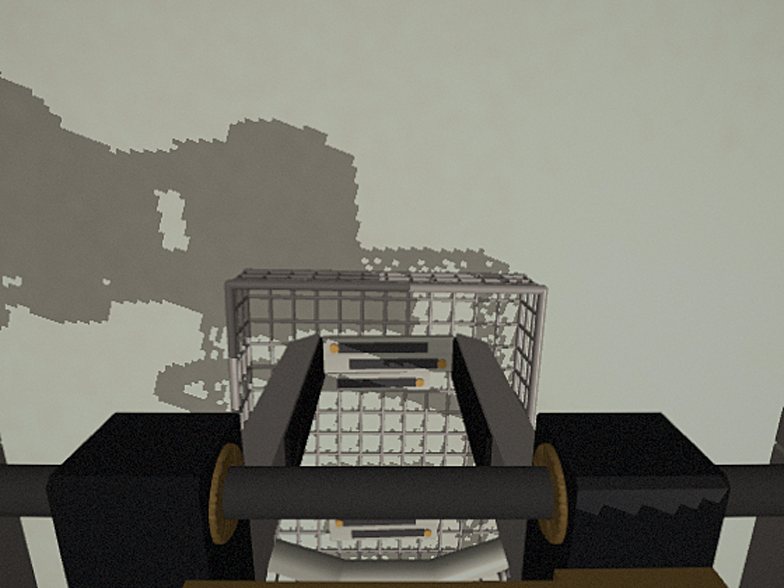

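```bash
python3 -m jog '[[-0.25,-0.05,0,0],[-0.08,0,-0.4,0],[-0.05,0,-0.2,0],[0,0,0,0]]'; python3 -c "
from h import *;rep()"
```

```text
time: 23.92
tcp_pos: [0.4575, -0.3656, 0.1063]
tcp_rot: [-0.019, -0.155, 0.988, 0.009]
wrist_force: [0.1, 0.6, 0.2]
grip_width: 0.0486
tip [ 0.4536 -0.3645  0.0092] yaw 107.9 w 0.0486 t 23.9167
```

```bash
python3 -m jog '[[0,0,-0.12,0],[0,0,0,0]]'; python3 -m jog '[[0,0,0,0],[0,0,0,0],[0,0,0,0]]' 0.3; python3 -m jog '[[0,0,0.3,0],[0,0,0.8,0],[0,0,1,0],[0,0,1,0],[0,0,1,0],[0,0,0.6,0],[0,0,0,0]]'; python3 - <<'E'
from h import *
rep()
crop("wrist","w23.png",None,1.4)
E
```

```text
time: 24.08
tcp_pos: [0.4571, -0.3657, 0.1024]
tcp_rot: [-0.019, -0.155, 0.988, 0.009]
wrist_force: [-0.6, 0.1, 0.3]
grip_width: 0.0491
time: 24.33
tcp_pos: [0.4573, -0.366, 0.1026]
tcp_rot: [-0.019, -0.155, 0.988, 0.008]
wrist_force: [0.5, 0.6, -0.9]
grip_width: 0.0638
time: 24.92
tcp_pos: [0.4558, -0.3639, 0.2518]
tcp_rot: [-0.02, -0.155, 0.988, 0.01]
wrist_force: [0.6, -0.7, 0.9]
grip_width: 0.0656
tip [ 0.4517 -0.3627  0.1547] yaw 107.8 w 0.0656 t 24.9167
```

View pics/w23.png

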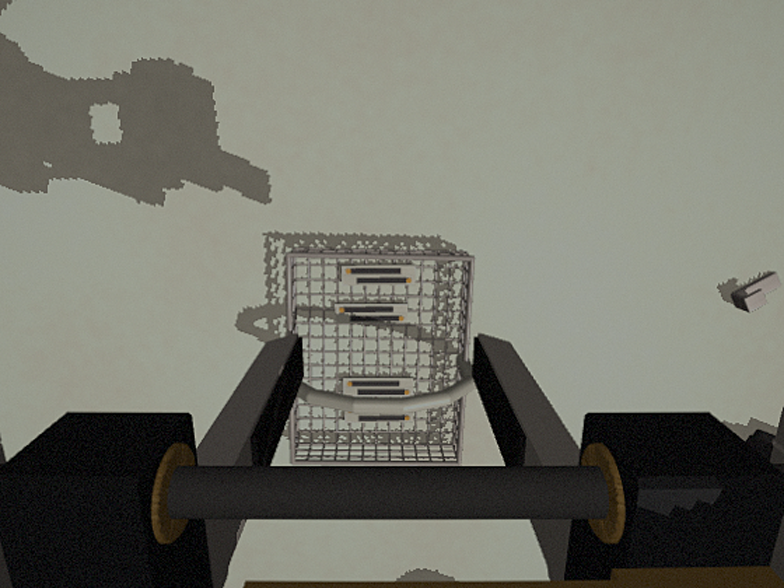

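```bash
python3 -c "
from h import *
print(state()['q'],yaw())"
```

```text
[-0.81283734  0.29095345  1.5494801  -0.02241725  1.3409382  -2.68971295] (np.float64(107.8267137605804), array([-0.30603255,  0.95165515,  0.0263924 ]))
```

```bash
python3 -m jog '[[0.1,0.5,0.3,-0.5],[0.1,0.9,0.2,-1],[0.1,0.9,0.1,-1],[0.1,0.9,0.1,-1],[0.1,0.9,0.1,-1],[0.1,0.9,0.1,-1],[0.1,0.9,0.1,-1],[0.1,0.9,0.1,-1],[0.1,0.9,0.1,-1],[0.1,0.9,0.1,-1],[0.1,0.9,0.1,-1],[0.1,0.9,0.1,-1],[0.1,0.9,0,-1],[0.1,0.9,0,-1],[0.1,0.9,0,-1],[0.1,0.9,0,-1],[0.1,0.5,0,-1],[0,0,0,-1],[0,0,0,-1],[0,0,0,-0.5]]' 0.5; python3 - <<'E'
from h import *
rep()
crop("wrist","w24.png",None,1.4)
mm=cam("wrist")
for q in place_of("jaw_knob","wrist")[:2]: print(q["score"],atz("wrist",q["uv"],.0565,mm))
E
```

```text
time: 26.63
tcp_pos: [0.4897, 0.0972, 0.2635]
tcp_rot: [-0.021, 0.778, 0.628, 0.029]
wrist_force: [0.8, -0.9, -0.4]
grip_width: 0.0472
tip [0.4915 0.1039 0.1666] yaw -12.2 w 0.0472 t 26.6333
0.81 [0.51661594 0.08029485 0.0565    ]
```

View pics/w24.png

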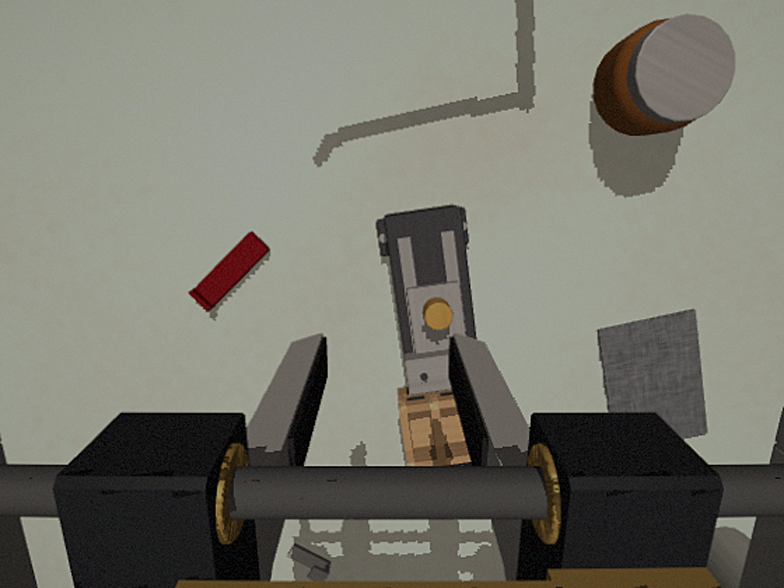

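```bash
python3 -m jog '[[0.4,-0.3,-0.3,0.7],[0.4,-0.3,-0.6,0.7],[0.1,-0.1,-0.6,0],[0,0,-0.4,0],[0,0,0,0],[0,0,0,0]]'; python3 - <<'E'
from h import *
rep()
crop("wrist","w25.png",None,1.4)
mm=cam("wrist")
for q in place_of("jaw_knob","wrist")[:2]: print(q["score"],atz("wrist",q["uv"],.0565,mm))
E
```

```text
time: 27.23
tcp_pos: [0.5155, 0.0742, 0.2001]
tcp_rot: [-0.025, 0.722, 0.691, 0.025]
wrist_force: [0.8, 0.0, 1.0]
grip_width: 0.0469
tip [0.5156 0.0811 0.1031] yaw -2.6 w 0.0469 t 27.2333
```

View pics/w25.png

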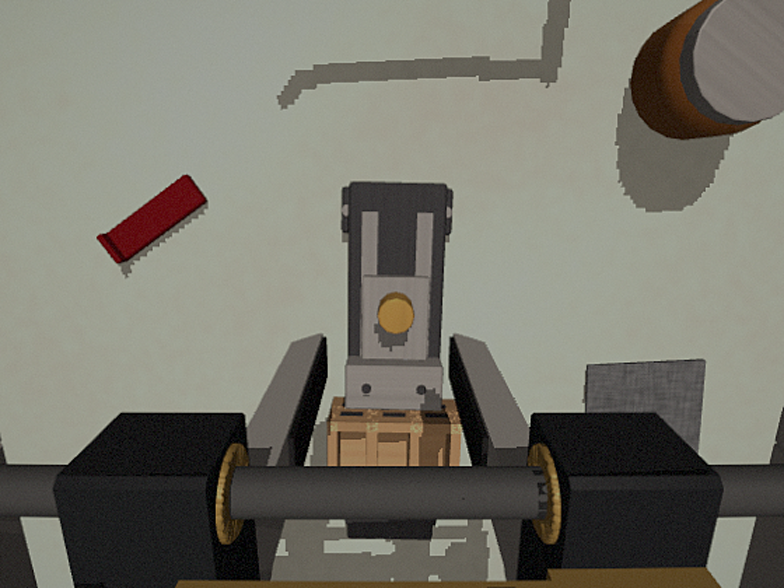

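```bash
python3 - <<'E'
from h import *
print(pts("wrist",[(395.5,313,.0565)],(0,0),1.4))
def ln(a):
    p=pts("wrist",a,(0,0),1.4);d=p[1]-p[0];print(p[0],p[1],"ang",np.degrees(np.arctan2(d[1],d[0])),"mid",(p[0]+p[1])/2, np.linalg.norm(d))
ln([(347,358,.0485),(441,358,.0485)])
ln([(345,407,.0485),(443,407,.0485)])
ln([(349,185,.032),(447,183,.032)])
E
```

```text
[array([0.5196, 0.0858])]
[0.4942 0.0614] [0.5417 0.0593] ang -2.531428141667669 mid [0.51795 0.06035] 0.04754639839146598
[0.4916 0.0349] [0.5422 0.0326] ang -2.6025622024998083 mid [0.5169  0.03375] 0.050652245754754084
[0.499  0.1472] [0.5485 0.146 ] ang -1.3887165895513323 mid [0.52375 0.1466 ] 0.04951454331809998
```

```bash
python3 -m jog '[[0.1,0.12,-0.5,0],[0,0,-0.6,0],[0,0,-0.5,0],[0,0,-0.2,0],[0,0,0,0]]'; python3 - <<'E'
from h import *
rep()
crop("wrist","w26.png",None,1.4)
E
```

```text
time: 27.75
tcp_pos: [0.5224, 0.0786, 0.1516]
tcp_rot: [-0.02, 0.721, 0.692, 0.03]
wrist_force: [-0.5, 1.6, 0.1]
grip_width: 0.047
tip [0.5239 0.0854 0.0546] yaw -2.4 w 0.047 t 27.75
```

View pics/w26.png

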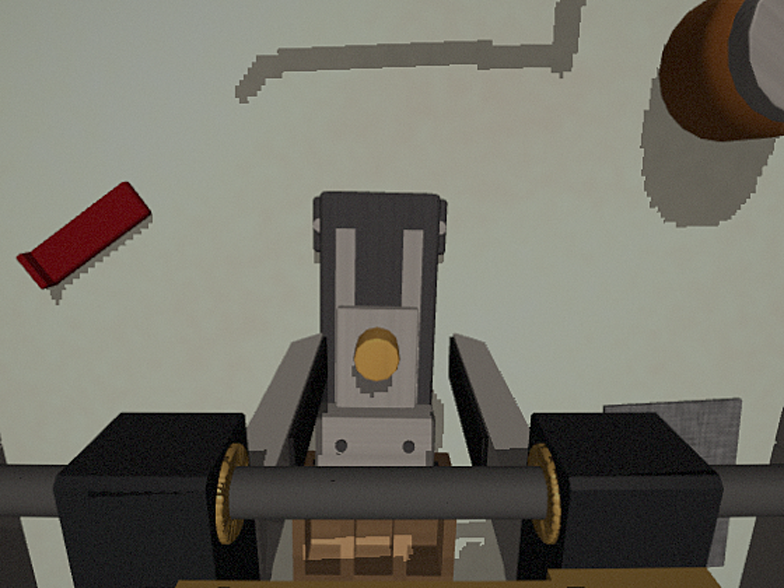

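```bash
python3 -m jog '[[-0.2,0,-0.25,0],[-0.05,0,-0.15,0],[0,0,0,0]]'; python3 -c "
from h import *;rep()"; python3 -m jog '[[0,0,0,0],[0,0,0,0],[0,0,0,0],[0,0,0,0],[0,0,0,0]]' 1;python3 -c "
from h import *;rep();print(state()['wrist_force'])"
```

```text
time: 28.05
tcp_pos: [0.5165, 0.0786, 0.1424]
tcp_rot: [-0.018, 0.721, 0.692, 0.032]
wrist_force: [1.1, -0.0, -0.2]
grip_width: 0.0471
tip [0.5186 0.0855 0.0454] yaw -2.4 w 0.0471 t 28.05
time: 28.47
tcp_pos: [0.5172, 0.0786, 0.1439]
tcp_rot: [-0.017, 0.721, 0.692, 0.033]
wrist_force: [0.3, -0.2, -4.0]
grip_width: 0.017
tip [0.5197 0.0854 0.047 ] yaw -2.4 w 0.017 t 28.4667
[ 0.33148502 -0.19274044 -3.97042345]
```

```bash
python3 -m jog '[[0.01,0.2,0,0],[0.02,0.3,0,0],[0.02,0.3,0,0],[0,0,0,0]]'; python3 -m jog '[[0.02,0.3,0,0],[0.02,0.2,0,0],[0,0,0,0]]';python3 -c "
from h import *;rep()"
```

```text
time: 28.8
tcp_pos: [0.5187, 0.099, 0.1439]
tcp_rot: [-0.014, 0.721, 0.692, 0.029]
wrist_force: [0.7, 5.5, -0.6]
grip_width: 0.0168
time: 29.05
tcp_pos: [0.5194, 0.1069, 0.144]
tcp_rot: [-0.007, 0.719, 0.694, 0.021]
wrist_force: [0.3, 6.3, 0.2]
grip_width: 0.0167
tip [0.5213 0.1107 0.0469] yaw -2.0 w 0.0167 t 29.05
```

```bash
python3 -m jog '[[0.02,0.2,0,0],[0,0.1,0,0],[0,0,0,0]]';python3 -c "
from h import *;rep()"; python3 -m jog '[[0,0,0,0],[0,0,0,0]]' 0.5; python3 -m jog '[[0,0,0.5,0],[0,0,0.8,0],[0,0,0.8,0],[0,0,0.8,0],[0,0,0,0]]' 0.05;python3 - <<'E'
from h import *
rep()
crop("wrist","w27.png",None,1.4)
E
```

```text
time: 29.3
tcp_pos: [0.5197, 0.1087, 0.1441]
tcp_rot: [-0.002, 0.718, 0.696, 0.013]
wrist_force: [0.1, 4.2, 0.4]
grip_width: 0.0168
tip [0.5213 0.1108 0.0469] yaw -1.9 w 0.0168 t 29.3
time: 29.47
tcp_pos: [0.5199, 0.1096, 0.1441]
tcp_rot: [-0.002, 0.719, 0.695, 0.014]
wrist_force: [0.1, 0.0, -0.1]
grip_width: 0.0268
time: 29.88
tcp_pos: [0.5176, 0.1127, 0.2317]
tcp_rot: [-0.006, 0.718, 0.696, 0.014]
wrist_force: [1.9, -0.2, 0.6]
grip_width: 0.0598
tip [0.5187 0.1153 0.1346] yaw -1.8 w 0.0598 t 29.8833
```

View pics/w27.png

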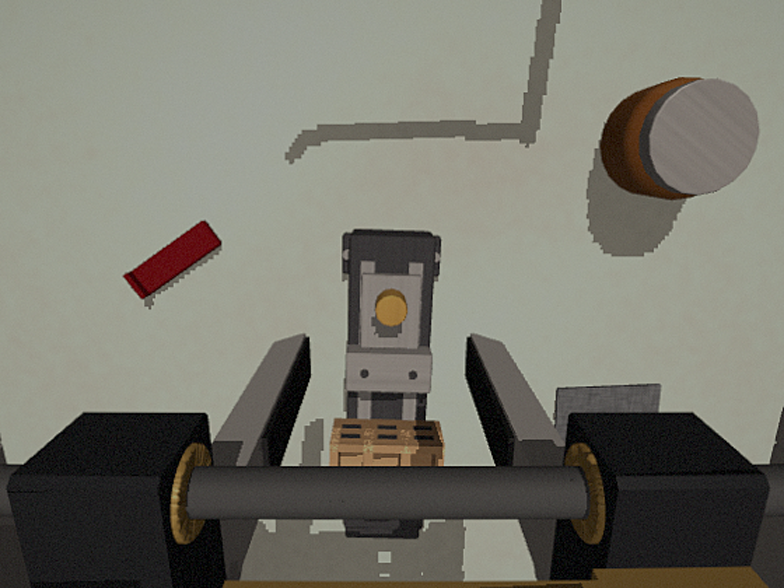

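```bash
python3 -m jog '[[0,-0.6,0.2,0],[-0.05,-0.9,0,0],[-0.05,-0.9,0,0],[0,-0.4,0,-0.3],[0,0,0,0],[0,0,0,0]]' 0; python3 - <<'E'
from h import *
rep()
crop("wrist","w28.png",None,1.4)
E
```

```text
time: 30.43
tcp_pos: [0.5101, 0.0294, 0.2288]
tcp_rot: [-0.011, 0.729, 0.684, 0.011]
wrist_force: [-0.7, 0.5, -0.5]
grip_width: 0.0937
tip [0.5102 0.0324 0.1316] yaw -3.6 w 0.0937 t 30.4333
```

View pics/w28.png

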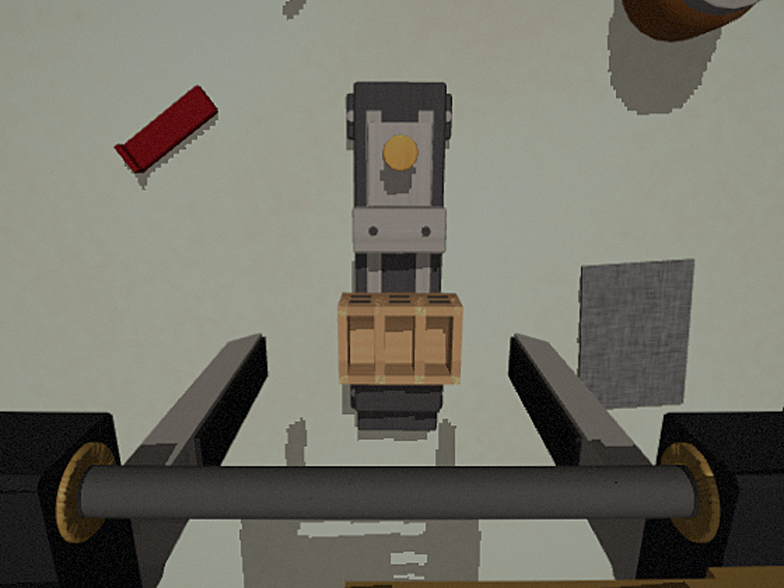

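```bash
python3 - <<'E'
from h import *
def ln(a):
    p=pts("wrist",a,(0,0),1.4);d=p[1]-p[0];print(p[0],p[1],"ang",np.degrees(np.arctan2(d[1],d[0])),"mid",(p[0]+p[1])/2, np.linalg.norm(d))
ln([(337,305,.062),(463,305,.062)])
ln([(340,384,.062),(461,383,.062)])
ln([(353,210,.0485),(446,208,.0485)])
ln([(352,252,.0485),(446,251,.0485)])
ln([(355,82,.032),(447,83,.032)])
print(pts("wrist",[(401,152,.0565)],(0,0),1.4))
E
```

```text
[0.4833 0.035 ] [0.5492 0.031 ] ang -3.473479250153026 mid [0.51625 0.033  ] 0.06602128444676006
[ 0.4811 -0.0097] [ 0.547  -0.0131] ang -2.9534609516165213 mid [ 0.51405 -0.0114 ] 0.06598765035974535
[0.4945 0.0827] [0.5435 0.0807] ang -2.3373058591238225 mid [0.519  0.0817] 0.0490407993409569
[0.4922 0.0603] [0.5427 0.0578] ang -2.8341110163065193 mid [0.51745 0.05905] 0.050561843320828345
[0.4995 0.1486] [0.5482 0.1452] ang -3.9936358936334235 mid [0.52385 0.1469 ] 0.04881854155953456
[array([0.5212, 0.1105])]
```

```bash
python3 -m jog '[[0.1,-0.25,-0.5,0],[0,0,-0.8,0],[0,0,-0.8,0],[0,0,-0.4,0],[0,0,0,0]]'; python3 - <<'E'
from h import *
rep()
crop("wrist","w29.png",None,1.4)
E
```

```text
time: 30.9
tcp_pos: [0.5139, 0.0277, 0.1508]
tcp_rot: [-0.012, 0.727, 0.686, 0.013]
wrist_force: [-0.4, 0.4, 0.0]
grip_width: 0.0939
tip [0.5142 0.0311 0.0537] yaw -3.3 w 0.0939 t 30.9
```

View pics/w29.png

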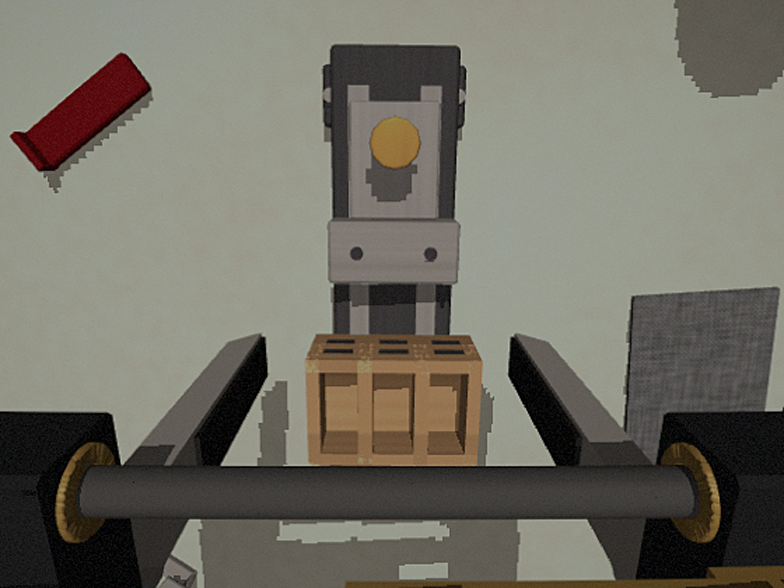

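```bash
python3 -m jog '[[0.05,-0.2,-0.5,0],[0,0,-0.3,0],[0,0,-0.1,0],[0,0,0,0]]'; python3 -c "
from h import *;rep()"
```

```text
time: 31.28
tcp_pos: [0.5178, 0.0246, 0.1263]
tcp_rot: [-0.01, 0.726, 0.688, 0.015]
wrist_force: [-0.0, 0.5, -0.6]
grip_width: 0.0944
tip [0.5186 0.028  0.0292] yaw -3.1 w 0.0944 t 31.2833
```

```bash
python3 -m jog '[[-0.1,-0.12,-0.05,0],[0,0,0,0]]'; python3 -c "
from h import *;rep()"; python3 -m jog '[[0,0,0,0],[0,0,0,0],[0,0,0,0],[0,0,0,0],[0,0,0,0],[0,0,0,0]]' 0.5; python3 -c "
from h import *;rep()";  python3 -m jog '[[0,0,0.3,0],[0,0,0.6,0],[0,0,0.6,0],[0,0,0.4,0],[0,0,0,0]]';  python3 - <<'E'
from h import *
rep()
crop("wrist","w30.png",None,1.4)
E
```

```text
time: 31.45
tcp_pos: [0.5154, 0.0214, 0.126]
tcp_rot: [-0.009, 0.725, 0.688, 0.016]
wrist_force: [0.8, 0.1, 0.2]
grip_width: 0.0937
tip [0.5163 0.0249 0.0289] yaw -3.0 w 0.0937 t 31.45
time: 31.95
tcp_pos: [0.5167, 0.0212, 0.1287]
tcp_rot: [-0.008, 0.726, 0.688, 0.017]
wrist_force: [0.2, 0.2, -0.1]
grip_width: 0.0661
tip [0.5181 0.0245 0.0315] yaw -3.1 w 0.0661 t 31.95
time: 32.37
tcp_pos: [0.5148, 0.0214, 0.1878]
tcp_rot: [-0.01, 0.726, 0.688, 0.016]
wrist_force: [0.2, -0.0, -0.5]
grip_width: 0.066
tip [0.5158 0.0248 0.0907] yaw -3.1 w 0.066 t 32.3667
```

View pics/w30.png

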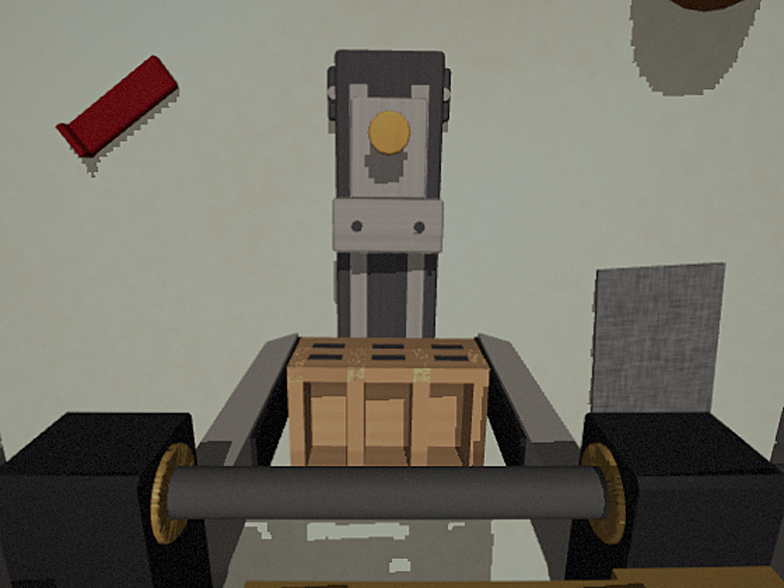

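```bash
python3 -m jog '[[0,0,0.3,0],[0,0,0,0],[0,0,0,0],[0,0,0,0],[0,0,0,0],[0,0,0,0]]';  python3 - <<'E'
from h import *
rep()
a=capture("wrist"); b=capture("side")[190:290,200:340]
cv2.imwrite("pics/w31.png",np.hstack([cv2.resize(a,(560,420)),cv2.resize(b,None,fx=1.7,fy=4.2,interpolation=2)[:420]]))
crop("side","s31.png",None,1,cv2.resize(b,(784,560),interpolation=2))
E
```

```text
time: 32.92
tcp_pos: [0.5124, 0.0216, 0.1939]
tcp_rot: [-0.012, 0.726, 0.688, 0.014]
wrist_force: [0.2, -0.7, -0.6]
grip_width: 0.0658
tip [0.5128 0.0252 0.0967] yaw -3.1 w 0.0658 t 32.9167
```

View pics/w31.png

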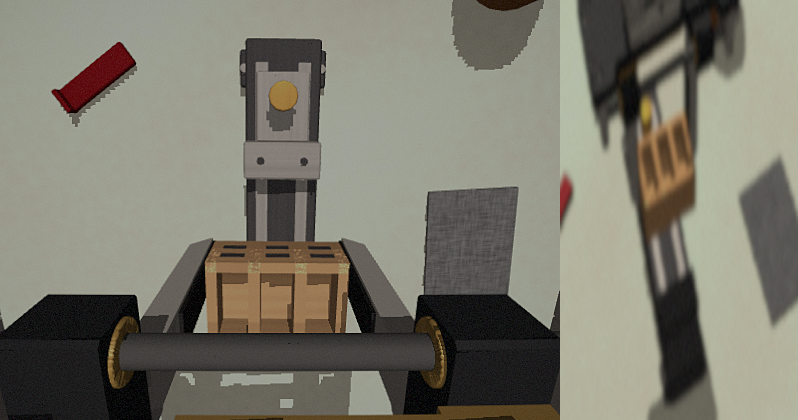

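View pics/s31.png

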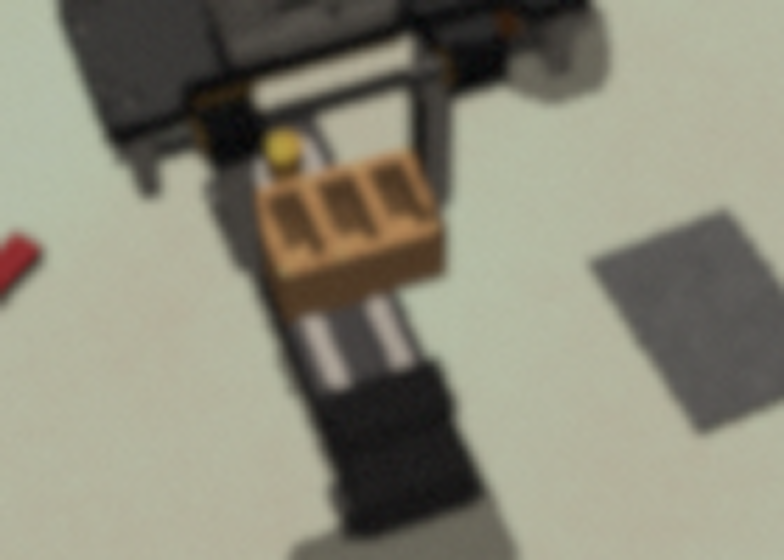

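```bash
python3 -m jog '[[0,0,-0.5,0],[0,0,-0.6,0],[0,0,-0.5,0],[0.05,0,-0.3,0],[0,0,-0.15,0],[0,0,0,0]]';  python3 -c "
from h import *;rep()"
```

```text
time: 33.52
tcp_pos: [0.5149, 0.0215, 0.1304]
tcp_rot: [-0.011, 0.726, 0.688, 0.014]
wrist_force: [-0.4, 0.4, -0.6]
grip_width: 0.0657
tip [0.5154 0.025  0.0333] yaw -3.1 w 0.0657 t 33.5167
```

```bash
python3 -m jog '[[0,0,-0.05,0],[0,0,0,0],[0,0,0,0]]' 0.1; python3 -m jog '[[0,-0.3,-0.1,0],[0,-0.4,0,0],[0,-0.2,0,0],[0,0,0,0],[0,0,0,0]]' 0.1; python3 - <<'E'
from h import *
rep()
crop("wrist","w32.png",None,1.4)
E
```

```text
time: 33.77
tcp_pos: [0.516, 0.0214, 0.1301]
tcp_rot: [-0.01, 0.726, 0.688, 0.015]
wrist_force: [-0.3, -0.8, 0.3]
grip_width: 0.0821
time: 34.18
tcp_pos: [0.5181, -0.0094, 0.1296]
tcp_rot: [-0.008, 0.726, 0.688, 0.017]
wrist_force: [-0.6, -0.3, -0.8]
grip_width: 0.0844
tip [ 0.5194 -0.0061  0.0325] yaw -3.1 w 0.0844 t 34.1833
```

View pics/w32.png

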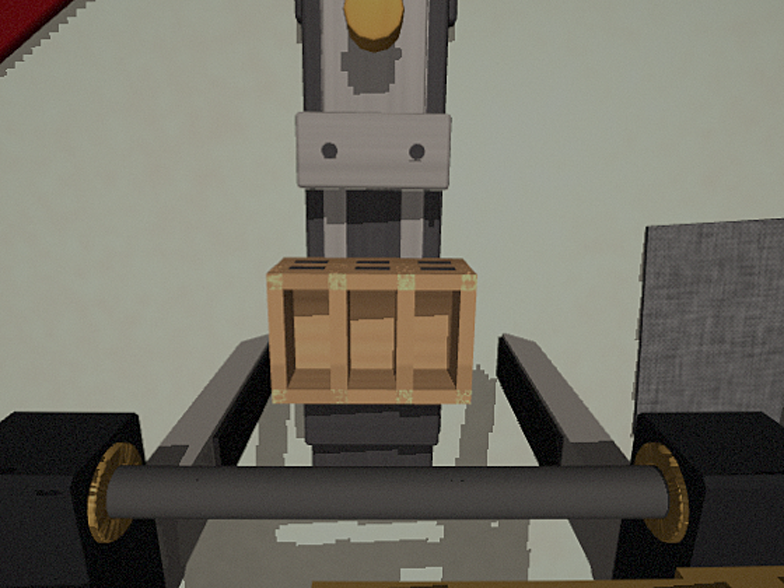

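```bash
python3 -m jog '[[-0.2,0.1,-0.12,0],[0,0,0,0]]'; python3 -c "
from h import *;rep()"; python3 -m jog '[[0,0,0,0],[0,0,0,0],[0,0,0,0],[0,0,0,0],[0,0,0,0]]' 0.5; python3 -c "
from h import *;rep()";  python3 -m jog '[[0,0,0.3,0],[0,0,0.5,0],[0,0,0.2,0],[0,0,0,0]]';  python3 - <<'E'
from h import *
rep()
crop("wrist","w33.png",None,1.4)
E
```

```text
time: 34.4
tcp_pos: [0.5117, -0.0064, 0.1259]
tcp_rot: [-0.008, 0.726, 0.687, 0.017]
wrist_force: [-0.6, 0.8, -0.6]
grip_width: 0.0845
tip [ 0.5131 -0.0031  0.0288] yaw -3.1 w 0.0845 t 34.4
time: 34.82
tcp_pos: [0.511, -0.0052, 0.1255]
tcp_rot: [-0.008, 0.725, 0.688, 0.017]
wrist_force: [-0.1, -0.8, 0.1]
grip_width: 0.0656
tip [ 0.5123 -0.0019  0.0284] yaw -3.0 w 0.0656 t 34.8167
time: 35.15
tcp_pos: [0.51, -0.0048, 0.1566]
tcp_rot: [-0.009, 0.725, 0.688, 0.016]
wrist_force: [-0.3, 0.4, -0.1]
grip_width: 0.066
tip [ 0.511  -0.0013  0.0595] yaw -3.0 w 0.066 t 35.15
```

View pics/w33.png

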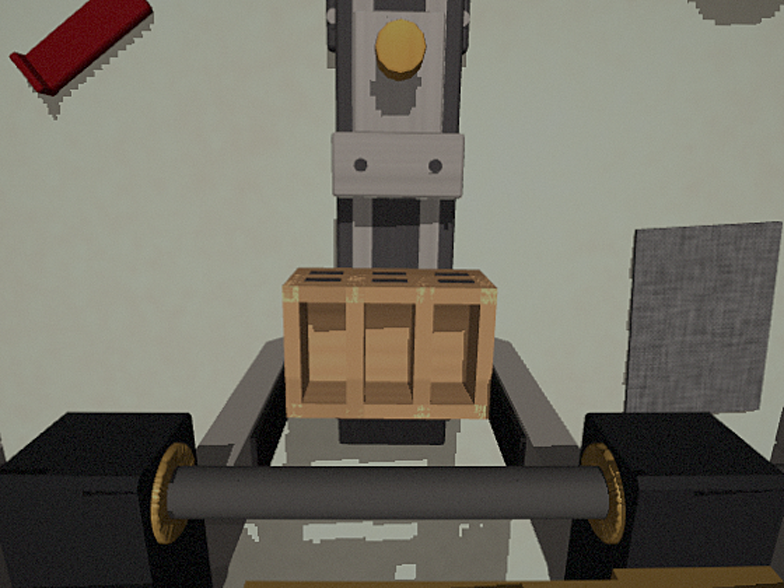

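```bash
python3 -m jog '[[0.05,0.4,0,0],[0.05,0.5,0,0],[0.03,0.25,0,0],[0,0,0,0]]'; python3 - <<'E'
from h import *
rep()
crop("wrist","w34.png",None,1.4)
E
```

```text
time: 35.53
tcp_pos: [0.5135, 0.0322, 0.1554]
tcp_rot: [-0.01, 0.726, 0.687, 0.016]
wrist_force: [0.2, -1.2, 0.0]
grip_width: 0.0661
tip [0.5144 0.0357 0.0583] yaw -3.1 w 0.0661 t 35.5333
```

View pics/w34.png

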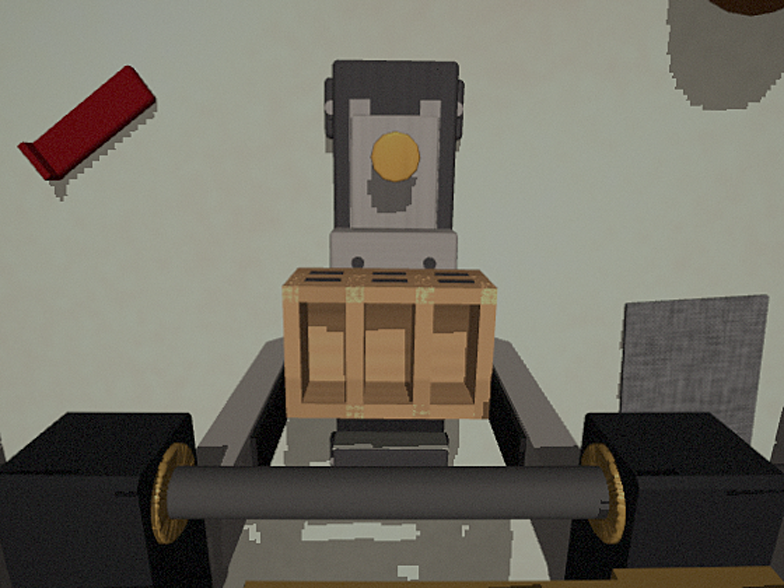

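```bash
python3 -m jog '[[0,0,-0.3,0],[0,0,-0.2,0],[0,0,-0.1,0],[0,0,0,0]]';python3 -c "
from h import *;rep()"; python3 -m jog '[[0,0,-0.15,0],[0,0,-0.15,0],[0,0,0,0]]'; python3 - <<'E'
from h import *
rep()
crop("wrist","w35.png",None,1.4)
E
```

```text
time: 35.92
tcp_pos: [0.5144, 0.0309, 0.1378]
tcp_rot: [-0.009, 0.726, 0.688, 0.015]
wrist_force: [0.4, 0.8, 0.9]
grip_width: 0.0659
tip [0.5153 0.0342 0.0407] yaw -3.1 w 0.0659 t 35.9167
time: 36.17
tcp_pos: [0.5147, 0.0288, 0.1311]
tcp_rot: [-0.009, 0.726, 0.688, 0.014]
wrist_force: [-0.0, -0.1, -0.9]
grip_width: 0.0656
tip [0.5154 0.0319 0.0339] yaw -3.1 w 0.0656 t 36.1667
```

View pics/w35.png

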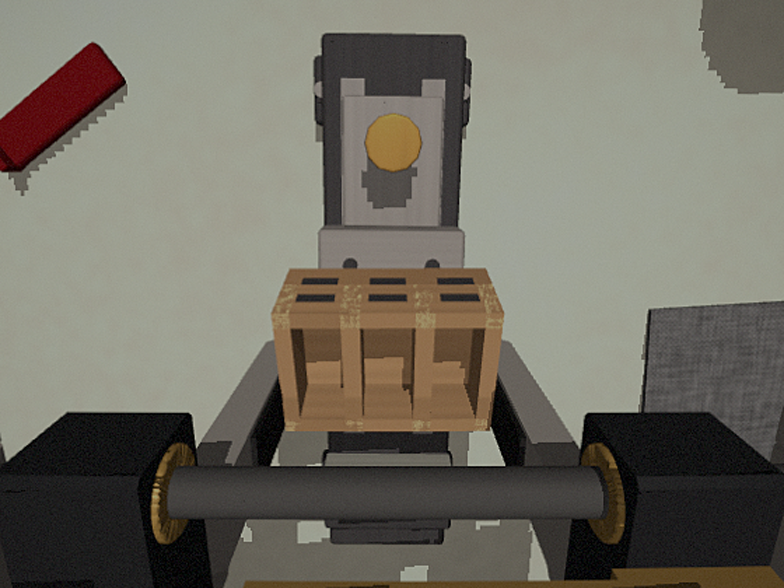

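```bash
python3 -m jog '[[0,0.15,-0.1,0],[0,0.15,0,0],[0,0.1,0,0],[0,0,0,0]]';python3 -c "
from h import *;rep()"; python3 -m jog '[[0,0.05,-0.15,0],[0,0.05,-0.1,0],[0,0,0,0]]'; python3 - <<'E'
from h import *
rep()
crop("wrist","w36.png",None,1.4)
E
```

```text
time: 36.55
tcp_pos: [0.516, 0.0333, 0.1299]
tcp_rot: [-0.004, 0.725, 0.688, 0.009]
wrist_force: [-0.7, 0.4, 2.0]
grip_width: 0.0657
tip [0.5168 0.035  0.0327] yaw -3.0 w 0.0657 t 36.55
time: 36.8
tcp_pos: [0.5165, 0.0334, 0.1252]
tcp_rot: [-0.002, 0.725, 0.689, 0.007]
wrist_force: [0.3, 0.6, -0.2]
grip_width: 0.0658
tip [0.5172 0.0346 0.028 ] yaw -3.0 w 0.0658 t 36.8
```

View pics/w36.png

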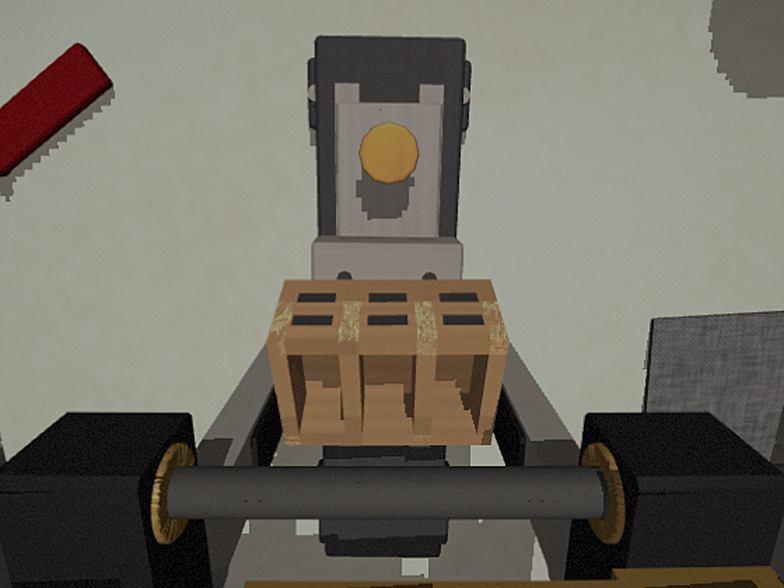

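```bash
python3 -m jog '[[0,0.2,0.05,0],[0,0.2,0,0],[0,0.15,0,0],[0,0,0,0]]'; python3 - <<'E'
from h import *
rep()
crop("wrist","w37.png",None,1.4)
E
```

```text
time: 37.18
tcp_pos: [0.5185, 0.0424, 0.1283]
tcp_rot: [0.005, 0.724, 0.69, 0.002]
wrist_force: [0.3, -0.3, -0.7]
grip_width: 0.0659
tip [0.5195 0.042  0.0311] yaw -2.8 w 0.0659 t 37.1833
```

View pics/w37.png

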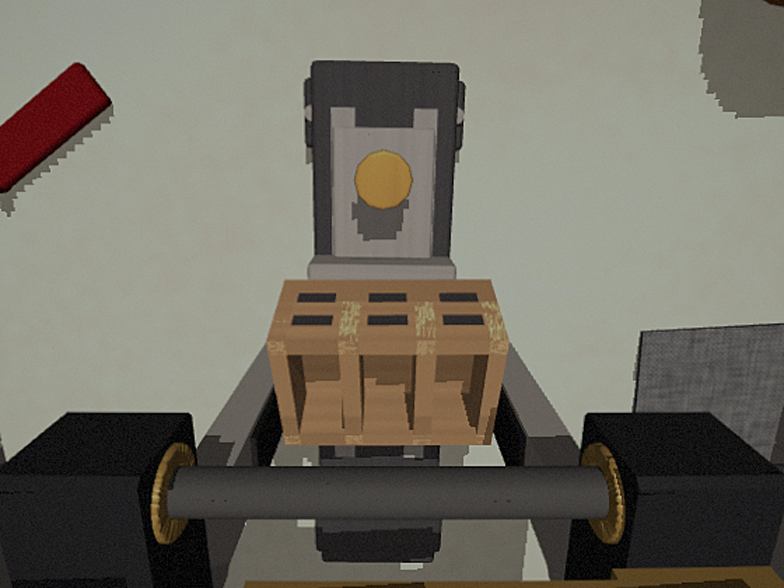

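```bash
python3 -m jog '[[-0.06,0,-0.15,0],[-0.04,0,-0.12,0],[0,0,0,0]]';python3 -c "
from h import *;rep()"; python3 -m jog '[[-0.03,0.05,-0.15,0],[0,0.05,-0.1,0],[0,0,0,0]]'; python3 - <<'E'
from h import *
rep()
crop("wrist","w38.png",None,1.4)
E
```

```text
time: 37.48
tcp_pos: [0.5186, 0.0418, 0.125]
tcp_rot: [0.007, 0.724, 0.69, 0.004]
wrist_force: [0.1, -0.3, -0.0]
grip_width: 0.0659
tip [0.5201 0.0412 0.0279] yaw -2.8 w 0.0659 t 37.4833
time: 37.73
tcp_pos: [0.5191, 0.0425, 0.1223]
tcp_rot: [0.01, 0.723, 0.691, 0.002]
wrist_force: [-0.3, 0.7, -0.2]
grip_width: 0.0658
tip [0.5207 0.0414 0.0251] yaw -2.6 w 0.0658 t 37.7333
```

View pics/w38.png

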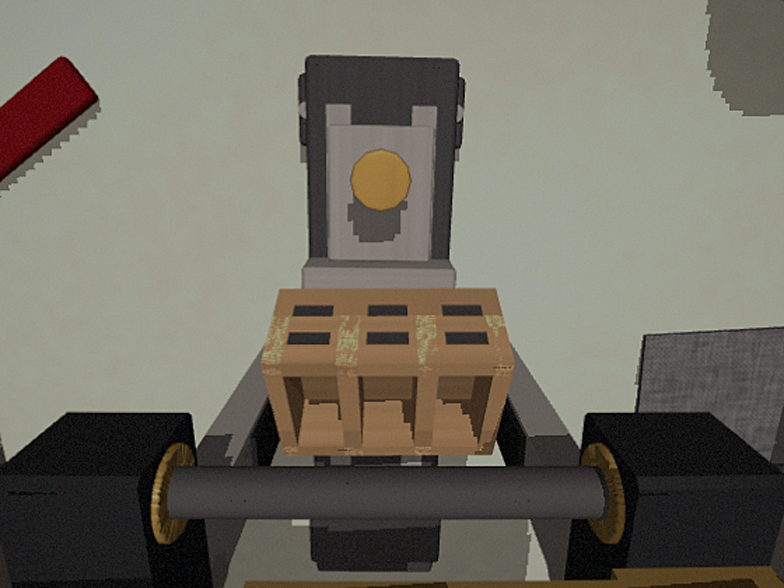

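```bash
python3 -m jog '[[-0.12,0.05,-0.12,0],[-0.05,0.05,-0.1,0],[-0.03,0,-0.05,0],[0,0,0,0]]';python3 - <<'E'
from h import *
rep();print(state()["wrist_force"])
crop("wrist","w39.png",None,1.4)
E
```

```text
time: 38.12
tcp_pos: [0.5185, 0.0432, 0.1213]
tcp_rot: [0.016, 0.723, 0.691, 0.004]
wrist_force: [-0.6, -1.2, 0.5]
grip_width: 0.066
tip [0.5212 0.0415 0.0241] yaw -2.6 w 0.066 t 38.1167
[-0.63484068 -1.15671944  0.52566999]
```

View pics/w39.png

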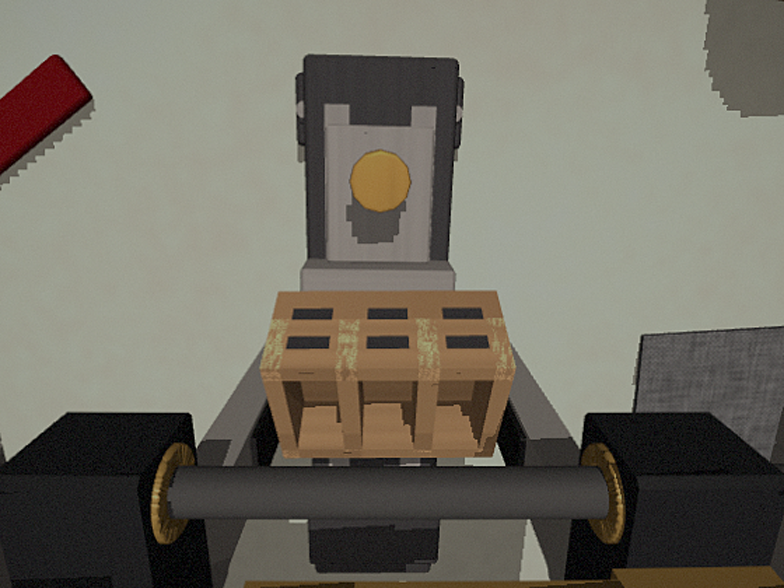

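```bash
python3 -m jog '[[-0.1,0.1,-0.3,0],[-0.05,0.1,-0.3,0]]';python3 -m jog '[[-0.05,0.1,-0.3,0],[-0.05,0,-0.3,0]]';python3 - <<'E'
from h import *
rep();print(state()["wrist_force"])
crop("wrist","w40.png",None,1.4)
E
```

```text
time: 38.33
tcp_pos: [0.5186, 0.0464, 0.1089]
tcp_rot: [0.021, 0.722, 0.692, 0.005]
wrist_force: [-9.6, -8.7, 28.4]
grip_width: 0.0656
time: 38.5
tcp_pos: [0.5193, 0.047, 0.0982]
tcp_rot: [0.025, 0.721, 0.692, 0.005]
wrist_force: [-20.9, 0.5, 87.1]
grip_width: 0.0656
tip [0.5234 0.0442 0.0011] yaw -2.3 w 0.0656 t 38.5
[-20.9010397    0.54996253  87.06551215]
```

View pics/w40.png

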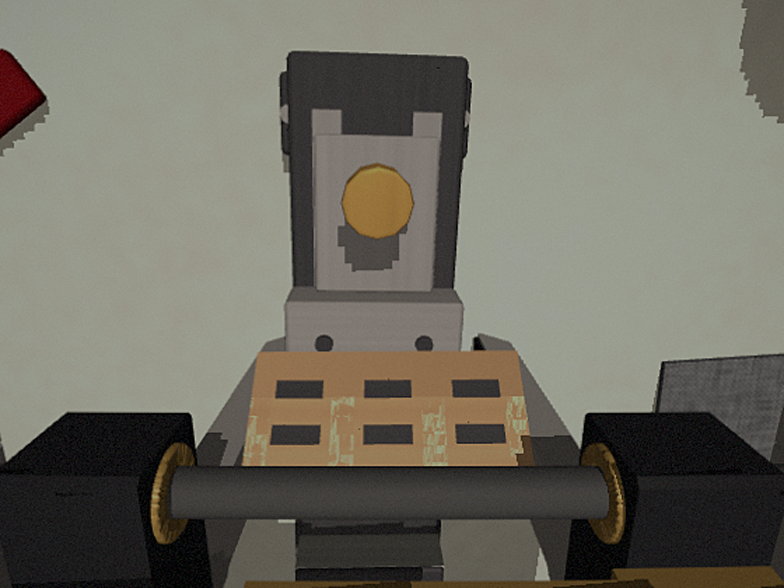

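```bash
python3 -m jog '[[0,0,0.1,0]]';python3 -m jog '[[0,0,0,0]]' 0.15;python3 -m jog '[[0,0,0.05,0],[0,0,0,0],[0,0,0,0]]' 0.15; python3 - <<'E'
from h import *
rep();print(state()["wrist_force"])
crop("wrist","w41.png",None,1.4)
E
```

```text
time: 38.63
tcp_pos: [0.5197, 0.0471, 0.1022]
tcp_rot: [0.025, 0.722, 0.692, 0.005]
wrist_force: [0.4, 0.8, -1.2]
grip_width: 0.0658
time: 38.72
tcp_pos: [0.5207, 0.0473, 0.1029]
tcp_rot: [0.026, 0.722, 0.692, 0.007]
wrist_force: [0.1, -0.0, 0.6]
grip_width: 0.0697
time: 38.97
tcp_pos: [0.5191, 0.0483, 0.1015]
tcp_rot: [0.024, 0.722, 0.691, 0.006]
wrist_force: [-0.7, -0.1, -0.6]
grip_width: 0.0795
tip [0.5232 0.0457 0.0044] yaw -2.4 w 0.0795 t 38.9667
[-0.7251223  -0.08881293 -0.61799877]
```

View pics/w41.png

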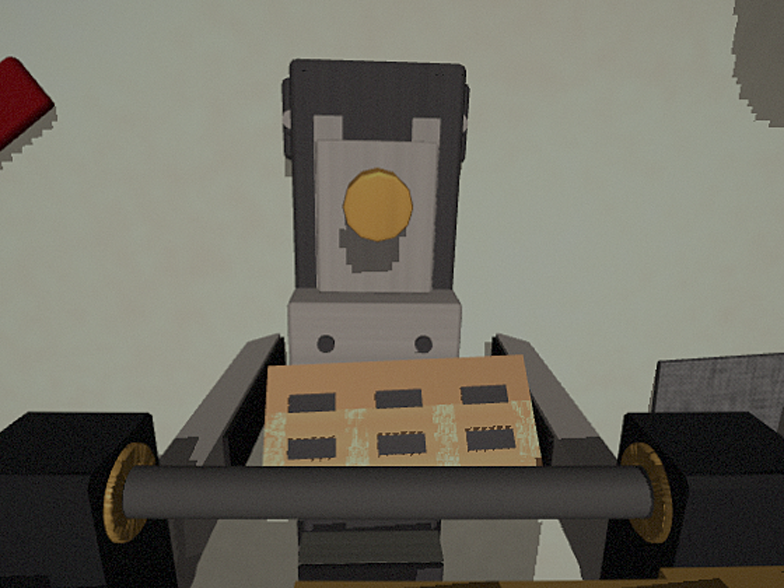

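```bash
python3 -m jog '[[0,0,0.3,0],[0,0,0.7,0],[0,0,1,0],[0,0,1,0],[0,0,0.5,0],[0,-0.6,0,0],[0,0,0,0]]' 0;  python3 - <<'E'
from h import *
rep()
crop("wrist","w42.png",None,1.4)
crop("side","s42.png",(200,190,340,290),5)
E
```

```text
time: 39.6
tcp_pos: [0.5141, 0.0314, 0.2082]
tcp_rot: [0.019, 0.721, 0.692, 0.002]
wrist_force: [-0.2, -0.7, 0.5]
grip_width: 0.0941
tip [0.517  0.029  0.1111] yaw -2.3 w 0.0941 t 39.6
```

View pics/w42.png

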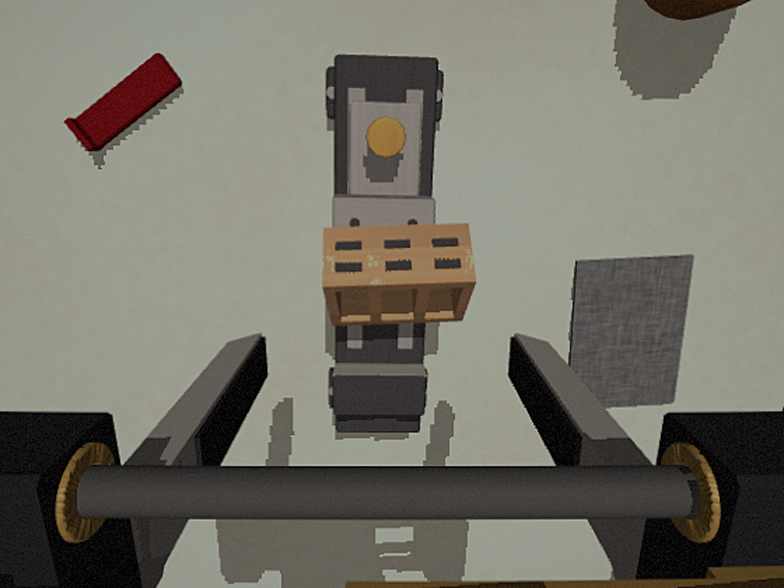

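View pics/s42.png

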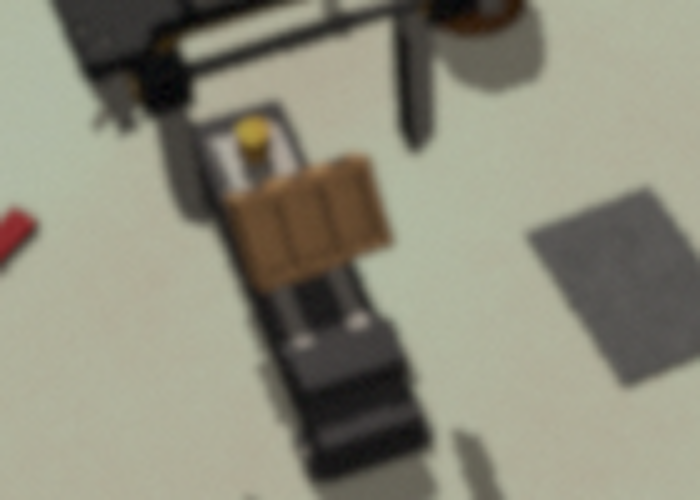

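```bash
python3 - <<'E'
from h import *
def ln(a):
    p=pts("wrist",a,(0,0),1.4);d=p[1]-p[0];print(p[0],p[1],"ang",np.degrees(np.arctan2(d[1],d[0])),"mid",(p[0]+p[1])/2, np.linalg.norm(d))
for z in (.070,.076,.080):
  print(z);ln([(323,229,z),(469,224,z)]);ln([(324,286,z),(475,281,z)])
ln([(331,324,.032),(464,319,.032)])
E
```

```text
0.07
[0.4909 0.074 ] [0.5555 0.0733] ang -0.6208278021647913 mid [0.5232  0.07365] 0.06460379245833792
[0.4893 0.0479] [0.5584 0.0469] ang -0.8291140398132407 mid [0.52385 0.0474 ] 0.06910723551119664
0.076
[0.4915 0.075 ] [0.5543 0.0744] ang -0.5473952508777534 mid [0.5229 0.0747] 0.06280286617663244
[0.49   0.0496] [0.5572 0.0487] ang -0.7673083150896929 mid [0.5236  0.04915] 0.0672060265154845
0.08
[0.4919 0.0757] [0.5536 0.0751] ang -0.5571537136125818 mid [0.52275 0.0754 ] 0.06170291727301066
[0.4905 0.0508] [0.5564 0.0498] ang -0.8693684729963475 mid [0.52345 0.0503 ] 0.06590758681669358
[0.4872 0.015 ] [0.5603 0.0142] ang -0.6270149631063722 mid [0.52375 0.0146 ] 0.07310437743391293
```

```bash
python3 -m jog '[[0.15,0.4,-0.5,0.25],[0,0,-0.8,0],[0,0,-0.7,0],[0,0,-0.3,0],[0,0,0,0]]';  python3 - <<'E'
from h import *
rep()
E
```

```text
time: 40.12
tcp_pos: [0.5169, 0.0478, 0.1349]
tcp_rot: [0.017, 0.712, 0.702, 0.003]
wrist_force: [0.0, -0.1, -0.1]
grip_width: 0.0942
tip [0.5196 0.0458 0.0377] yaw -0.8 w 0.0942 t 40.1167
```

```bash
python3 -m jog '[[0.05,-0.13,-0.2,0],[0,0,-0.06,0],[0,0,0,0]]'; python3 -c "
from h import *;rep()";python3 -m jog '[[0,0,0,0],[0,0,0,0],[0,0,0,0],[0,0,0,0],[0,0,0,0]]' 0.5; python3 -c "
from h import *;rep()"; python3 -m jog '[[0,0,0.2,0],[0,-0.05,0.25,0],[0,-0.2,0.1,0],[0,-0.2,0,0],[0,0,0,0]]';  python3 - <<'E'
from h import *
rep()
crop("wrist","w43.png",None,1.4)
E
```

```text
time: 40.37
tcp_pos: [0.5179, 0.0443, 0.126]
tcp_rot: [0.016, 0.712, 0.702, 0.002]
wrist_force: [0.6, 0.1, 0.9]
grip_width: 0.0944
tip [0.5203 0.0424 0.0288] yaw -0.7 w 0.0944 t 40.3667
time: 40.78
tcp_pos: [0.5203, 0.0438, 0.1291]
tcp_rot: [0.018, 0.712, 0.702, 0.004]
wrist_force: [-0.3, -0.1, -0.2]
grip_width: 0.0665
tip [0.5233 0.0418 0.032 ] yaw -0.8 w 0.0665 t 40.7833
time: 41.2
tcp_pos: [0.5204, 0.0292, 0.1483]
tcp_rot: [0.019, 0.712, 0.702, 0.004]
wrist_force: [0.0, 0.3, -1.6]
grip_width: 0.0664
tip [0.5236 0.0272 0.0511] yaw -0.7 w 0.0664 t 41.2
```

View pics/w43.png

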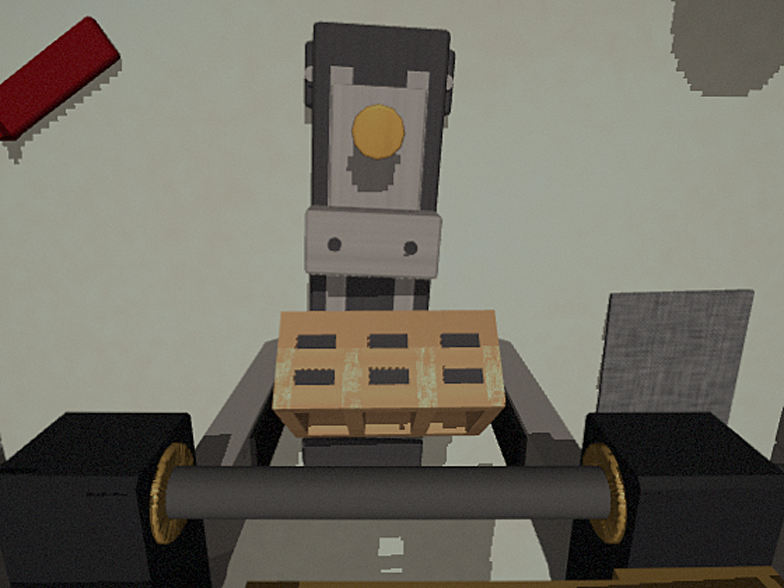

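```bash
python3 -m jog '[[-0.15,-0.1,0,-0.42],[-0.1,0,0,0],[0,0,0,0]]';  python3 - <<'E'
from h import *
rep()
def ln(a):
    p=pts("wrist",a,(0,0),1.4);d=p[1]-p[0];print(p[0],p[1],"ang",np.degrees(np.arctan2(d[1],d[0])),"mid",(p[0]+p[1])/2, np.linalg.norm(d))
crop("wrist","w44.png",None,1.4)
E
```

```text
time: 41.5
tcp_pos: [0.5125, 0.0259, 0.148]
tcp_rot: [0.018, 0.728, 0.686, 0.004]
wrist_force: [0.2, -0.8, -0.6]
grip_width: 0.0662
tip [0.5155 0.0238 0.0509] yaw -3.4 w 0.0662 t 41.5
```

View pics/w44.png

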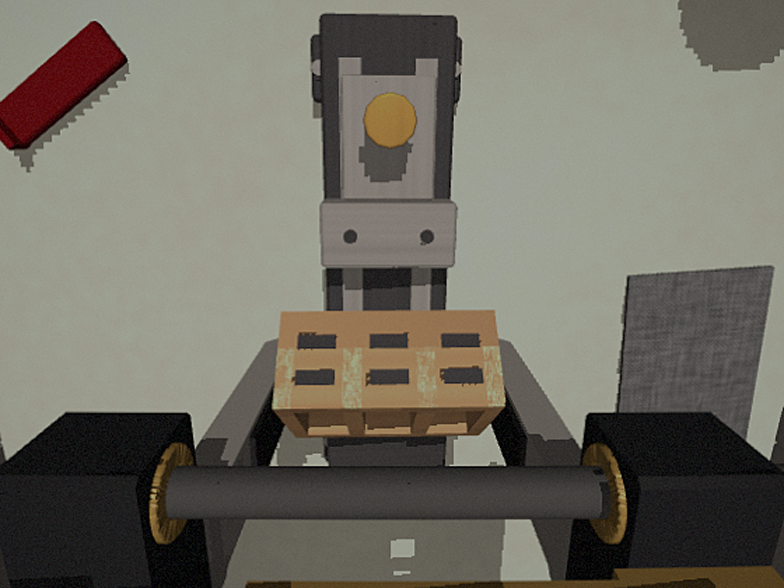

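```bash
python3 -m jog '[[0,0,-0.3,0],[0,0,-0.3,0],[0,0,-0.15,0],[0,0,0,0]]';python3 -c "
from h import *;rep()"; python3 -m jog '[[-0.02,0,-0.12,0],[0,0,-0.1,0]]';python3 -c "
from h import *;rep()";python3 -m jog '[[0,0,0,0]]'; python3 - <<'E'
from h import *
rep()
crop("wrist","w45.png",None,1.4)
E
```

```text
time: 41.88
tcp_pos: [0.5144, 0.026, 0.1281]
tcp_rot: [0.019, 0.727, 0.687, 0.004]
wrist_force: [-2.5, 0.3, 3.1]
grip_width: 0.066
tip [0.5176 0.0239 0.031 ] yaw -3.2 w 0.066 t 41.8833
time: 42.05
tcp_pos: [0.5149, 0.0261, 0.1276]
tcp_rot: [0.018, 0.726, 0.687, 0.003]
wrist_force: [-10.4, 0.7, 29.5]
grip_width: 0.0656
tip [0.5177 0.0239 0.0304] yaw -3.1 w 0.0656 t 42.05
time: 42.13
tcp_pos: [0.5152, 0.0262, 0.1285]
tcp_rot: [0.018, 0.726, 0.688, 0.003]
wrist_force: [1.1, 0.5, -1.0]
grip_width: 0.0656
tip [0.5181 0.024  0.0314] yaw -3.1 w 0.0656 t 42.1333
```

View pics/w45.png

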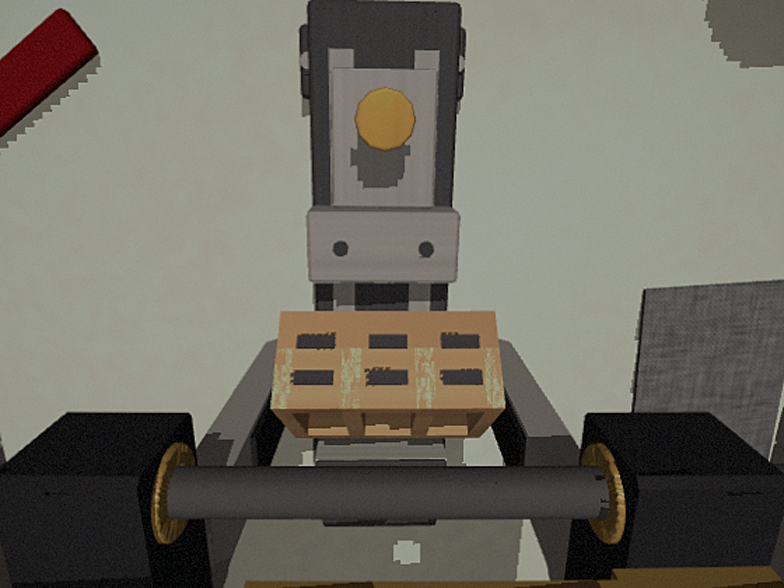

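```bash
cat > fit.py <<'E'
from h import *
from scipy.optimize import least_squares
# corners: world y,z for block edges given B1(y,z) & theta ; x center cx, yaw vise -3.2deg
def model(p,mm,yawd=-3.2):
    y,z,th,cx=p; a=np.radians(yawd); ux=np.array([np.cos(a),np.sin(a),0]); uy=np.array([-np.sin(a),np.cos(a),0])
    o=np.array([cx,y,z]); yd=np.cos(th)*uy+np.array([0,0,np.sin(th)]); zd=-np.sin(th)*uy+np.array([0,0,np.cos(th)])
    out=[]
    for q in (o+.044*yd, o+.044*yd+.03*zd, o+.03*zd):
        for s in(-.033,.033): out.append(proj("wrist",q+s*ux,mm))
    return np.array(out)
def fit(px,k=1.4,yawd=-3.2):
    mm=cam("wrist");px=np.array(px)/k
    best=None
    for y0 in(.04,.06):
      for t0 in (1.0,1.5):
        r=least_squares(lambda p:(model(p,mm,yawd)-px).ravel(),[y0,.032,t0,.517])
        if best is None or r.cost<best.cost: best=r
    print("B1 y,z",best.x[:2],"theta",np.degrees(best.x[2]),"cx",best.x[3],"rms",np.sqrt(2*best.cost/12)); return best.x
E
python3 - <<'E'
from fit import *
fit([(281,311),(496,311),(271,408),(505,408),(298,438),(491,437)])
E
```

```text
B1 y,z [0.02368336 0.03390382] theta 46.009043016882764 cx 0.5179740387981889 rms 2.6824361019699348
```

```bash
python3 -m jog '[[0,0,0.12,0],[-0.03,0.2,0.03,0],[-0.03,0.15,0,0],[0,0,0,0]]';python3 -c "
from h import *;rep()";  python3 -m jog '[[0,0.1,-0.05,0],[0,0.1,-0.05,0]]';python3 -c "
from h import *;rep();print(state()['wrist_force'])"; python3 -m jog '[[0,0.1,-0.03,0],[0,0.1,0,0]]';python3 -c "
from h import *;rep();print(state()['wrist_force'])
crop('wrist','w46.png',None,1.4)"
```

```text
time: 42.52
tcp_pos: [0.5127, 0.0379, 0.1303]
tcp_rot: [0.017, 0.726, 0.688, 0.002]
wrist_force: [-0.7, -0.5, -0.5]
grip_width: 0.0657
tip [0.5153 0.0358 0.0332] yaw -3.1 w 0.0657 t 42.5167
time: 42.68
tcp_pos: [0.5128, 0.0431, 0.1277]
tcp_rot: [0.019, 0.725, 0.688, 0.001]
wrist_force: [-4.8, -8.7, 19.5]
grip_width: 0.0661
tip [0.5154 0.0405 0.0306] yaw -2.9 w 0.0661 t 42.6833
[-4.75551223 -8.66417302 19.50075929]
time: 42.85
tcp_pos: [0.5136, 0.0468, 0.1284]
tcp_rot: [0.022, 0.724, 0.69, -0.002]
wrist_force: [-2.0, -8.6, 0.8]
grip_width: 0.0657
tip [0.5163 0.0435 0.0313] yaw -2.8 w 0.0657 t 42.85
[-2.01472846 -8.63142441  0.84953778]
```

View pics/w46.png

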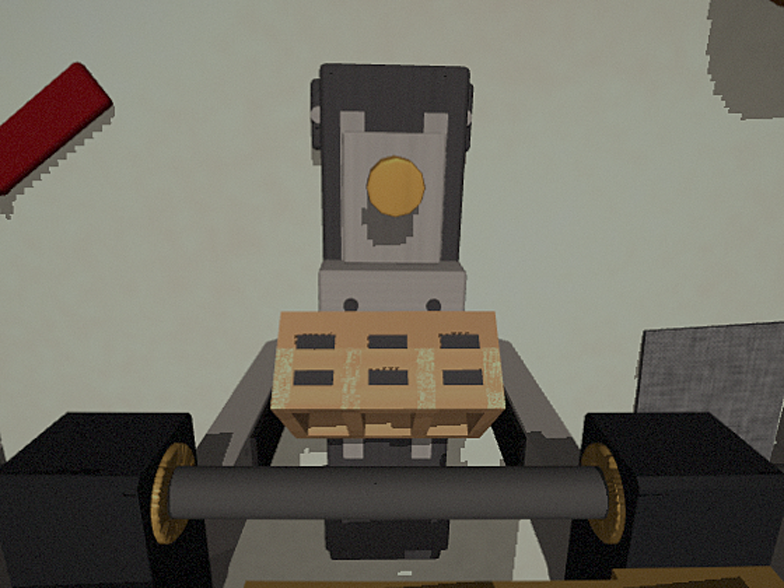

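```bash
python3 -m jog '[[0,0.1,0.05,0],[0,0.12,0,0]]';python3 -c "
from h import *;rep();print(state()['wrist_force'])"; python3 -m jog '[[0,0.12,0,0],[0,0.12,0,0]]';python3 -c "
from h import *;rep();print(state()['wrist_force'])
crop('wrist','w47.png',None,1.4)"
```

```text
time: 43.07
tcp_pos: [0.5139, 0.0497, 0.1303]
tcp_rot: [0.025, 0.723, 0.691, -0.006]
wrist_force: [-3.1, -14.9, 5.2]
grip_width: 0.0659
tip [0.5165 0.0454 0.0333] yaw -2.6 w 0.0659 t 43.0667
[ -3.06765733 -14.8510472    5.20335259]
time: 43.23
tcp_pos: [0.5141, 0.0511, 0.1308]
tcp_rot: [0.03, 0.721, 0.692, -0.011]
wrist_force: [-0.9, -12.2, 2.2]
grip_width: 0.0661
tip [0.5166 0.0453 0.0338] yaw -2.3 w 0.0661 t 43.2333
[ -0.93064474 -12.22805773   2.19300283]
```

View pics/w47.png

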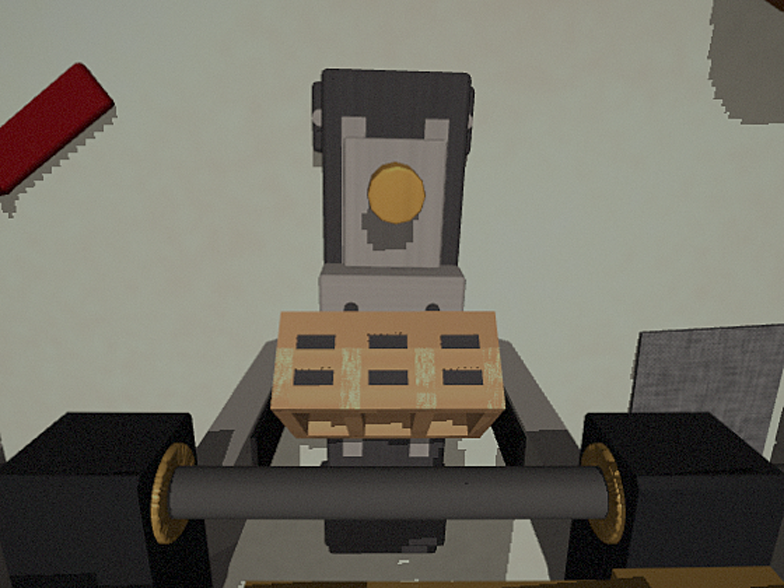

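```bash
cat > pnp.py <<'E'
from h import *
def pnp(px,obj,k=1.4):
    mm=cam("wrist");m,R,t=mm
    px=np.array(px,float)/k
    un=[]
    for p in px:
        d=np.array([(p[0]-m["cx"])/m["fx"],(p[1]-m["cy"])/m["fy"]]);s=d.copy()
        for _ in range(30): s=d/(1+m["k1"]*(s@s))
        un.append(s)
    ok,rv,tv=cv2.solvePnP(np.array(obj,float),np.array(un),np.eye(3),None,flags=cv2.SOLVEPNP_SQPNP)
    rv,tv=cv2.solvePnPRefineLM(np.array(obj,float),np.array(un),np.eye(3),None,rv,tv)
    Ro=R.T@cv2.Rodrigues(rv)[0]; o=R.T@(tv.ravel()-t)
    q=np.array(obj)@cv2.Rodrigues(rv)[0].T+tv.ravel(); e=np.abs(q[:,:2]/q[:,2:]-np.array(un)).max()*m["fx"]
    return Ro,o,e
X,Y,Z=.033,.022,.015
OBJ=[(-X,Y,-Z),(X,Y,-Z),(-X,Y,Z),(X,Y,Z),(-X,-Y,Z),(X,-Y,Z)]
E
python3 - <<'E'
from pnp import *
for bot in (437,):
  Ro,o,e=pnp([(281,311),(496,311),(271,408),(505,408),(298,438),(491,437)],OBJ)
  print(np.round(Ro,3),o,e,"foot normal elev",np.degrees(np.arcsin(Ro[2,1])))
Ro,o,e=pnp([(281,311),(496,311),(271,408),(505,408)],OBJ[:4]); print("4pt",np.degrees(np.arcsin(Ro[2,1])),o,e)
E
```

```text
[[ 0.997 -0.047 -0.061]
 [-0.009  0.721 -0.693]
 [ 0.076  0.691  0.719]] [0.51679029 0.05066939 0.06267576] 3.1355924122741543 foot normal elev 43.727545027855975
4pt 44.478644978637675 [0.51612681 0.05004607 0.06115243] 0.4004484006269411
```

```bash
python3 -m jog '[[0,0,-0.05,0],[0,0,0,0],[0,0,0,0],[0,0,0,0]]' 0.1; python3 -m jog '[[0,0,0.4,0],[0,0,0.9,0],[0,0,1,0],[0,0,0.6,0],[0,-0.3,0,0],[0,0,0,0]]' 0; python3 -c "
from h import *;rep()
crop('wrist','w48.png',None,1.4)"
```

```text
time: 43.62
tcp_pos: [0.5139, 0.0511, 0.1283]
tcp_rot: [0.03, 0.721, 0.692, -0.012]
wrist_force: [-0.5, 0.9, 0.1]
grip_width: 0.0843
time: 44.12
tcp_pos: [0.5116, 0.0438, 0.2198]
tcp_rot: [0.028, 0.72, 0.693, -0.013]
wrist_force: [-0.8, -0.3, -0.6]
grip_width: 0.0938
tip [0.5137 0.0381 0.1228] yaw -2.2 w 0.0938 t 44.1167
```

View pics/w48.png

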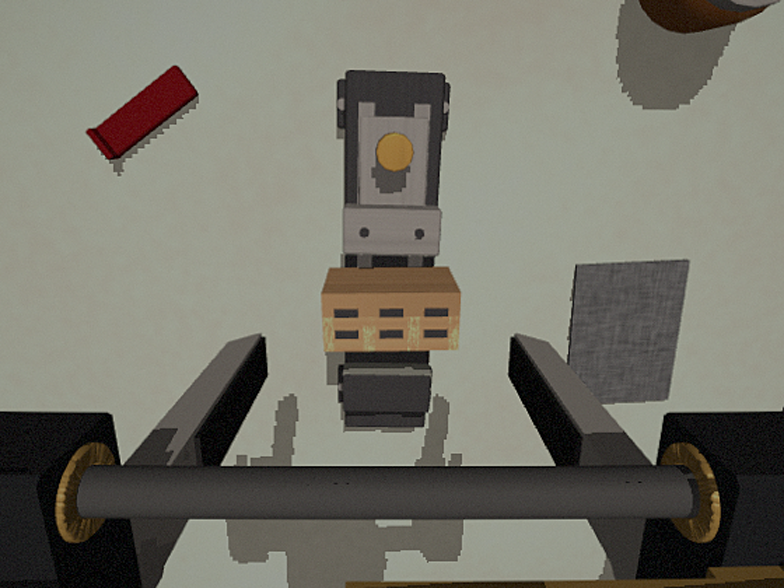

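```bash
python3 - <<'E'
from pnp import *
crop("side","s48.png",(200,190,340,290),5)
capture("wrist")
o4=[(-X,Y,-Z),(X,Y,-Z),(-X,Y,Z),(X,Y,Z),(-X,-Y,-Z),(X,-Y,-Z)]
Ro,o,e=pnp([(322,293),(460,293),(324,351),(459,350),(330,268),(451,267)],o4); print(np.round(Ro,3),o,e)
E
```

```text
[[ 0.999 -0.02  -0.032]
 [-0.031  0.009 -0.999]
 [ 0.02   1.     0.008]] [0.51504008 0.03270158 0.05213008] 0.8488216105066689
```

View pics/s48.png

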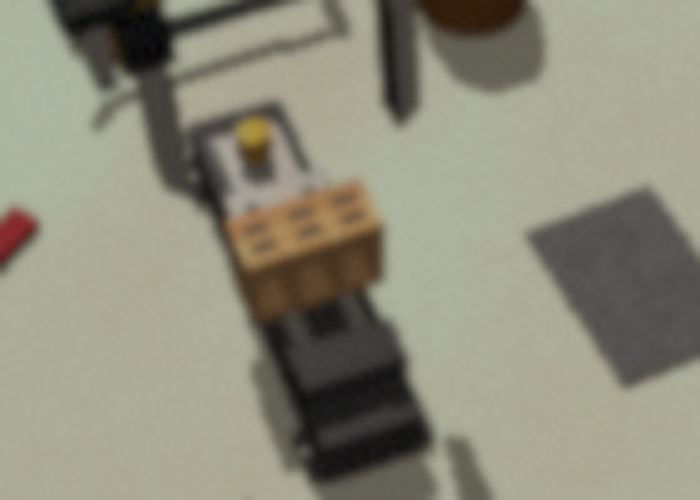

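```bash
python3 -m jog '[[0.1,0.6,0.1,-0.2],[0.1,0.8,0,0],[0.05,0.6,0,0],[0,0.3,0,0],[0,0,0,0],[0,0,0,0]]' 0.5; python3 -c "
from h import *;rep()
crop('wrist','w49.png',None,1.4)"
```

```text
time: 44.77
tcp_pos: [0.5132, 0.1147, 0.2115]
tcp_rot: [0.021, 0.729, 0.684, -0.021]
wrist_force: [-0.1, -0.7, -0.7]
grip_width: 0.0575
tip [0.513  0.109  0.1145] yaw -3.6 w 0.0575 t 44.7667
```

View pics/w49.png

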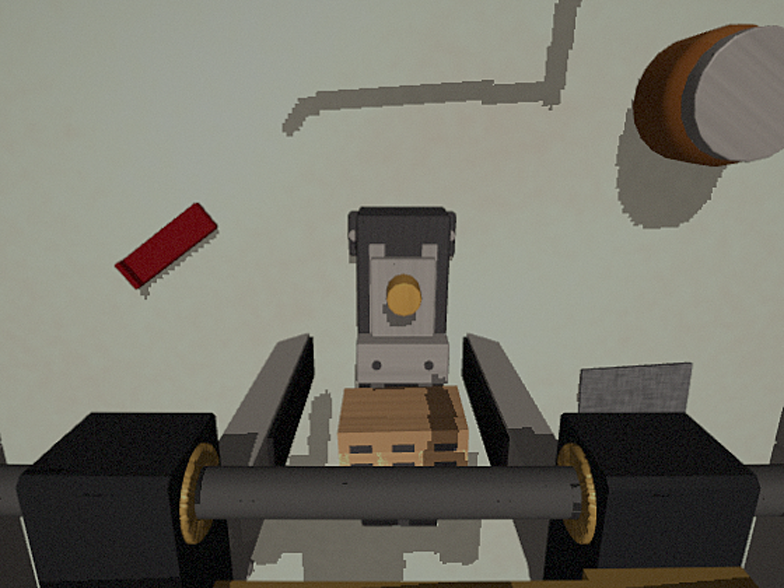

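```bash
python3 -c "
from h import *
print(pts('wrist',[(404,297,.0565)],(0,0),1.4))"; python3 -m jog '[[0.15,0.05,-0.5,0.1],[0.05,0,-0.7,0],[0,0,-0.5,0],[0,0,-0.2,0],[0,0,0,0]]'; python3 -c "
from h import *;rep()
crop('wrist','w50.png',None,1.4)
print(pts('wrist',[(388,350,.0565)],(0,0),1.4))"
```

```text
[array([0.521 , 0.1111])]
time: 45.23
tcp_pos: [0.5192, 0.1119, 0.1524]
tcp_rot: [0.021, 0.726, 0.687, -0.021]
wrist_force: [-0.4, 0.5, 0.2]
grip_width: 0.0471
tip [0.5191 0.1061 0.0553] yaw -3.2 w 0.0471 t 45.2333
[array([0.5193, 0.1083])]
```

View pics/w50.png

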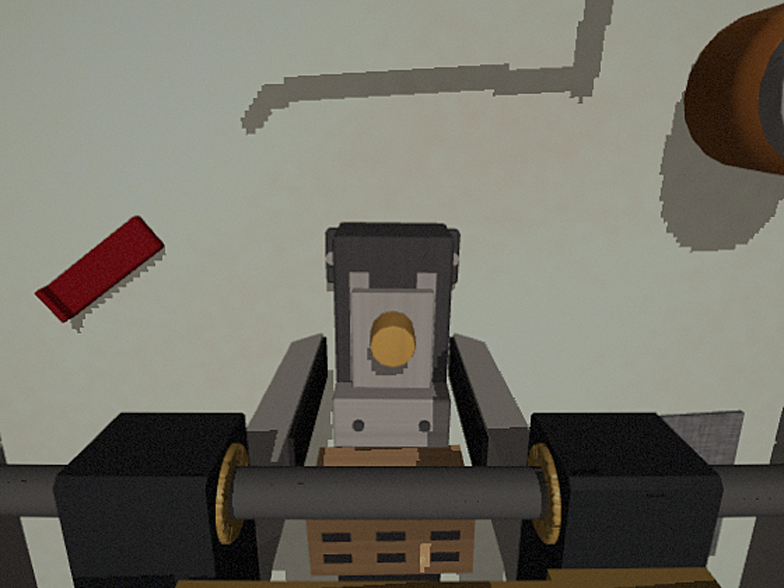

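```bash
python3 -m jog '[[0.03,0.17,-0.2,0],[0,0,-0.12,0],[0,0,0,0]]'; python3 -c "
from h import *;rep()"; python3 -m jog '[[0,0,0,0],[0,0,0,0],[0,0,0,0],[0,0,0,0]]' 1;  python3 -m jog '[[-0.01,-0.2,0,0],[-0.01,-0.2,0,0],[-0.01,-0.2,0,0],[0,0,0,0]]'; python3 -c "
from h import *;rep()
crop('wrist','w51.png',None,1.4)"
```

```text
time: 45.53
tcp_pos: [0.5218, 0.1166, 0.1447]
tcp_rot: [0.023, 0.727, 0.686, -0.02]
wrist_force: [0.6, 0.1, 0.3]
grip_width: 0.0472
tip [0.522  0.1108 0.0477] yaw -3.3 w 0.0472 t 45.5333
time: 45.87
tcp_pos: [0.5229, 0.117, 0.1464]
tcp_rot: [0.024, 0.727, 0.686, -0.018]
wrist_force: [-0.1, -0.3, -0.4]
grip_width: 0.0236
time: 46.2
tcp_pos: [0.5201, 0.1029, 0.1463]
tcp_rot: [0.019, 0.727, 0.686, -0.016]
wrist_force: [1.0, -4.3, -1.4]
grip_width: 0.0166
tip [0.5204 0.0981 0.0492] yaw -3.3 w 0.0166 t 46.2
```

View pics/w51.png

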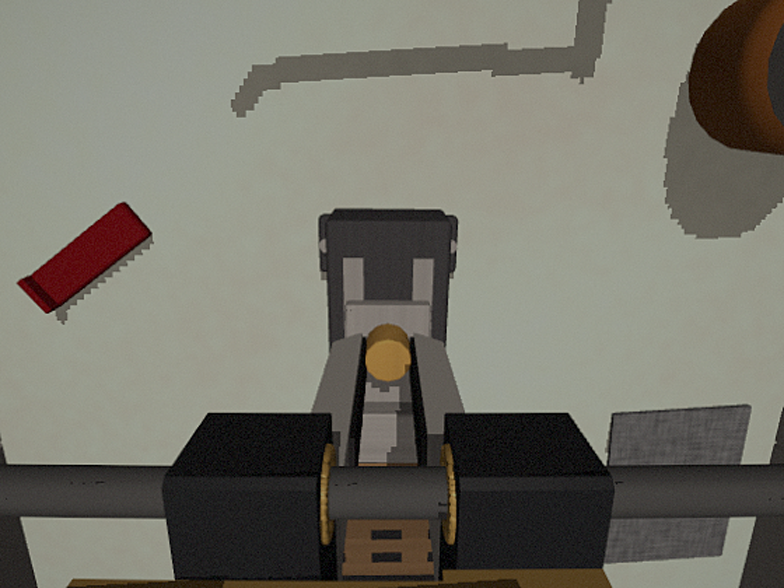

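```bash
python3 -m jog '[[-0.01,-0.2,0,0],[-0.01,-0.2,0,0],[-0.01,-0.2,0,0],[0,0,0,0]]'; python3 -c "
from h import *;rep()";python3 -m jog '[[-0.01,-0.15,0,0],[-0.01,-0.15,0,0],[0,0,0,0]]'; python3 -c "
from h import *;rep()
crop('wrist','w52.png',None,1.4);crop('side','s52.png',(200,190,340,290),5)"
```

```text
time: 46.58
tcp_pos: [0.5191, 0.0885, 0.1463]
tcp_rot: [0.016, 0.727, 0.686, -0.012]
wrist_force: [0.7, -3.9, -2.6]
grip_width: 0.0166
tip [0.5196 0.0846 0.0492] yaw -3.3 w 0.0166 t 46.5833
time: 46.83
tcp_pos: [0.5186, 0.0812, 0.1463]
tcp_rot: [0.014, 0.727, 0.686, -0.01]
wrist_force: [0.5, -1.3, -2.0]
grip_width: 0.0165
tip [0.5191 0.0779 0.0492] yaw -3.3 w 0.0165 t 46.8333
```

View pics/w52.png

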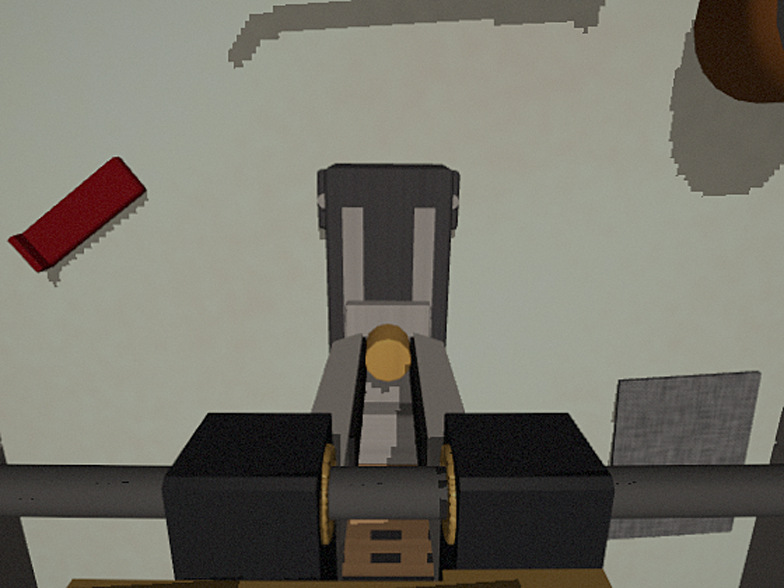

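View pics/s52.png

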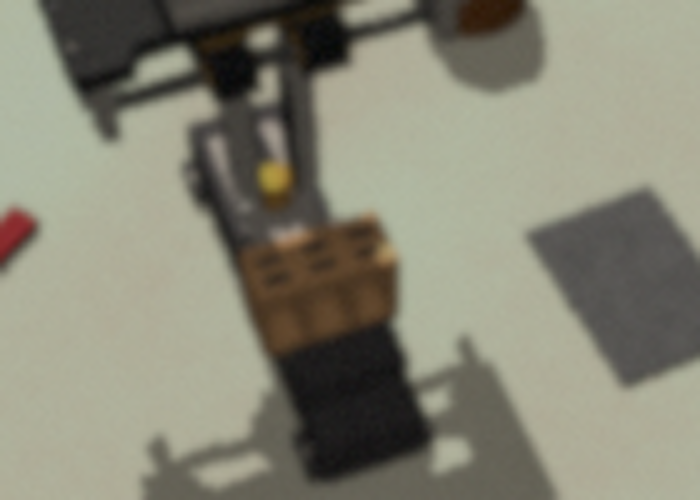

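```bash
python3 -m jog '[[-0.01,-0.12,0,0],[-0.01,-0.12,0,0],[0,0,0,0]]'; python3 -c "
from h import *;rep()";python3 -m jog '[[0,-0.15,0,0],[0,-0.15,0,0]]'; python3 -c "
from h import *;rep();print(state()['wrist_force'])";python3 -m jog '[[0,-0.2,0,0],[0,-0.2,0,0]]'; python3 -c "
from h import *;rep();print(state()['wrist_force'])"
```

```text
time: 47.18
tcp_pos: [0.5182, 0.0759, 0.1463]
tcp_rot: [0.013, 0.727, 0.686, -0.008]
wrist_force: [0.1, -1.2, -0.7]
grip_width: 0.0168
tip [0.5188 0.0729 0.0492] yaw -3.3 w 0.0168 t 47.1833
time: 47.35
tcp_pos: [0.5179, 0.0706, 0.1463]
tcp_rot: [0.01, 0.728, 0.686, -0.005]
wrist_force: [0.8, 19.1, -1.3]
grip_width: 0.0169
tip [0.5185 0.0686 0.0492] yaw -3.4 w 0.0169 t 47.35
[ 0.84410323 19.0937257  -1.34262492]
time: 47.52
tcp_pos: [0.5178, 0.0682, 0.1464]
tcp_rot: [0.001, 0.73, 0.684, 0.004]
wrist_force: [1.0, 20.8, -2.5]
grip_width: 0.0165
tip [0.5185 0.0686 0.0492] yaw -3.7 w 0.0165 t 47.5167
[ 0.97524282 20.84054895 -2.46914096]
```

```bash
python3 -m jog '[[0,-0.15,0,0]]'; python3 -m jog '[[0,0,0,0],[0,0,0,0],[0,0,0,0]]' 0.6;python3 -m jog '[[0,0,0.4,0],[0,0,0.9,0],[0,0,0.9,0],[0,-0.6,0.5,0],[0,-0.8,0,0],[0,-0.6,0,0],[0,0,0,0]]'; python3 -c "
from h import *;rep()
crop('wrist','w53.png',None,1.4);crop('side','s53.png',(200,190,340,290),5)"
```

```text
time: 47.6
tcp_pos: [0.5178, 0.0675, 0.1464]
tcp_rot: [-0.002, 0.73, 0.683, 0.007]
wrist_force: [1.6, 11.4, -2.0]
grip_width: 0.0169
time: 47.85
tcp_pos: [0.5177, 0.0672, 0.1467]
tcp_rot: [-0.002, 0.73, 0.684, 0.007]
wrist_force: [-0.6, -0.9, 0.6]
grip_width: 0.0332
time: 48.43
tcp_pos: [0.5164, 0.0004, 0.2321]
tcp_rot: [0.002, 0.729, 0.684, 0.002]
wrist_force: [0.4, -0.1, 0.4]
grip_width: 0.0377
tip [5.170e-01 4.000e-04 1.349e-01] yaw -3.7 w 0.0377 t 48.4333
```

View pics/w53.png

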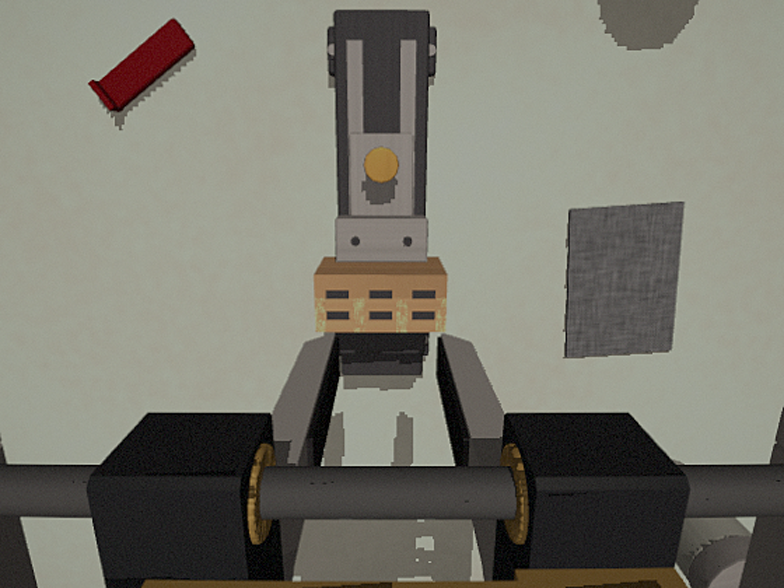

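View pics/s53.png

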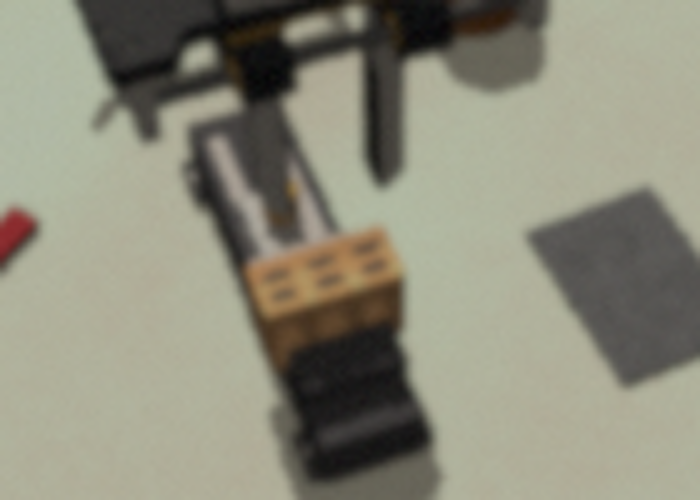

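```bash
python3 -m jog '[[0,-0.5,0.3,0],[0,-0.9,0.2,0.3],[0,-0.9,0.1,0.4],[0,-0.9,0.1,0.4],[0,-0.9,0.1,0.4],[0,-0.9,0.1,0.4],[0,-0.9,0.1,0.4],[0,-0.9,0.1,0.4],[0,-0.9,0.1,0.4],[0,-0.9,0.1,0.3],[0,-0.9,0,0],[0,-0.7,0,0],[0,0,0,0],[0,0,0,0]]' 0.5; python3 - <<'E'
from pnp import *
rep()
crop("wrist","w54.png",None,1.4)
mm=cam("wrist")
for q in place_of("bail","wrist")[:2]: print(q["score"],q["uv"],atz("wrist",q["uv"],.0835,mm))
crop("top","t54.png",(120,130,320,280),4)
E
```

```text
time: 49.7
tcp_pos: [0.5121, -0.3041, 0.263]
tcp_rot: [-0.009, 0.583, 0.812, -0.001]
wrist_force: [-0.7, -0.1, 1.1]
grip_width: 0.0472
tip [ 0.5105 -0.3033  0.1659] yaw 18.6 w 0.0472 t 49.7
0.7 [282.6, 248.8] [ 0.52309119 -0.33022147  0.0835    ]
```

View pics/w54.png

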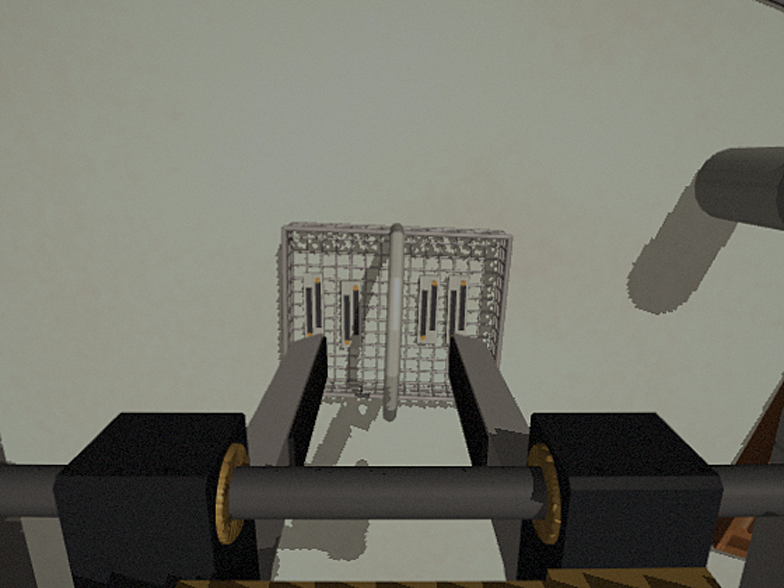

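View pics/t54.png

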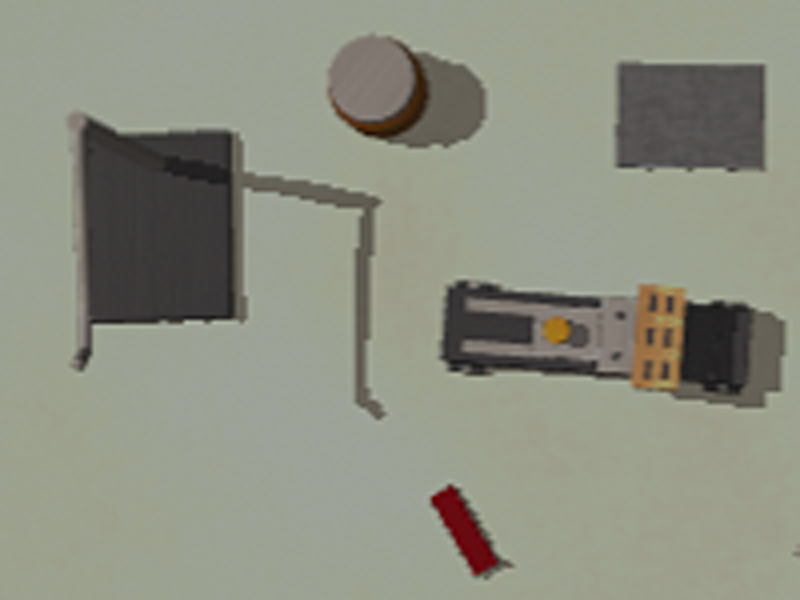

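```bash
python3 - <<'E'
from h import *
mm=cam("wrist")
P=np.array(pts("wrist",[(285,227,.026),(511,236,.026),(499,407,.026)],(0,0),1.4,mm));print(P,np.linalg.norm(P[0]-P[1]),np.linalg.norm(P[1]-P[2]))
d=P[1]-P[0];print(np.degrees(np.arctan2(d[1],d[0])));c=(P[0]+P[2])/2;print("c",c)
H=np.array(pts("wrist",[(397,230,.052),(390,414,.052)],(0,0),1.4,mm));print(H,H.mean(0));d=H[0]-H[1];print(np.degrees(np.arctan2(d[1],d[0])))
capture("top");capture("side")
for c in("top","side"):
  for q in place_of("bail",c)[:1]: print(c,q["score"],atz(c,q["uv"],.0835))
# stand
b=(120,130);k=4
print("post",pts("top",[(78,122,.184)],b,k),"tip",pts("top",[(81,360,.186)],b,k))
print("bar",pts("top",[(82,200,.178),(84,310,.174)],b,k))
print("base",pts("top",[(240,132,.010),(243,320,.010)],b,k))
for n,z in(("seat",.174),("stand",0)):
  for c in("top","side"):
    for q in place_of(n,c)[:2]: print(n,c,q["score"],q["uv"],atz(c,q["uv"],z))
crop("side","s54.png",(180,100,300,200),6)
E
```

```text
[[ 0.436  -0.2949]
 [ 0.5764 -0.2531]
 [ 0.6149 -0.369 ]] 0.14649027271460727 0.12212722874117794
16.579363086556725
c [ 0.52545 -0.33195]
[[ 0.5039 -0.2699]
 [ 0.5391 -0.3858]] [ 0.5215  -0.32785]
106.89406544417946
top 0.84 [ 0.51321466 -0.33050643  0.0835    ]
side 0.79 [ 0.52571848 -0.33043454  0.0835    ]
post [array([0.6319, 0.3478])] tip [array([0.4903, 0.3404])]
bar [array([0.586 , 0.3456]), array([0.5206, 0.3434])]
base [array([0.6548, 0.2918]), array([0.5256, 0.286 ])]
seat top 0.87 [142.1, 203.8] [0.52942558 0.34106044 0.174     ]
stand top 0.95 [157.4, 212.7] [0.5180008  0.35307432 0.        ]
```

View pics/s54.png

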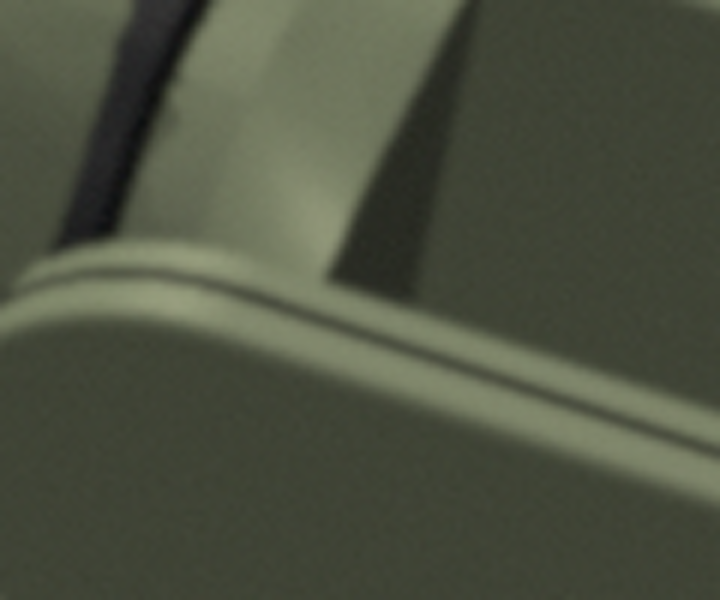

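```bash
python3 -m jog '[[0.2,-0.45,-0.4,-0.3],[0.15,-0.4,-0.5,0],[0,0,-0.5,0],[0,0,0,0]]'; python3 - <<'E'
from h import *
rep()
crop("wrist","w55.png",None,1.4)
E
```

```text
time: 50.63
tcp_pos: [0.524, -0.3306, 0.2231]
tcp_rot: [-0.006, 0.596, 0.803, -0.001]
wrist_force: [-0.5, -0.3, -0.3]
grip_width: 0.047
tip [ 0.5229 -0.3301  0.1259] yaw 16.8 w 0.047 t 50.6333
```

View pics/w55.png

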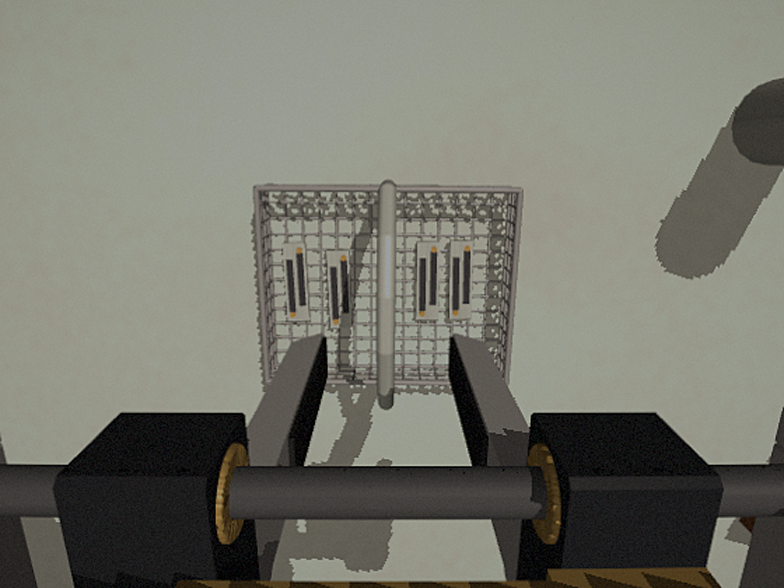

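```bash
python3 - <<'E'
from h import *
mm=cam("wrist")
print(pts("wrist",[(386,267,.0835),(386,235,.0835),(386,298,.0835)],(0,0),1.4,mm))
P=np.array(pts("wrist",[(254,187,.026),(522,188,.026),(508,386,.026)],(0,0),1.4,mm));print(P,np.linalg.norm(P[0]-P[1]),np.linalg.norm(P[1]-P[2]),(P[0]+P[2])/2)
H=np.array(pts("wrist",[(387,183,.054),(385,407,.054)],(0,0),1.4,mm));print(H,H.mean(0))
print("tip px",proj("wrist",tip(),mm)*1.4, proj("wrist",[.5229,-.3301,.0835],mm)*1.4)
E
```

```text
[array([ 0.5151, -0.3072]), array([ 0.5108, -0.293 ]), array([ 0.5195, -0.3215])]
[[ 0.4347 -0.2976]
 [ 0.5776 -0.2546]
 [ 0.6124 -0.3699]] 0.14922938718630457 0.1204372450697873 [ 0.52355 -0.33375]
[[ 0.5048 -0.2724]
 [ 0.5397 -0.3913]] [ 0.52225 -0.33185]
tip px [388.23481997 354.90091324] [387.66112474 316.77483094]
```

```bash
python3 -m jog '[[0,-0.1,-0.5,0],[0,0,-0.5,0],[0,0,-0.3,0],[0,0,0,0]]'; python3 - <<'E'
from h import *
rep()
crop("wrist","w56.png",None,1.4)
E
```

```text
time: 51.02
tcp_pos: [0.5263, -0.3352, 0.1893]
tcp_rot: [-0.001, 0.596, 0.803, -0.002]
wrist_force: [-0.6, -0.5, 0.9]
grip_width: 0.0468
tip [ 0.5259 -0.3353  0.0921] yaw 16.9 w 0.0468 t 51.0167
```

View pics/w56.png

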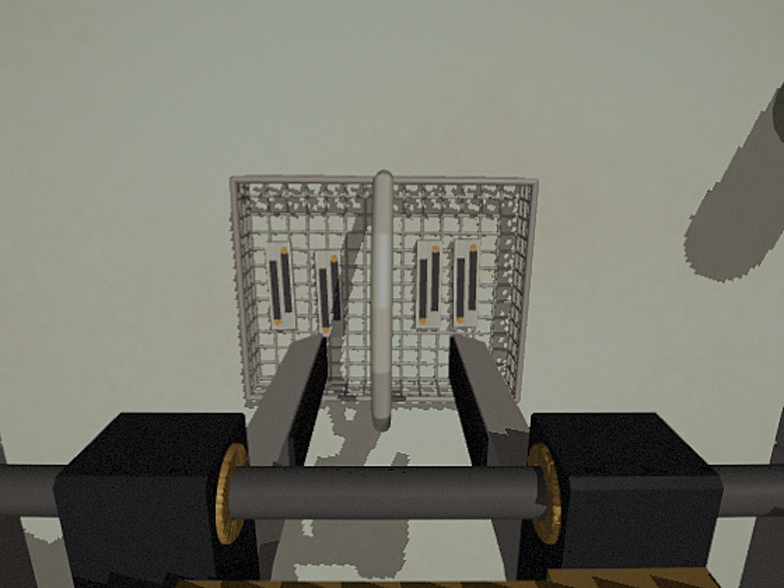

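```bash
python3 -m jog '[[-0.12,0.06,-0.3,0],[-0.02,0,-0.15,0],[0,0,0,0]]'; python3 -c "
from h import *;rep()"
```

```text
time: 51.32
tcp_pos: [0.5234, -0.3341, 0.179]
tcp_rot: [0.002, 0.595, 0.803, -0.002]
wrist_force: [0.7, -0.5, 0.8]
grip_width: 0.0468
tip [ 0.5235 -0.3347  0.0818] yaw 16.9 w 0.0468 t 51.3167
```

```bash
python3 -m jog '[[0,0,-0.16,0],[0,0,0,0]]'; python3 -c "
from h import *;rep()"; python3 -m jog '[[0,0,0,0],[0,0,0,0],[0,0,0,0],[0,0,0,0],[0,0,0,0]]' 1; python3 -c "
from h import *;rep()"; python3 -m jog '[[0,0,0.15,0],[0,0,0.2,0],[0,0,0,0]]'; python3 - <<'E'
from h import *
rep();print(state()["wrist_force"])
crop("wrist","w57.png",None,1.4)
E
```

```text
time: 51.48
tcp_pos: [0.5235, -0.3341, 0.1745]
tcp_rot: [0.003, 0.595, 0.803, -0.002]
wrist_force: [-0.9, 0.4, -0.7]
grip_width: 0.0469
tip [ 0.5237 -0.3347  0.0773] yaw 16.9 w 0.0469 t 51.4833
time: 51.9
tcp_pos: [0.524, -0.3345, 0.1754]
tcp_rot: [0.003, 0.595, 0.803, -0.002]
wrist_force: [-0.9, -0.4, -1.1]
grip_width: 0.017
tip [ 0.5243 -0.3352  0.0782] yaw 16.9 w 0.017 t 51.9
time: 52.15
tcp_pos: [0.5234, -0.334, 0.1855]
tcp_rot: [0.002, 0.595, 0.803, -0.002]
wrist_force: [-0.1, -0.3, -3.0]
grip_width: 0.0076
tip [ 0.5235 -0.3346  0.0883] yaw 16.9 w 0.0076 t 52.15
[-0.10344338 -0.27618398 -3.00062901]
```

View pics/w57.png

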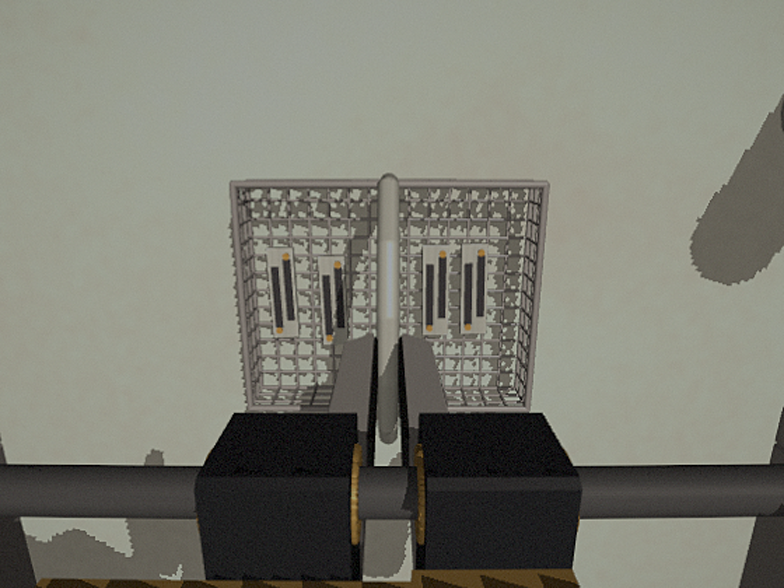

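```bash
python3 -m jog '[[0,0,0.2,0],[0,0,0.4,0],[0,0,0.5,0],[0,0,0.5,0],[0,0,0.5,0],[0,0,0.5,0],[0,0,0.5,0],[0,0,0.5,0],[0,0,0.3,0],[0,0,0.1,0],[0,0,0,0]]'; python3 - <<'E'
from h import *
rep();print(state()["wrist_force"])
crop("wrist","w58.png",None,1.4)
E
```

```text
time: 53.12
tcp_pos: [0.5204, -0.3313, 0.314]
tcp_rot: [-0.001, 0.595, 0.803, -0.002]
wrist_force: [0.1, -0.6, -3.3]
grip_width: 0.0077
tip [ 0.5201 -0.3314  0.2168] yaw 16.9 w 0.0077 t 53.1167
[ 0.05599685 -0.58631094 -3.34128258]
```

View pics/w58.png

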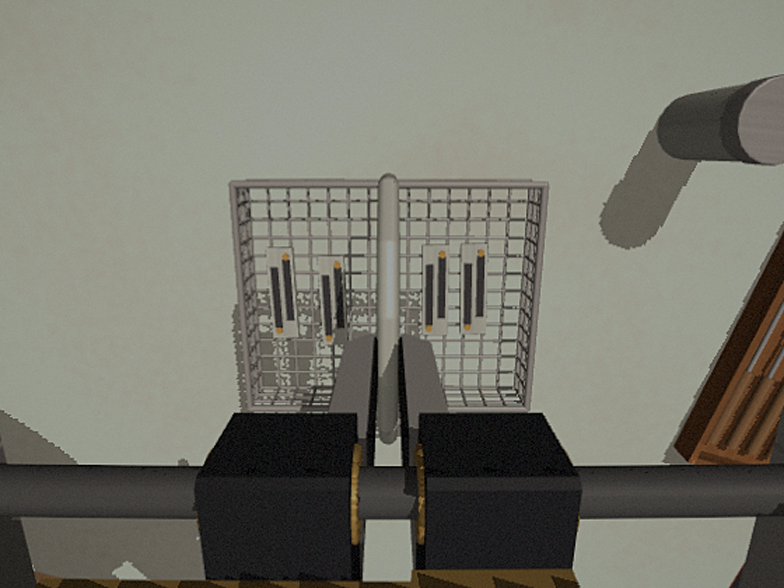

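```bash
python3 -m jog '[[-0.1,0.2,0,0],[-0.2,0.4,0,-0.1],[-0.2,0.5,0.03,-0.15],[-0.2,0.5,0.03,-0.15],[-0.2,0.5,0.03,-0.15],[-0.2,0.5,0.03,-0.15],[-0.2,0.5,0.03,-0.15],[-0.2,0.5,0.03,-0.15],[-0.2,0.5,0.03,-0.15],[-0.2,0.5,0.03,-0.15],[-0.2,0.5,0.03,-0.15],[-0.2,0.5,0.03,-0.15],[-0.2,0.5,0.03,-0.15],[-0.2,0.5,0.03,-0.15],[-0.2,0.5,0.03,-0.15],[-0.2,0.5,0.03,-0.15]]'; python3 -c "
from h import *;rep()"
```

```text
time: 54.5
tcp_pos: [0.4098, -0.085, 0.3043]
tcp_rot: [-0.022, 0.689, 0.724, -0.003]
wrist_force: [0.1, 0.7, -4.2]
grip_width: 0.0077
tip [ 0.4063 -0.0824  0.2072] yaw 2.9 w 0.0077 t 54.5
```

```bash
python3 -m jog '[[0,0.5,0.1,0],[0,0.5,0.1,0],[0,0.5,0.05,0],[0,0.5,0.05,0],[0,0.5,0.05,0],[0,0.5,0.05,0],[0,0.5,0.05,0],[0,0.5,0.05,0],[0,0.5,0.05,0],[0,0.5,0.05,0],[0,0.5,0.05,0],[0,0.4,0.05,0],[0,0.3,0.05,0],[0,0.2,0,0],[0,0,0,0]]'; python3 -c "
from h import *;rep()"
```

```text
time: 55.75
tcp_pos: [0.3913, 0.1235, 0.311]
tcp_rot: [-0.036, 0.688, 0.725, -0.012]
wrist_force: [1.0, 0.4, -3.4]
grip_width: 0.008
tip [0.3846 0.1267 0.2141] yaw 3.1 w 0.008 t 55.75
```

```bash
python3 -m jog '[[0,0.3,0,0],[0.05,0.5,0,0],[0.05,0.5,0,0],[0.05,0.5,0,0],[0.05,0.5,0,0],[0.05,0.5,0,0],[0.05,0.5,0,0],[0.05,0.5,0,0],[0.05,0.5,0,0],[0.05,0.5,0,0],[0.05,0.5,0,0],[0,0.5,0,0],[0,0.4,0,0],[0,0.2,0,0],[0,0,0,0],[0,0,0,0]]'; python3 - <<'E'
from h import *
rep()
crop("wrist","w59.png",None,1.4)
crop("top","t59.png",(100,100,280,260),4)
crop("side","s59.png",(100,40,320,220),3.5)
E
```

```text
time: 57.08
tcp_pos: [0.406, 0.3229, 0.3055]
tcp_rot: [-0.037, 0.692, 0.72, -0.017]
wrist_force: [-0.6, -0.4, -2.8]
grip_width: 0.0077
tip [0.3986 0.3255 0.2086] yaw 2.3 w 0.0077 t 57.0833
```

View pics/w59.png

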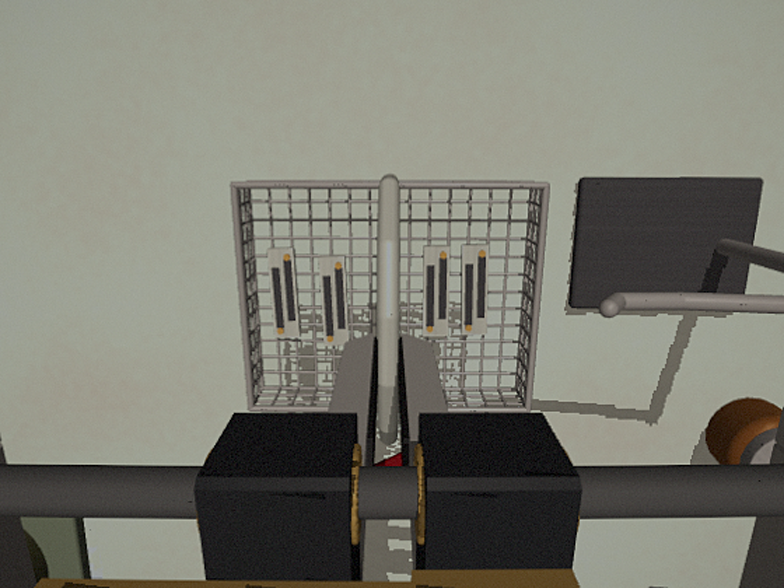

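View pics/t59.png

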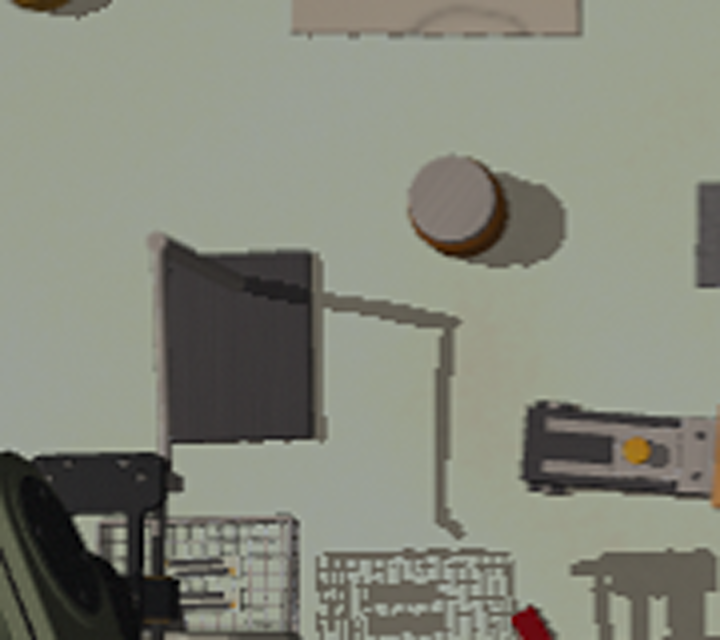

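View pics/s59.png

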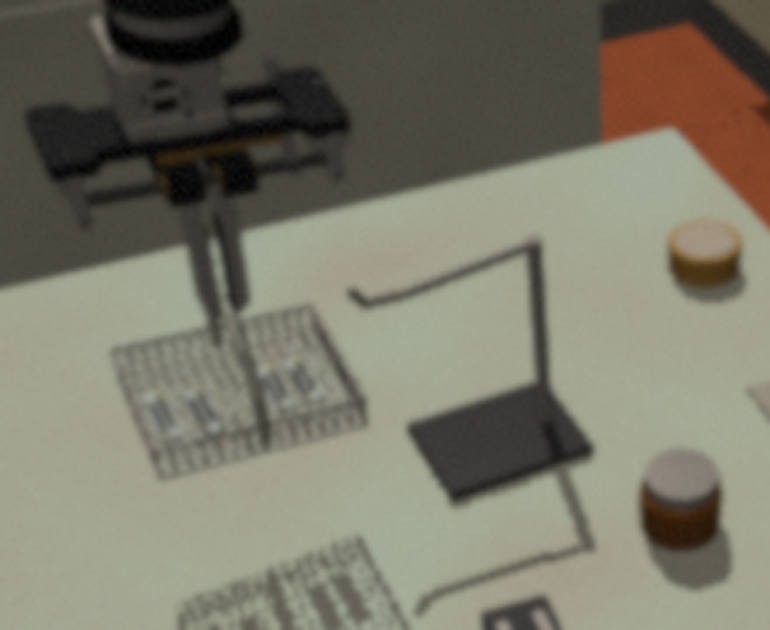

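```bash
python3 - <<'E'
from h import *
mm=cam("wrist")
print(pts("wrist",[(611,304,.186),(660,300,.176),(780,303,.172)],(0,0),1.4,mm))
print(proj("wrist",tip(),mm)*1.4,tip(.092))
E
```

```text
[array([0.4888, 0.3447]), array([0.5131, 0.3452]), array([0.5663, 0.3459])]
[388.3894239  354.68473497] [0.39911162 0.32495924 0.21402015]
```

```bash
python3 -m jog '[[0,0.3,0,0],[0.1,0.25,0,0],[0.3,0.05,0,0],[0.4,0,0,0],[0.4,0,0,0],[0.3,0,0,0],[0.1,0,0,0],[0,0,0,0]]'; python3 - <<'E'
from h import *
rep();print(tip(.092))
crop("wrist","w60.png",None,1.4)
mm=cam("wrist")
E
```

```text
time: 57.9
tcp_pos: [0.4608, 0.3408, 0.306]
tcp_rot: [-0.036, 0.694, 0.719, -0.016]
wrist_force: [0.3, -0.5, -4.3]
grip_width: 0.0078
tip [0.4537 0.3435 0.2091] yaw 2.1 w 0.0078 t 57.9
[0.45406685 0.34337096 0.21430772]
```

View pics/w60.png

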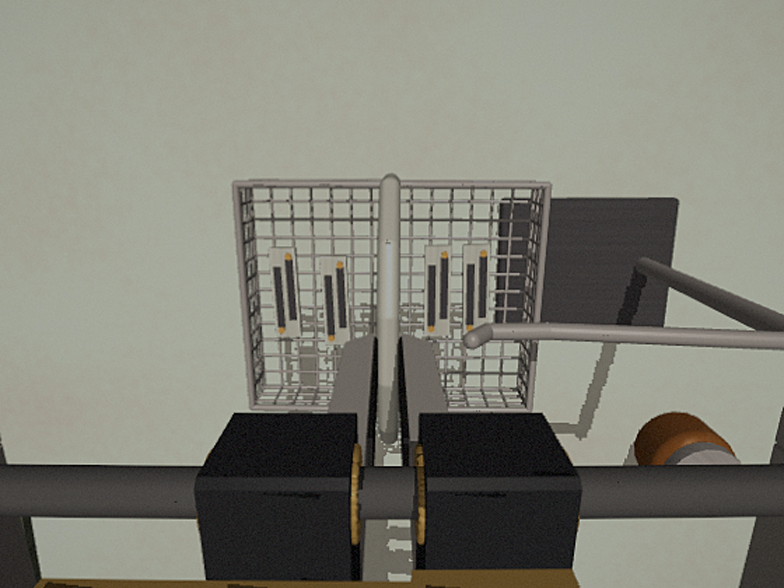

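```bash
python3 -m jog '[[0.2,0,0,0],[0.4,0,0,0],[0.4,0,0,0],[0.4,0,0,0],[0.4,0,0,0],[0.3,0,0,0],[0.1,0,0,0],[0,0,0,0]]'; python3 - <<'E'
from h import *
rep();print(tip(.092))
crop("wrist","w61.png",None,1.4)
crop("side","s61.png",(100,40,320,220),3.5)
E
```

```text
time: 58.62
tcp_pos: [0.5317, 0.3403, 0.3053]
tcp_rot: [-0.036, 0.693, 0.719, -0.016]
wrist_force: [0.4, -0.1, -3.0]
grip_width: 0.0078
tip [0.5245 0.3429 0.2084] yaw 2.2 w 0.0078 t 58.6167
[0.52491293 0.34272097 0.21359912]
```

View pics/w61.png

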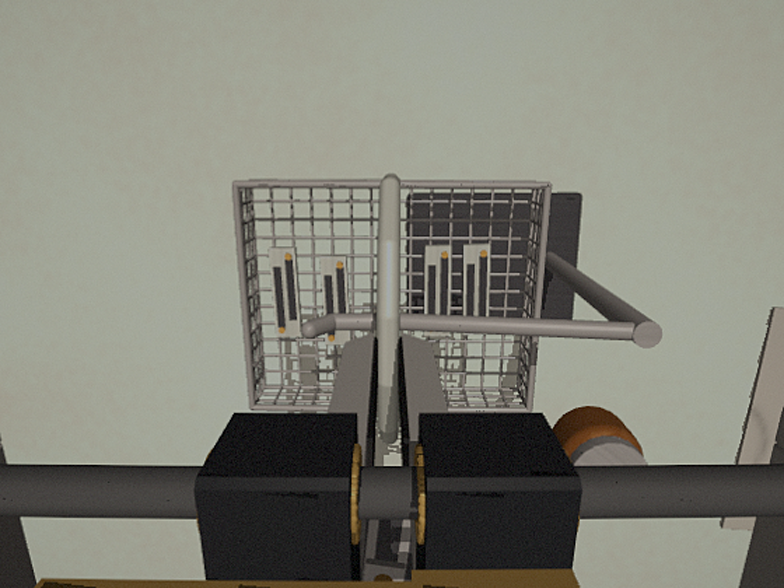

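View pics/s61.png

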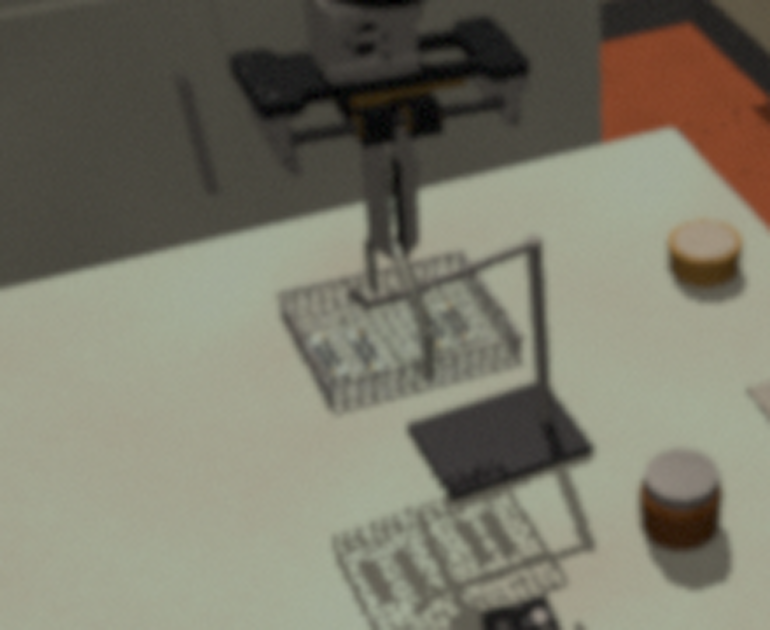

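```bash
python3 - <<'E'
from h import *
mm=cam("wrist")
print(pts("wrist",[(318,330,.186),(360,321,.172),(430,324,.172),(630,330,.178)],(0,0),1.4,mm))
E
python3 -m jog '[[0,0,-0.2,0],[0,0,-0.3,0],[0,0,-0.3,0],[0,0,-0.1,0],[0,0,0,0]]'; python3 -c "
from h import *;rep();print(tip(.092),state()['wrist_force'])"
```

```text
[array([0.4912, 0.3434]), array([0.5078, 0.3442]), array([0.54  , 0.3447]), array([0.6265, 0.3492])]
time: 59.13
tcp_pos: [0.5282, 0.3407, 0.2752]
tcp_rot: [-0.037, 0.693, 0.72, -0.017]
wrist_force: [0.3, 0.5, -2.0]
grip_width: 0.0076
tip [0.5207 0.3432 0.1784] yaw 2.3 w 0.0076 t 59.1333
[0.52111096 0.34304873 0.18354654] [ 0.28197212  0.49637032 -1.96531266]
```

```bash
python3 -m jog '[[0.08,0,-0.1,0],[0.03,0,-0.05,0],[0,0,0,0]]'; python3 -c "
from h import *;rep();print(tip(.092),state()['wrist_force'])"; python3 -m jog '[[0,0,-0.06,0],[0,0,0,0]]'; python3 - <<'E'
from h import *
rep();print(tip(.092),state()['wrist_force'])
crop("wrist","w62.png",None,1.4)
crop("side","s62.png",(140,80,300,210),4.8)
E
```

```text
time: 59.38
tcp_pos: [0.5294, 0.3411, 0.2754]
tcp_rot: [-0.038, 0.692, 0.721, -0.019]
wrist_force: [0.9, -1.0, -3.8]
grip_width: 0.0079
tip [0.5215 0.3436 0.1786] yaw 2.4 w 0.0079 t 59.3833
[0.52194508 0.3435062  0.18376938] [ 0.90505187 -0.97384572 -3.82194027]
time: 59.55
tcp_pos: [0.5298, 0.3414, 0.2751]
tcp_rot: [-0.038, 0.692, 0.721, -0.018]
wrist_force: [-0.6, -0.2, -1.4]
grip_width: 0.0076
tip [0.5221 0.344  0.1782] yaw 2.4 w 0.0076 t 59.55
[0.52255166 0.34384284 0.18338366] [-0.57336035 -0.21715178 -1.39149595]
```

View pics/w62.png

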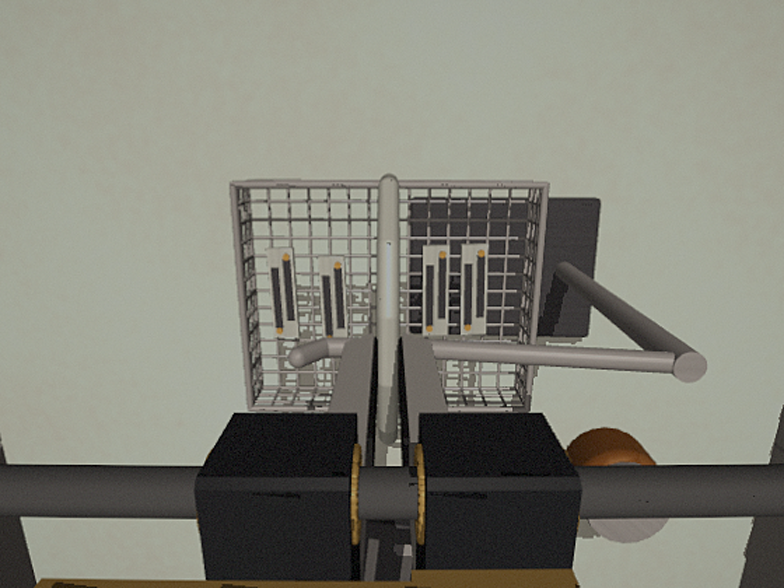

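View pics/s62.png

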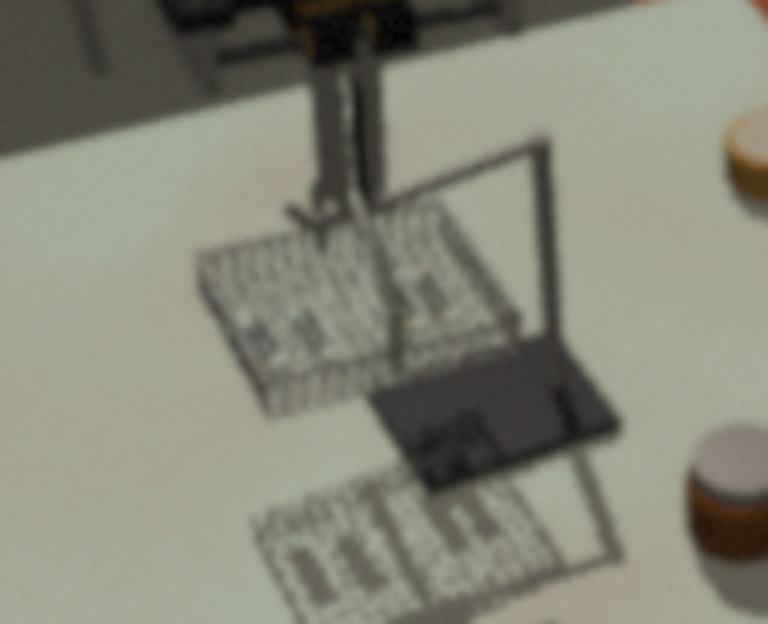

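```bash
python3 -m jog '[[0,0,0,0],[0,0,0,0],[0,0,0,0],[0,0,0,0],[0,0,0,0],[0,0,0,0]]' 0.75; python3 - <<'E'
from h import *
rep();print(state()['wrist_force'])
crop("wrist","w63.png",None,1.4)
E
```

```text
time: 60.15
tcp_pos: [0.5312, 0.342, 0.2758]
tcp_rot: [-0.037, 0.692, 0.721, -0.016]
wrist_force: [0.3, -0.6, -0.8]
grip_width: 0.0235
tip [0.5239 0.3448 0.1789] yaw 2.4 w 0.0235 t 60.15
[ 0.25976019 -0.57016769 -0.84025845]
```

View pics/w63.png

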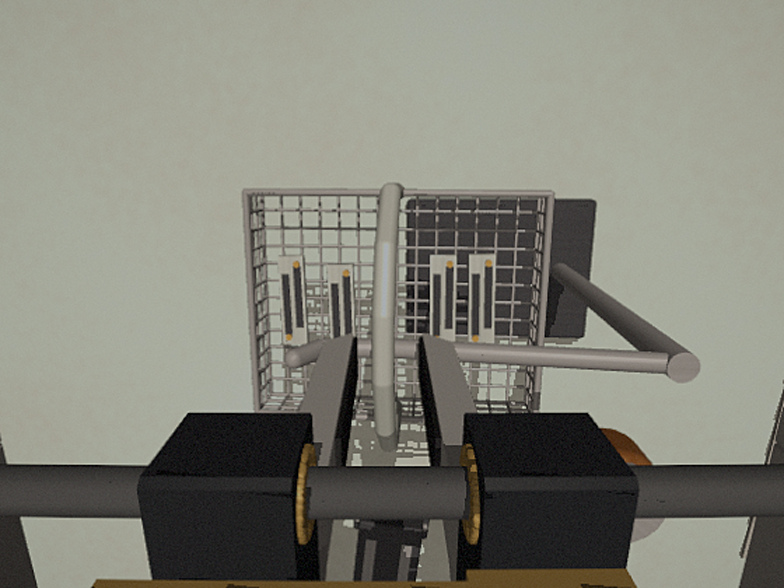

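```bash
python3 -m jog '[[0,0,0.1,0],[0,0,0.3,0],[0,0,0.5,0],[0,0,0.7,0],[0,0,0.9,0],[0,0,0.7,0],[-0.5,-0.3,0.2,0],[-0.9,-0.6,0,0],[-0.9,-0.6,0,0],[-0.5,-0.5,0,0],[0,0,0,0],[0,0,0,0]]' 0.65; python3 - <<'E'
from h import *
rep();print(state()['wrist_force'])
crop("wrist","w64.png",None,1.4)
crop("side","s64.png",(140,80,300,210),4.8)
crop("top","t64.png",(100,130,320,280),3.6)
E
```

```text
time: 61.2
tcp_pos: [0.4441, 0.2801, 0.3906]
tcp_rot: [-0.036, 0.692, 0.721, -0.011]
wrist_force: [1.0, 0.5, -0.5]
grip_width: 0.0327
tip [0.4376 0.2833 0.2937] yaw 2.4 w 0.0327 t 61.2
[ 0.9556562   0.49954843 -0.54452137]
```

View pics/s64.png

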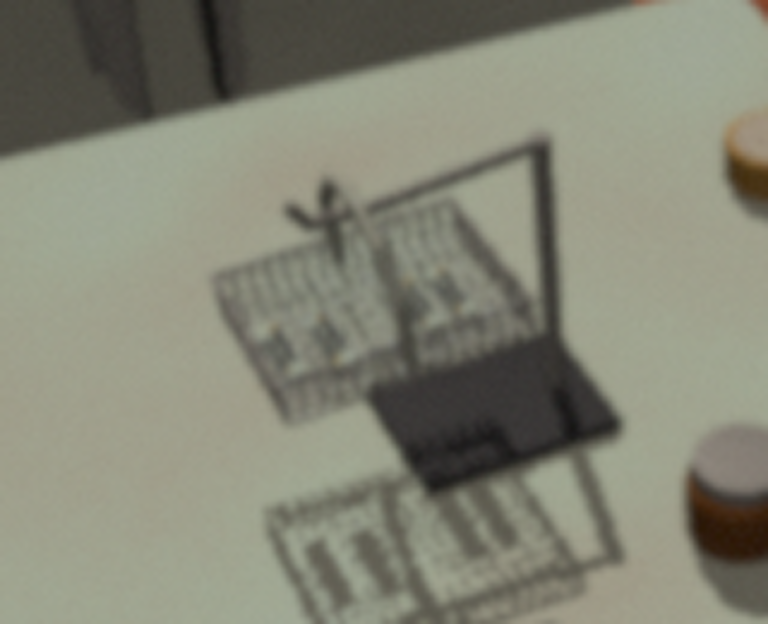

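View pics/w64.png

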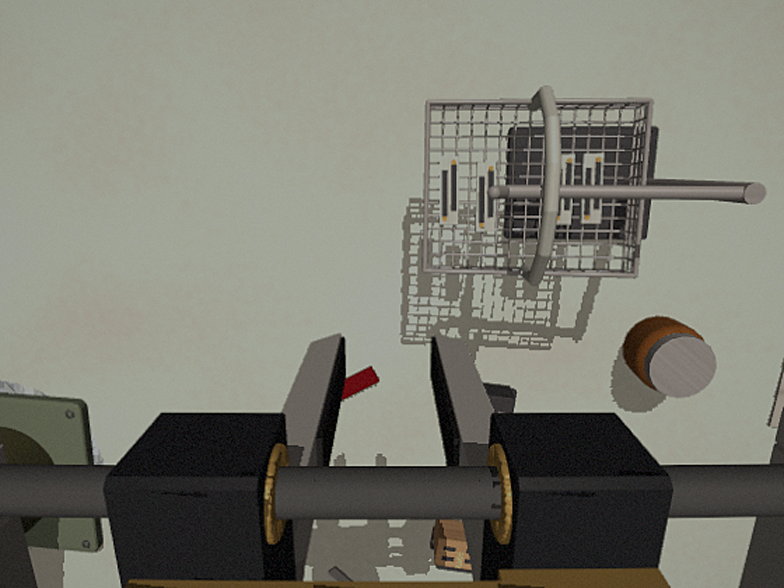

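View pics/t64.png

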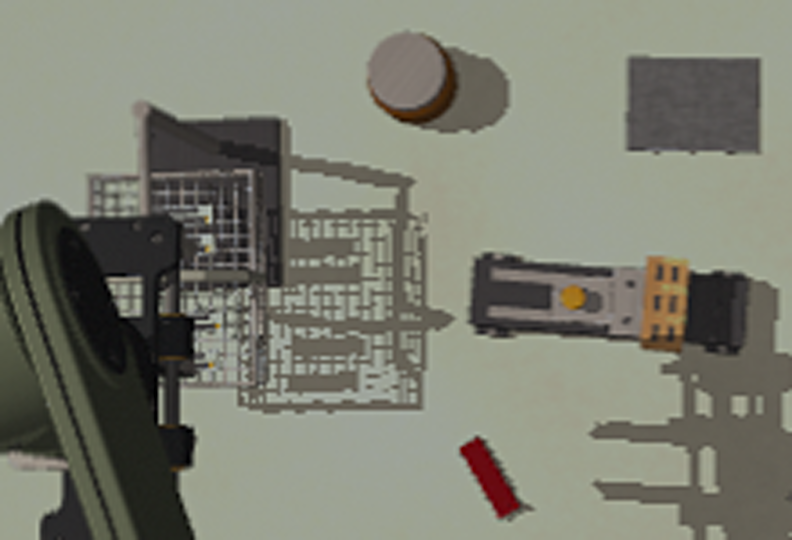

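```bash
python3 -m jog '[[0,-0.6,0,0],[0.2,-0.9,-0.2,-0.2],[0.2,-0.9,-0.3,-0.2],[0.2,-0.9,-0.4,-0.2],[0.3,-0.9,-0.4,-0.2],[0.3,-0.9,-0.4,-0.1],[0.3,-0.9,-0.4,0],[0.3,-0.9,-0.4,0],[0.3,-0.9,-0.4,0],[0.2,-0.9,-0.2,0],[0,-0.6,0,0],[0,0,0,0],[0,0,0,0],[0,0,0,0]]'; python3 - <<'E'
from h import *
rep()
crop("wrist","w65.png",None,1.4)
crop("side","s65.png",(140,80,300,210),4.8)
E
```

```text
time: 62.52
tcp_pos: [0.5286, -0.0061, 0.2873]
tcp_rot: [-0.04, 0.724, 0.689, -0.009]
wrist_force: [-0.4, -0.6, 0.0]
grip_width: 0.0329
tip [ 0.522  -0.0018  0.1905] yaw -2.8 w 0.0329 t 62.5167
```

View pics/w65.png

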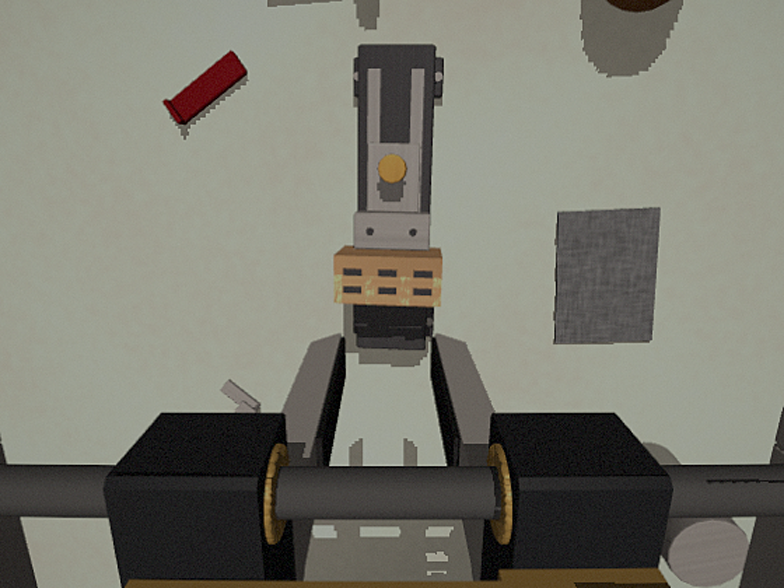

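View pics/s65.png

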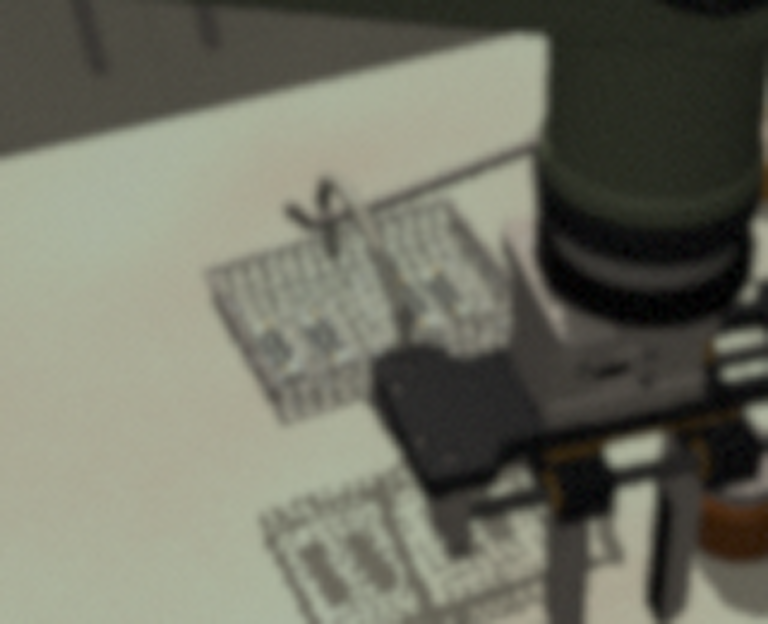

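```bash
python3 - <<'E'
from pnp import *
im=capture("wrist");crop("wrist","w66.png",(220,130,340,260),6,im)
E
```

```text
(no output)
```

View pics/w66.png

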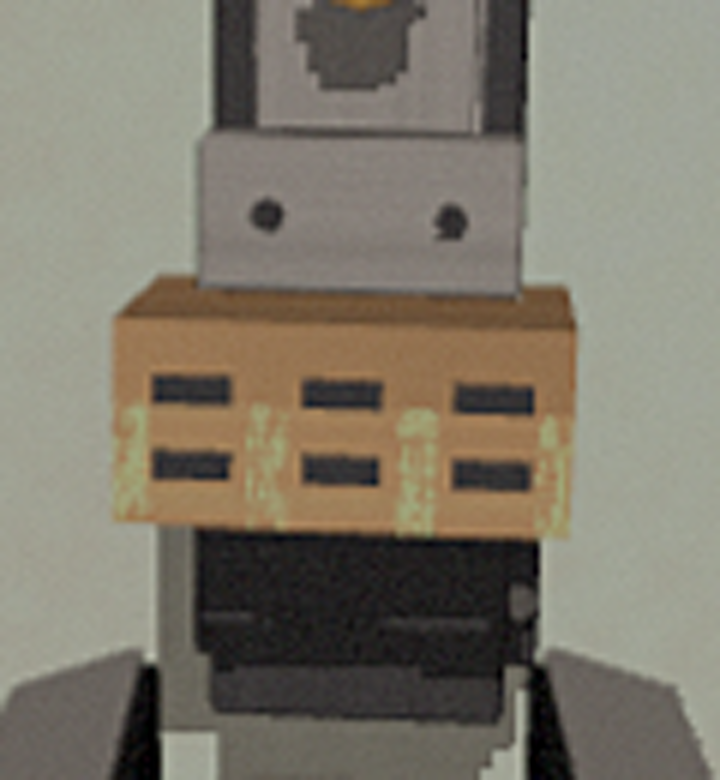

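```bash
python3 - <<'E'
from pnp import *
q=[(115,316),(576,328),(114,520),(569,537),(161,275)]
px=[(220+a/6,130+b/6) for a,b in q]
o5=[(-X,Y,-Z),(X,Y,-Z),(-X,Y,Z),(X,Y,Z),(-X,-Y,-Z)]
Ro,o,e=pnp(px,o5,1.0);print(np.round(Ro,3),o,e)
P=pts("wrist",[(199,288,.0485),(519,297,.0485)],(220,130),6);print(P,(P[0]+P[1])/2)
for z in(.074,.076,.078):
  A=np.array(pts("wrist",[(115,316,z),(576,328,z),(114,520,z),(569,537,z)],(220,130),6));print(z,np.linalg.norm(A[1]-A[0]),np.linalg.norm(A[3]-A[2]),np.linalg.norm(A[2]-A[0]),A.mean(0))
E
```

```text
[[ 0.998 -0.005 -0.063]
 [-0.063  0.013 -0.998]
 [ 0.006  1.     0.012]] [0.51396967 0.00285231 0.05282143] 0.24787904894763652
[array([0.4907, 0.02  ]), array([0.5399, 0.0168])] [0.5153 0.0184]
0.074 0.06572183807533079 0.06635276934687809 0.03018774585821207 [0.5138   0.002925]
0.076 0.06522277209686812 0.06594694837519022 0.029988331063932186 [0.513975 0.00335 ]
0.078 0.06491725502514717 0.06544807101817438 0.029781370015497945 [0.514125 0.003775]
```

```bash
python3 -m jog '[[0,0,0.5,0],[0,0,0.5,0],[0,0,0,0],[0,0,0,0],[0,0,0,0],[0,0,0,0]]'; python3 - <<'E'
from h import *
capture("top");
for n in("canister","jar","key_cover","grille_clip"):
    for q in place_of(n,"top")[:1]: print(n,q["score"],atz("top",q["uv"],0))
crop("top","t67.png",(100,60,500,290),2)
E
```

```text
time: 63.17
tcp_pos: [0.5274, 0.0003, 0.3188]
tcp_rot: [-0.039, 0.721, 0.692, -0.008]
wrist_force: [-0.1, -0.5, -0.3]
grip_width: 0.0328
canister 0.97 [ 0.70779388 -0.1736299   0.        ]
jar 0.55 [0.69093371 0.20288446 0.        ]
key_cover 0.42 [0.38368004 0.13809953 0.        ]
grille_clip 0.52 [ 0.38163884 -0.11087398  0.        ]
```

View pics/t67.png

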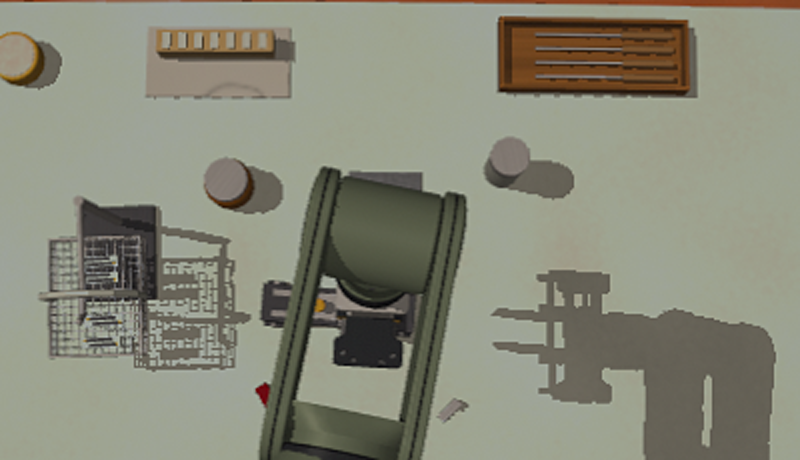

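The top view shows the basket hanging on the hook (around (95,295) in the crop) and the canister, jar, key cover and clip still in place. I'm handing the job in.

```bash
python3 -c "
from rig import *
print(job_done())"
```

```text
the job is handed in; nothing more can be done
None
```

The job is done and handed in at about 63 s, with the gripper clear of everything.

**What I did**
- **Plates:** four plates were present, two on the block and two on the felt pad, and all four are in the basket. The two on the block came off together in one grip.
- **Vise:** I opened the jaw to its stop and tipped the block up against the sliding jaw. It settled upright on the bed with its foot up. I then closed the jaw until the push reached about 20 N.
- **Basket:** the basket had been knocked about 2 cm aside, so I found it again before lifting. I hung it by its handle on the hook, near the seat.

**Last checks**
- **Block:** its foot faces up to within 1°, its edges are parallel to the jaws, and it is centred to about 1 mm. Its measured top is 75 mm above the table, against 76 mm expected for resting on the bed.
- **Basket:** it hangs level and still, clear of the table, with all four plates visible inside.
- **Other objects:** the canister, jar, key cover and clip read within about 1 cm of their first positions. That is the detector's own scatter, and nothing looked moved in the pictures.

**What went wrong**
- **Force:** during the first attempt to tip the block, the fingers slid down its ends to the table and the wrist force briefly read 87 N. The wrist limit is 120 N. I saw no contact by the gripper's body, which has the 40 N limit, but I had no direct reading of it.
- **Tipping:** pressing the block upright did not work on the next attempt either. It came upright only when I released it.

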